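# Check delivered bottles under the probe of an x-y stage

### The job

Pull the sample carrier out, move each delivered bottle from its tray cradle to the lane of the carrier that matches it (left cradle to left lane, and so on; some cradles may be empty), and push a rubber chock, toe first, up the slope against the middle of its low side until the bottle lies centred and snug against the two stops at the lane's high side and cannot roll away. When all are chocked, move the carrier by its grip post to bring the middle of each bottle's body right under the probe and pause there for two seconds, going from the left lane to the right, then pull the carrier fully out again and leave every bottle against its stops and chocked. Do not knock the probe, and leave the vial tray, the solvent bottle and the box of wipes alone.

Things in the scene. Friction and masses are not known exactly. Their poses are not given: they have to be found in the camera images.
- x_slide (a joint): Travel of the sample carrier away from the robot, m: 0 = pulled fully out towards the robot (loading position, at the stop), 0.16 = fully in, at the far stop. A plain slide along the stage's x axis (that of probe_tip's frame); it stays where it is left and moves at about 5 N, plus drag of 15 N per m/s
- y_slide (a joint): Travel of the sample carrier to the left (the stage's +y), m: 0 = centred, from -0.14 to 0.14. Stays where it is left, moves at about 5 N, plus drag of 15 N per m/s
- grip_post (a point): Upright black grip post that stands in front of the carrier, on the robot's side, and is part of the carrier: 18 mm in diameter, 50 mm tall, free on all sides. The point is the middle of its height, 25 mm under its top. Moving the post by hand moves the carrier in x and y. Its frame is the carrier's: x along the x slide, away from the robot, y along the y slide, to the left
- probe_tip (a point): Lower end of the fixed vertical steel probe (22 mm in diameter, 12 mm at the tip), which hangs 22 to 39 mm over the tops of loaded bottles from a bracket on a column at the stage's far end. The frame is the stage's own (x away from the robot, y left). With the carrier pulled fully out, the lane centres lie 150 mm on the robot's side of the tip
- deck: Steel deck of the carrier, 124 x 372 mm; the point is the middle of its top surface. x along the lanes, y up the slope, z square to the deck: it is tilted 0.07 rad, its right side (-y) low. Three lanes 122 mm apart, laid with thin matting: a bottle left alone anywhere on it rolls slowly down the slope until a chock, the backs of the next lane's stops or the rim stop it. A rim 16 mm tall closes the low edge
- seat1 (a point): Where the middle of the bottle's axis belongs in the left (highest) lane: 20 mm above the deck and 20 mm down the slope (-y) from the face of the lane's two stops. Axes as the deck's. The stops are black posts 26 mm tall, 12 mm wide and 20 mm deep, centred 28 mm either side of this point along x, joined by a web 7 mm tall (fingertips pass over it). Below each stop face there are 102 mm of free deck to the next lane's stops
- seat2 (a point): Where the middle of the bottle's axis belongs in the middle lane: 20 mm above the deck and 20 mm down the slope (-y) from the face of the lane's two stops. Axes as the deck's. Stops as at seat1
- seat3 (a point): Where the middle of the bottle's axis belongs in the right (lowest) lane: 20 mm above the deck and 20 mm down the slope (-y) from the face of the lane's two stops. Axes as the deck's. Stops as at seat1. The rim of the deck is 78 mm down the slope
- bottle1_center (a point): Lying round amber glass bottle, 40 mm in diameter, 150 g; the point is on its axis, half-way along the 80 mm long straight body; x runs along the axis towards the white screw cap, which ends 74 mm from the point (cap 27 mm in diameter). It starts in the left cradle of the black delivery tray and belongs in the left (highest) lane. Any rolled angle is fine, and the cap may point either way. May be absent
- bottle2_center (a point): Lying round amber glass bottle, 40 mm in diameter, 150 g; the point is on its axis, half-way along the 80 mm long straight body; x runs along the axis towards the white screw cap, which ends 74 mm from the point (cap 27 mm in diameter). It starts in the middle cradle of the black delivery tray and belongs in the middle lane. Any rolled angle is fine, and the cap may point either way. May be absent
- bottle3_center (a point): Lying round amber glass bottle, 40 mm in diameter, 150 g; the point is on its axis, half-way along the 80 mm long straight body; x runs along the axis towards the white screw cap, which ends 74 mm from the point (cap 27 mm in diameter). It starts in the right cradle of the black delivery tray and belongs in the right (lowest) lane. Any rolled angle is fine, and the cap may point either way. May be absent
- chock1_grip (a point): Black rubber wedge chock, 50 g, 40 mm long (its y axis points to the thin toe), 32 mm wide (x), 28 mm tall: a 45 degree ramp rises from a 2 mm thick toe to a flat top over the last 14 mm at the heel. The point is in the middle of the width, 14 mm above the underside, 30 mm behind the toe's edge: grip it here across the width. The three chocks are alike and interchangeable
- chock1_toe (a point): Middle of the toe's edge of chock 1, 1 mm above its underside; axes as the chock's. When snug against a bottle that touches its stops, it lies 10 mm down the slope from the bottle's axis (and the grip point 40 mm)
- chock2_grip (a point): Exactly like chock1
- chock2_toe (a point): Middle of the toe's edge of chock 2, 1 mm above its underside; axes as the chock's
- chock3_grip (a point): Exactly like chock1
- chock3_toe (a point): Middle of the toe's edge of chock 3, 1 mm above its underside; axes as the chock's
- cradle1 (a point): Centre of a bottle lying in the left cradle of the fixed black delivery tray. Tray 170 x 240 mm with walls 22 mm tall and a floor 4 mm thick; cradles are 66 mm apart along its y axis, bottles lie along its x axis, between two ribs 6 mm tall that stand 33 mm apart
- cradle2 (a point): Centre of a bottle lying in the middle cradle of the fixed black delivery tray. As cradle1
- cradle3 (a point): Centre of a bottle lying in the right cradle of the fixed black delivery tray. As cradle1
- vial_tray: Black tray of sample vials on the right, 105 x 160 x 34 mm, vials to 49 mm; not to be disturbed
- solvent: Standing amber solvent bottle, 68 mm in diameter, 150 mm tall, far left; not to be disturbed
- wipes: Cardboard box of wipes, 120 x 220 x 85 mm, near left; not to be disturbed
There are look-alikes about, which are no part of the job. What is shaped like the part that bears bottle1_center but green or yellow is not meant.

How it is judged:
On the way, in this order (a step that is already met when the one before it is completed fails the run):
1. every bottle lies against the two stops of its own lane with a chock pushed up against its low side (x of bottle1_center in the frame of seat1 between -0.015 and 0.015 m and y of bottle1_center in the frame of seat1 between -0.004 and 0.004 m and z of bottle1_center in the frame of seat1 between -0.004 and 0.005 m and angle between the x axis of bottle1_center and the x axis of seat1, either way round below 0.12 rad and ((x of bottle1_center in the frame of chock1_toe between -0.025 and 0.025 m and y of bottle1_center in the frame of chock1_toe between 0.005 and 0.016 m and z of bottle1_center in the frame of chock1_toe between 0.014 and 0.024 m and angle between the x axis of bottle1_center and the x axis of chock1_toe, either way round below 0.25 rad and angle between chock1_toe's own y axis and vertical below 1.6 rad) or (x of bottle1_center in the frame of chock2_toe between -0.025 and 0.025 m and y of bottle1_center in the frame of chock2_toe between 0.005 and 0.016 m and z of bottle1_center in the frame of chock2_toe between 0.014 and 0.024 m and angle between the x axis of bottle1_center and the x axis of chock2_toe, either way round below 0.25 rad and angle between chock2_toe's own y axis and vertical below 1.6 rad) or (x of bottle1_center in the frame of chock3_toe between -0.025 and 0.025 m and y of bottle1_center in the frame of chock3_toe between 0.005 and 0.016 m and z of bottle1_center in the frame of chock3_toe between 0.014 and 0.024 m and angle between the x axis of bottle1_center and the x axis of chock3_toe, either way round below 0.25 rad and angle between chock3_toe's own y axis and vertical below 1.6 rad)) and x of bottle2_center in the frame of seat2 between -0.015 and 0.015 m and y of bottle2_center in the frame of seat2 between -0.004 and 0.004 m and z of bottle2_center in the frame of seat2 between -0.004 and 0.005 m and angle between the x axis of bottle2_center and the x axis of seat2, either way round below 0.12 rad and ((x of bottle2_center in the frame of chock1_toe between -0.025 and 0.025 m and y of bottle2_center in the frame of chock1_toe between 0.005 and 0.016 m and z of bottle2_center in the frame of chock1_toe between 0.014 and 0.024 m and angle between the x axis of bottle2_center and the x axis of chock1_toe, either way round below 0.25 rad and angle between chock1_toe's own y axis and vertical below 1.6 rad) or (x of bottle2_center in the frame of chock2_toe between -0.025 and 0.025 m and y of bottle2_center in the frame of chock2_toe between 0.005 and 0.016 m and z of bottle2_center in the frame of chock2_toe between 0.014 and 0.024 m and angle between the x axis of bottle2_center and the x axis of chock2_toe, either way round below 0.25 rad and angle between chock2_toe's own y axis and vertical below 1.6 rad) or (x of bottle2_center in the frame of chock3_toe between -0.025 and 0.025 m and y of bottle2_center in the frame of chock3_toe between 0.005 and 0.016 m and z of bottle2_center in the frame of chock3_toe between 0.014 and 0.024 m and angle between the x axis of bottle2_center and the x axis of chock3_toe, either way round below 0.25 rad and angle between chock3_toe's own y axis and vertical below 1.6 rad)) and x of bottle3_center in the frame of seat3 between -0.015 and 0.015 m and y of bottle3_center in the frame of seat3 between -0.004 and 0.004 m and z of bottle3_center in the frame of seat3 between -0.004 and 0.005 m and angle between the x axis of bottle3_center and the x axis of seat3, either way round below 0.12 rad and ((x of bottle3_center in the frame of chock1_toe between -0.025 and 0.025 m and y of bottle3_center in the frame of chock1_toe between 0.005 and 0.016 m and z of bottle3_center in the frame of chock1_toe between 0.014 and 0.024 m and angle between the x axis of bottle3_center and the x axis of chock1_toe, either way round below 0.25 rad and angle between chock1_toe's own y axis and vertical below 1.6 rad) or (x of bottle3_center in the frame of chock2_toe between -0.025 and 0.025 m and y of bottle3_center in the frame of chock2_toe between 0.005 and 0.016 m and z of bottle3_center in the frame of chock2_toe between 0.014 and 0.024 m and angle between the x axis of bottle3_center and the x axis of chock2_toe, either way round below 0.25 rad and angle between chock2_toe's own y axis and vertical below 1.6 rad) or (x of bottle3_center in the frame of chock3_toe between -0.025 and 0.025 m and y of bottle3_center in the frame of chock3_toe between 0.005 and 0.016 m and z of bottle3_center in the frame of chock3_toe between 0.014 and 0.024 m and angle between the x axis of bottle3_center and the x axis of chock3_toe, either way round below 0.25 rad and angle between chock3_toe's own y axis and vertical below 1.6 rad))), for 0.3 s.
2. the bottle in the left lane, still chocked, has been held within 7 mm of under the probe for a second (x of bottle1_center in the frame of seat1 between -0.015 and 0.015 m and y of bottle1_center in the frame of seat1 between -0.004 and 0.004 m and z of bottle1_center in the frame of seat1 between -0.004 and 0.005 m and angle between the x axis of bottle1_center and the x axis of seat1, either way round below 0.12 rad and ((x of bottle1_center in the frame of chock1_toe between -0.025 and 0.025 m and y of bottle1_center in the frame of chock1_toe between 0.005 and 0.016 m and z of bottle1_center in the frame of chock1_toe between 0.014 and 0.024 m and angle between the x axis of bottle1_center and the x axis of chock1_toe, either way round below 0.25 rad) or (x of bottle1_center in the frame of chock2_toe between -0.025 and 0.025 m and y of bottle1_center in the frame of chock2_toe between 0.005 and 0.016 m and z of bottle1_center in the frame of chock2_toe between 0.014 and 0.024 m and angle between the x axis of bottle1_center and the x axis of chock2_toe, either way round below 0.25 rad) or (x of bottle1_center in the frame of chock3_toe between -0.025 and 0.025 m and y of bottle1_center in the frame of chock3_toe between 0.005 and 0.016 m and z of bottle1_center in the frame of chock3_toe between 0.014 and 0.024 m and angle between the x axis of bottle1_center and the x axis of chock3_toe, either way round below 0.25 rad)) and horizontal distance between bottle1_center and probe_tip below 0.007 m), for 1 s.
3. the bottle in the middle lane, still chocked, has been held within 7 mm of under the probe for a second (x of bottle2_center in the frame of seat2 between -0.015 and 0.015 m and y of bottle2_center in the frame of seat2 between -0.004 and 0.004 m and z of bottle2_center in the frame of seat2 between -0.004 and 0.005 m and angle between the x axis of bottle2_center and the x axis of seat2, either way round below 0.12 rad and ((x of bottle2_center in the frame of chock1_toe between -0.025 and 0.025 m and y of bottle2_center in the frame of chock1_toe between 0.005 and 0.016 m and z of bottle2_center in the frame of chock1_toe between 0.014 and 0.024 m and angle between the x axis of bottle2_center and the x axis of chock1_toe, either way round below 0.25 rad) or (x of bottle2_center in the frame of chock2_toe between -0.025 and 0.025 m and y of bottle2_center in the frame of chock2_toe between 0.005 and 0.016 m and z of bottle2_center in the frame of chock2_toe between 0.014 and 0.024 m and angle between the x axis of bottle2_center and the x axis of chock2_toe, either way round below 0.25 rad) or (x of bottle2_center in the frame of chock3_toe between -0.025 and 0.025 m and y of bottle2_center in the frame of chock3_toe between 0.005 and 0.016 m and z of bottle2_center in the frame of chock3_toe between 0.014 and 0.024 m and angle between the x axis of bottle2_center and the x axis of chock3_toe, either way round below 0.25 rad)) and horizontal distance between bottle2_center and probe_tip below 0.007 m), for 1 s.
4. the bottle in the right lane, still chocked, has been held within 7 mm of under the probe for a second (x of bottle3_center in the frame of seat3 between -0.015 and 0.015 m and y of bottle3_center in the frame of seat3 between -0.004 and 0.004 m and z of bottle3_center in the frame of seat3 between -0.004 and 0.005 m and angle between the x axis of bottle3_center and the x axis of seat3, either way round below 0.12 rad and ((x of bottle3_center in the frame of chock1_toe between -0.025 and 0.025 m and y of bottle3_center in the frame of chock1_toe between 0.005 and 0.016 m and z of bottle3_center in the frame of chock1_toe between 0.014 and 0.024 m and angle between the x axis of bottle3_center and the x axis of chock1_toe, either way round below 0.25 rad) or (x of bottle3_center in the frame of chock2_toe between -0.025 and 0.025 m and y of bottle3_center in the frame of chock2_toe between 0.005 and 0.016 m and z of bottle3_center in the frame of chock2_toe between 0.014 and 0.024 m and angle between the x axis of bottle3_center and the x axis of chock2_toe, either way round below 0.25 rad) or (x of bottle3_center in the frame of chock3_toe between -0.025 and 0.025 m and y of bottle3_center in the frame of chock3_toe between 0.005 and 0.016 m and z of bottle3_center in the frame of chock3_toe between 0.014 and 0.024 m and angle between the x axis of bottle3_center and the x axis of chock3_toe, either way round below 0.25 rad)) and horizontal distance between bottle3_center and probe_tip below 0.007 m), for 1 s.
At the end, for the whole second after the job is handed in: Carrier out (within 15 mm of its stop); each bottle at rest in its own lane, within 4 mm of touching its stops, 15 mm of the lane's centre lengthwise and 0.12 rad of its direction, a chock flat on the deck on its low side, toe within 5 mm of snug, within 25 mm of mid-bottle (all of step 1 and value of joint x_slide below 0.015 m and linear speed of each of bottle1, bottle2, bottle3 below 0.02 m/s and angular speed of each of bottle1, bottle2, bottle3 below 0.5 rad/s).
It fails at once if the probe or its bracket is knocked (more than 5 N) (contact force between probe and anything else above 5 N).
It fails at once if the vial tray is moved by more than 3 cm (distance of vial_tray from where it was at the start of the episode above 0.03 m).
It fails at once if the solvent bottle is moved by more than 3 cm (distance of solvent from where it was at the start of the episode above 0.03 m).
It fails at once if the box of wipes is moved by more than 3 cm (distance of wipes from where it was at the start of the episode above 0.03 m).
Of bottle1, bottle2, bottle3 only 2 to 3 are there at a start; the rules pass over those that are not, and their reading is None.
At some moment in a run one of chock1, chock2, chock3 may be knocked a few centimetres aside while the robot is not near it.
It also fails if it takes over 210 s, if anything falls off the work surface, if the arm or the gripper's body presses on something with over 40 N, if the wrist force passes 120 N, or if a joint passes its speed limit or range.

### The arm

A 7-joint arm with a two-finger parallel gripper is mounted at the origin on the work surface. World frame = base frame: x ahead of the robot, y to its left, z up, the work surface at z = 0. Lengths are in m, angles in rad, forces in N, time in s.
With the tool pointing down it reaches from about 0.4 to 0.875 m from the base axis. Payload 19.3 kg.
Tool frame: the origin (TCP) lies between the finger pads; the fingertips stand 17 mm ahead of it and the grasp point (between the pads) lies 2 mm behind it; z points along the fingers, x is the direction in which the jaws open and shut, and the axes are right-handed (so a half turn about z gives the same grasp; the last joint's range is limited). The gripper opens to 85 mm and grips with 20 to 120 N. Pads are 22 mm wide; open, the fingers measure 114 mm over their backs; the gripper's body (76 mm by 85 mm) begins 54 mm behind the grasp point. The pads swing forward as they close: fully open they stand 13 mm farther back than shut.
Start: joints at [1.24, 0.521, -0.036, 1.599, 0.021, 1.021, -0.113], TCP at [0.161, -0.604, 0.248] pointing down, gripper open.
Joint ranges: [-2.91, 2.91], [-0.3, 2.13], [-1.5, 1.42], [0.17, 2.43], [-1.26, 4.41], [0.16, 1.93], [-2.52, 2.52]. Speed limits (rad/s): [1.89, 1.89, 2.39, 2.39, 3.01, 3.01, 3.01].

### API

Orientations are given as [roll, pitch, yaw] about the fixed x, y, z axes, in that order (R = Rz(yaw) Ry(pitch) Rx(roll)).
In Python, from workcell import bot gives the robot as it stands. The module is installed in compiled form; this text tells all that it offers.
- The arm moves only by the tool arm_command, never from a script. Its argument "targets" is a list of rows, each a list of 6 numbers: the shift along the tool's x, y, z in mm, then the turn, a rotation vector about the tool's x, y, z in degrees. In form: [[x, y, z, wx, wy, wz], ...]. A call has 1 to 8 rows; each row shifts and turns the pose as measured when the row begins, along the tool's axes as they then stand; what a row does not reach is not made up. A row lasts 1/10 s, in which the tool goes at most 50 mm and 8.59 degrees, less where a joint would pass 70% of its speed; a pose out of reach is approached as far as the arm can. A call is refused whole if a number of a shift passes 50 or a number of a turn 8.59, either way. A call with a gripper value outside its range is refused whole. "grip" is the opening in per cent of the stroke, from 0 (shut) to 100 (fully open), set as the call begins (left out, the last holds). The fingers move at their own pace and stop on an object; "grip_force" is the grip in N (left out, the last holds). Time passes only in rows, so rows that do not move let the fingers close. It gives the time, the measured TCP pose, the force and the opening at its end, in the units of the state.
- bot.observe(): the state, without advancing time (a new reading comes with each control period).
- bot.grab_frame(name): name is "side" or "top" or "wrist"; returns a dict with "color" (480x640x3 uint8, red, green, blue), "depth" (480x640 float32, m along the optical axis (not along the pixel's ray), 0 where there is no reading), "fov_y" (degrees; the focal length in pixels is half the picture's height over the tangent of half this angle, whatever the lens; pixels are square), "cx", "cy" (the principal point, pixels), "D" ([k1, k2, p1, p2, k3] as OpenCV has them; the pictures are not rectified), "R" (3x3) and "t" (3): a world point X has camera coordinates R X + t; the wrist camera has in their place "hand_eye" (4x4, takes a point from camera to tool coordinates, whose origin is the TCP and whose axes are the tool frame's). Camera axes: x right, y down, z forward; pixel columns grow to the right and rows downward; lengths in m; the calibration is good to about 2 mm. A picture is of the moment at which its call begins: read the wrist's pose just before it.
- bot.job_done(): hands the job in, once; it reports no verdict.
The state is a dict: "clock": time; "qpos": joint angles; "qd": joint speeds; "joint_efforts": joint torques, N m; "position": TCP position; "tool_rot": TCP orientation; "force": force on the tool from outside, world axes, zero at the start; "moment": the same for the moment, N m; "grip_width": finger opening in m.
Only numpy, scipy, OpenCV 4.12 (cv2) and the standard library are available. Lean on these libraries where they do the work, as an engineer would, in place of code of your own. Each camera call takes 0.05 s, during which the arm holds its last target. There are 200 camera calls.

## Working session

There is one attempt and no reset: what is moved stays moved. The work goes in short steps, Python scripts to look and compute and a tool call to move; the robot and the scene stay as the last step left them, time stands still between calls to the robot, and variables do not carry over. Pictures are saved under pics/ and viewed, about 12 in all and at most 16, crops included, and the job is handed in when it is done.

Besides the shell and the picture viewer there is one more tool, called after "Call:" as name([rows], argument=value, ...), one row to a line, values as JSON. arm_command: Moves the arm, as the interface text tells. Its arguments: {"type":"object","properties":{"targets":{"type":"array"},"grip":{"type":"number"},"grip_force":{"type":"number"}},"required":["targets"]}

```bash
mkdir -p pics; cat > h.py <<'E'
import numpy as np, cv2, pickle
from workcell import bot
from scipy.spatial.transform import Rotation as Ro
def grab(n,save=None):
    s=bot.observe(); f=bot.grab_frame(n)
    f['s']=s
    F=240/np.tan(np.radians(f['fov_y'])/2)
    f['K']=np.array([[F,0,f['cx']],[0,F,f['cy']],[0,0,1]])
    if n=='wrist':
        T=np.eye(4);T[:3,:3]=Ro.from_euler('xyz',s['tool_rot']).as_matrix();T[:3,3]=s['position']
        C=T@np.array(f['hand_eye'])
    else:
        C=np.eye(4);R=np.array(f['R']);C[:3,:3]=R.T;C[:3,3]=-R.T@np.array(f['t'])
    f['C']=C
    if save:
        cv2.imwrite(f'pics/{save}.png',f['color'][:,:,::-1]); pickle.dump(f,open(f'pics/{save}.pkl','wb'))
    return f
def load(s): return pickle.load(open(f'pics/{s}.pkl','rb'))
def cloud(f):
    h,w=f['depth'].shape
    v,u=np.mgrid[:h,:w]
    p=np.stack([u.ravel(),v.ravel()],-1).astype(float)[:,None]
    n=cv2.undistortPoints(p,f['K'],np.array(f['D'],float))[:,0]
    d=f['depth'].ravel()[:,None].astype(float)
    P=np.c_[n*d,d]@f['C'][:3,:3].T+f['C'][:3,3]
    P[d[:,0]<=0]=np.nan
    return P.reshape(h,w,3)
def ray(f,u,v,z):
    "world point on pixel ray at height z"
    n=cv2.undistortPoints(np.array([[[u,v]]],float),f['K'],np.array(f['D'],float))[0,0]
    d=f['C'][:3,:3]@np.array([n[0],n[1],1]); o=f['C'][:3,3]
    return o+d*(z-o[2])/d[2]
def proj(f,X):
    Ci=np.linalg.inv(f['C'])
    p,_=cv2.projectPoints(np.array(X,float).reshape(-1,1,3),cv2.Rodrigues(Ci[:3,:3])[0],Ci[:3,3],f['K'],np.array(f['D'],float))
    return p[:,0]
def st():
    s=bot.observe(); print({k:(np.round(v,3).tolist()) for k,v in s.items() if k not in('qd','joint_efforts')})
E
python3 - <<'E'
from h import *
st()
f=grab('top','t0');g=grab('side','s0')
for x in(f,g): print(np.round(x['C'],3).tolist(),x['fov_y'],x['cx'],x['cy'],x['D'])
E
```

```text
{'clock': 0.0, 'qpos': [1.24, 0.522, -0.036, 1.6, 0.021, 1.021, -0.113], 'position': [0.161, -0.604, 0.248], 'tool_rot': [3.142, 0.001, -1.31], 'force': [0.307, -0.153, -0.407], 'moment': [0.084, -0.002, -0.006], 'grip_width': 0.086}
[[-0.006, -0.979, 0.204, 0.176], [-1.0, 0.006, -0.002, 0.065], [0.001, -0.204, -0.979, 1.621], [0.0, 0.0, 0.0, 1.0]] 50.91919638276336 316.4163937231353 231.5070786169541 [-0.04596813  0.          0.          0.          0.        ]
[[-0.656, 0.437, -0.615, 1.448], [0.754, 0.39, -0.528, 0.865], [0.01, -0.811, -0.586, 1.006], [0.0, 0.0, 0.0, 1.0]] 47.00089707404481 331.98433736857874 238.4088028517932 [-0.09426642  0.          0.          0.          0.        ]
```

View pics/t0.png

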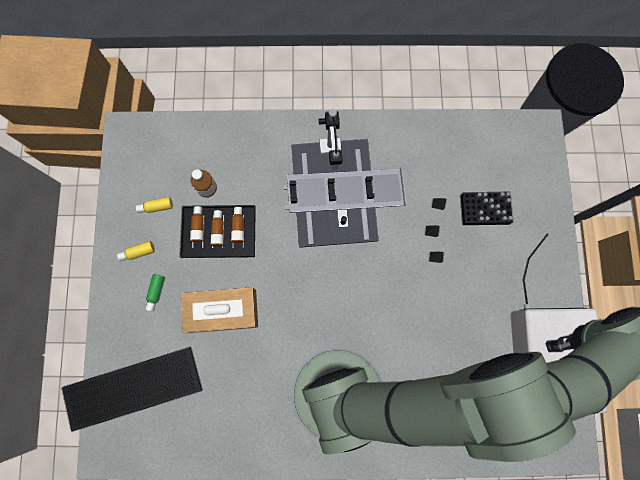

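View pics/s0.png

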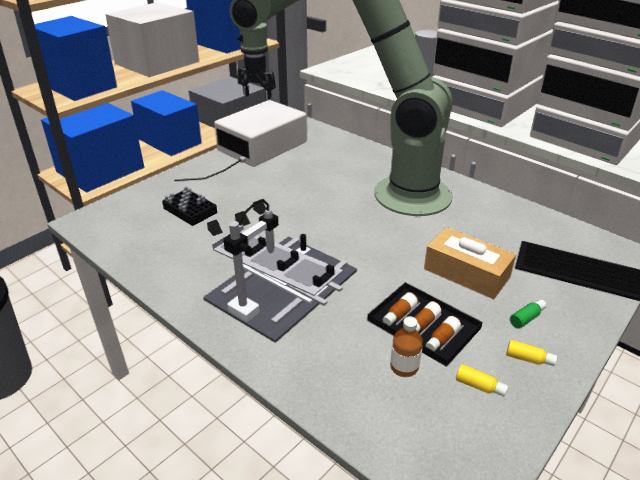

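The top picture shows amber bottles at (196,226), (217,229) and (237,226) in the tray. Look-alikes are yellow at (155,205) and (137,250), green at (155,290), and the standing solvent bottle at (203,182). The chocks are at (438,203), (432,231) and (436,257), and the carrier is pushed in with its grip post at about (343,218).

```bash
python3 - <<'E'
from h import *
f=load('t0');P=cloud(f)
for n,(u,v) in dict(b1=(196,226),b2=(217,229),b3=(237,226),cap1=(196,210),cap2=(217,214),cap3=(237,211),c1=(438,203),c2=(432,231),c3=(436,257),post=(343,218),dl=(312,190),dr=(385,188),dll=(290,200),probe=(335,155),table=(270,300)).items():
    print(n,np.round(P[v,u],3))
im=cv2.resize(f['color'][160:275,170:460][:,:,::-1],None,fx=2.75,fy=2.75,interpolation=cv2.INTER_CUBIC);cv2.imwrite('pics/t0c.png',im)
# object heights grid
E
```

```text
b1 [0.527 0.449 0.038]
b2 [0.516 0.38  0.041]
b3 [0.523 0.315 0.051]
cap1 [0.582 0.453 0.031]
cap2 [0.566 0.383 0.037]
cap3 [0.575 0.318 0.039]
c1 [ 0.603 -0.339  0.023]
c2 [ 0.509 -0.315  0.021]
c3 [ 0.424 -0.324  0.016]
post [ 0.537 -0.022  0.095]
dl [0.634 0.075 0.075]
dr [ 0.645 -0.162  0.055]
dll [0.599 0.144 0.082]
probe [0.679 0.008 0.269]
table [0.291 0.211 0.002]
```

View pics/t0c.png

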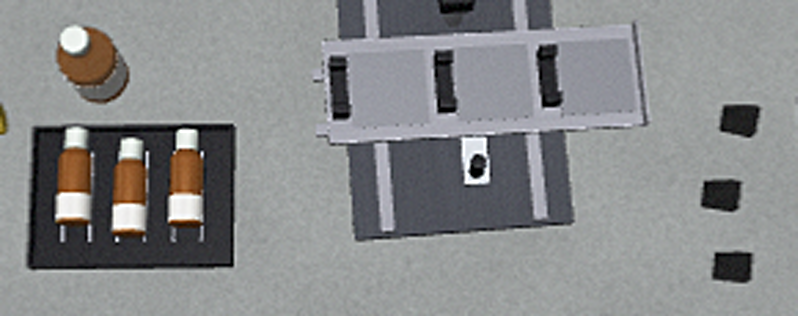

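```bash
cat >> h.py <<'E'
def rows(pos,yaw=None,step=40,tilt=0.,start=None):
    "plan rows from the measured pose (or start=(pos,R)) to pos, tool down with given yaw; prints them"
    s=bot.observe()
    p,R=start if start else (np.array(s['position']),Ro.from_euler('xyz',s['tool_rot']))
    pos=np.array(pos,float)
    Rt=R if yaw is None else Ro.from_euler('xyz',[np.pi+tilt,0,yaw])
    rv=(R.inv()*Rt).as_rotvec(degrees=True)
    n=int(max(np.ceil(np.linalg.norm(pos-p)*1000/step),np.ceil(np.linalg.norm(rv)/8),1))
    out=[]
    for i in range(n):
        Ri=R*Ro.from_rotvec(rv*i/n,degrees=True)
        out.append([round(float(x),1) for x in np.r_[Ri.inv().apply((pos-p)/n*1000),rv/n]])
    a=None
    print(n,'rows');
    for i in range(0,n,8): print(out[i:i+8])
    return pos,Rt
E
python3 - <<'E'
from h import *
print(np.round(bot.grab_frame('wrist')['hand_eye'],3).tolist(),bot.grab_frame('wrist')['fov_y'])
a=rows([.45,-.3,.36],0.,45)
E
```

```text
[[1.0, -0.001, 0.001, 0.0], [0.001, 0.954, 0.299, -0.075], [-0.001, -0.299, 0.954, -0.124], [0.0, 0.0, 0.0, 1.0]] 68.22442276321172
10 rows
[[-21.9, -35.7, -11.2, -0.0, 0.0, -7.5], [-17.0, -38.3, -11.2, -0.0, 0.0, -7.5], [-11.9, -40.2, -11.2, -0.0, 0.0, -7.5], [-6.5, -41.4, -11.2, -0.0, 0.0, -7.5], [-1.1, -41.9, -11.2, -0.0, 0.0, -7.5], [4.4, -41.7, -11.2, -0.0, 0.0, -7.5], [9.8, -40.8, -11.2, -0.0, 0.0, -7.5], [15.1, -39.1, -11.2, -0.0, 0.0, -7.5]]
[[20.0, -36.8, -11.2, -0.0, 0.0, -7.5], [24.7, -33.9, -11.2, -0.0, 0.0, -7.5]]
```

Call:
arm_command([
  [-22, -36, -11, 0, 0, -7.5],
  [-17, -38, -11, 0, 0, -7.5],
  [-12, -40, -11, 0, 0, -7.5],
  [-6.5, -41, -11, 0, 0, -7.5],
  [-1, -42, -11, 0, 0, -7.5],
  [4.5, -42, -11, 0, 0, -7.5],
  [10, -41, -11, 0, 0, -7.5],
  [15, -39, -11, 0, 0, -7.5],
])

```text
clock: 1.0
position: [0.3919, -0.3519, 0.3362]
tool_rot: [-3.141, 0.005, -0.233]
force: [1.0, -0.4, 0.0]
grip_width: 0.0854
```

Call:
arm_command([
  [20, -37, -11, 0, 0, -7.5],
  [25, -34, -11, 0, 0, -7.5],
  [20, -20, -5, 0, 0, -3],
  [0, 0, 0, 0, 0, 0],
])

```text
clock: 1.4
position: [0.4733, -0.2595, 0.3658]
tool_rot: [-3.14, 0.002, 0.106]
force: [-0.2, -0.1, -0.1]
grip_width: 0.0856
```

```bash
python3 - <<'E'
from h import *
st(); grab('wrist','w1'); rows([.48,0.02,.36],0.,45)
E
```

```text
{'clock': 1.4, 'qpos': [0.777, 0.311, -0.5, 1.646, 0.155, 1.227, 0.35], 'position': [0.473, -0.26, 0.366], 'tool_rot': [-3.14, 0.002, 0.106], 'force': [-0.151, -0.127, -0.118], 'moment': [-0.027, 0.045, -0.05], 'grip_width': 0.086}
7 rows
[[5.3, -39.8, 0.8, -0.0, 0.0, 0.8], [4.7, -39.9, 0.8, -0.0, 0.0, 0.8], [4.1, -39.9, 0.8, -0.0, 0.0, 0.8], [3.5, -40.0, 0.8, -0.0, 0.0, 0.8], [2.9, -40.1, 0.8, -0.0, 0.0, 0.8], [2.3, -40.1, 0.8, -0.0, 0.0, 0.8], [1.7, -40.1, 0.8, -0.0, 0.0, 0.8]]
```

View pics/w1.png

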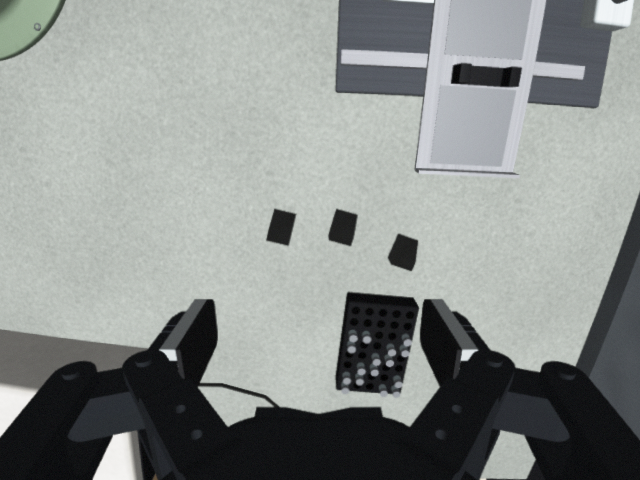

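Wrist view: the chocks are at (281,227), (343,227) and (404,252). The deck's low end is above them at about (465,170), and the vial tray is at (375,345).

```bash
python3 - <<'E'
from h import *
f=load('w1');P=cloud(f)
print('table z',np.nanmedian(P[180:210,230:400,2]))
c=f['color'][195:285,250:430].astype(float)
im=np.clip(c*2.5,0,255).astype(np.uint8)[:,:,::-1]
cv2.imwrite('pics/w1c.png',cv2.resize(im,None,fx=4.4,fy=4.4,interpolation=cv2.INTER_CUBIC))
g=f['color'].mean(2)
for (u,v) in((281,227),(343,227),(404,252)):
    m=np.zeros(g.shape,bool);m[v-24:v+24,u-24:u+24]=1
    m&=(g<60)
    q=P[m];q=q[~np.isnan(q[:,0])]
    print('n',m.sum(),'ctr',np.round(np.median(q,0),3),'zmax',np.round(np.percentile(q[:,2],95),3))
    (cx,cy),(w,h),a=cv2.minAreaRect((np.c_[np.nonzero(m)[1],np.nonzero(m)[0]]).astype(np.float32)); print(cx,cy,w,h,a)
    # gradient of height
    A=np.c_[q[:,:2]-q[:,:2].mean(0),np.ones(len(q))]; k=np.linalg.lstsq(A,q[:,2],rcond=None)[0];print('grad',np.round(k,2))
    hi=q[q[:,2]>.024]; print('top',np.round(hi.mean(0),3),len(hi), 'bbox',np.round(q.min(0),3),np.round(q.max(0),3))
E
```

```text
table z -0.0009929290166996452
n 677 ctr [ 0.426 -0.323  0.02 ] zmax 0.028
280.5588684082031 226.7647247314453 21.828205108642578 31.28709602355957 14.03624439239502
grad [-0.1  -0.73  0.02]
top [ 0.424 -0.335  0.026] 254 bbox [ 0.409 -0.345  0.   ] [ 0.442 -0.304  0.029]
n 698 ctr [ 0.511 -0.315  0.02 ] zmax 0.028
342.8307800292969 226.953857421875 23.505151748657227 30.872438430786133 15.255120277404785
grad [-0.09 -0.71  0.02]
top [ 0.509 -0.326  0.027] 265 bbox [ 0.493 -0.336  0.   ] [ 0.529 -0.295  0.029]
n 714 ctr [ 0.602 -0.343  0.019] zmax 0.028
403.9000244140625 251.8000030517578 26.246902465820312 30.04163360595703 18.434946060180664
grad [ 0.01 -0.67  0.02]
top [ 0.601 -0.353  0.027] 246 bbox [ 0.585 -0.364  0.001] [ 0.622 -0.322  0.029]
```

View pics/w1c.png

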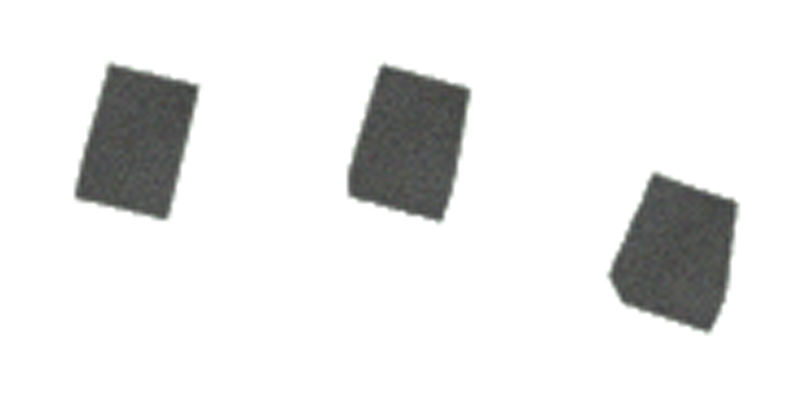

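Call:
arm_command([
  [5, -40, 1, 0, 0, 0.8],
  [5, -40, 1, 0, 0, 0.8],
  [4, -40, 1, 0, 0, 0.8],
  [3, -40, 1, 0, 0, 0.8],
  [3, -40, 1, 0, 0, 0.8],
  [2, -40, 1, 0, 0, 0.8],
  [2, -45, 1, 0, 0, 1],
  [0, 0, 0, 0, 0, 0],
])

```text
clock: 2.25
position: [0.4775, 0.0253, 0.3555]
tool_rot: [3.14, 0.006, -0.026]
force: [-0.6, -0.9, -0.2]
grip_width: 0.0853
```

```bash
python3 - <<'E'
from h import *
st(); grab('wrist','w2')
E
```

```text
{'clock': 2.25, 'qpos': [0.367, 0.226, -0.649, 1.797, 0.146, 1.174, -0.352], 'position': [0.478, 0.025, 0.356], 'tool_rot': [3.14, 0.006, -0.026], 'force': [-0.633, -0.879, -0.187], 'moment': [-0.019, -0.046, 0.052], 'grip_width': 0.085}
```

View pics/w2.png

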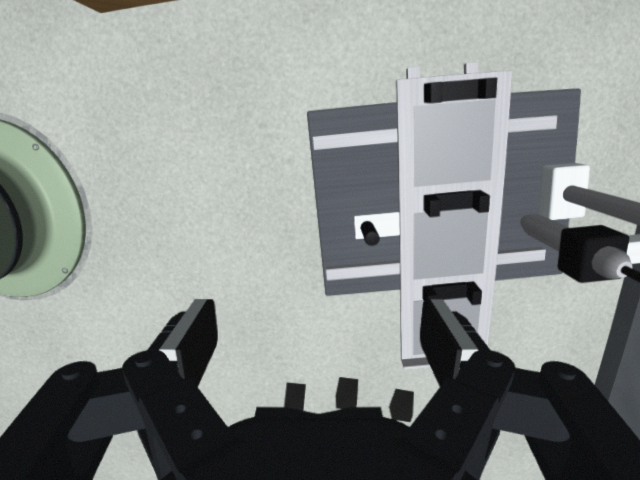

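```bash
python3 - <<'E'
from h import *
f=load('w1');P=cloud(f)
for n,(a,b) in dict(near=((108,64),(198,86)),mid=((382,66),(470,90)),far=((653,174),(738,205))).items():
    p=[ray(f,250+(u+.5)/4.4,195+(v+.5)/4.4,.001) for u,v in(a,b)]
    d=p[1]-p[0];t=(p[0]+p[1])/2;yaw=np.arctan2(d[1],d[0]);L=np.linalg.norm(d)
    g=t+.030*np.array([np.sin(yaw),-np.cos(yaw),0])
    print(n,'len',round(L,4),'yaw',round(yaw,3),'toe',np.round(t,3),'grip',np.round(g,3))
E=lambda f,a,b,z:(lambda p,q:(np.round(p,3),np.round(q,3),np.round(np.arctan2(*(q-p)[[1,0]]),4)))(ray(f,*a,z),ray(f,*b,z))
print('plate z',np.round(P[85,350:420:20,2],3))
print('plate low edge',E(f,(336,92),(599,106),.012))
w=load('w2');Q=cloud(w)
print('plate z w2',np.round(Q[200,330],3),np.round(Q[270,530],3))
print('near edge',E(w,(307,112),(326,295),.012),'high',E(w,(307,112),(580,89),.012))
# deck plane fit
for k,(u0,u1,v0,v1) in dict(l=(420,485,110,180),m=(420,485,220,275)).items():
    q=Q[v0:v1,u0:u1].reshape(-1,3);q=q[~np.isnan(q[:,0])]
    A=np.c_[q[:,:2],np.ones(len(q))];c=np.linalg.lstsq(A,q[:,2],rcond=None)[0];r=q[:,2]-A@c;print(k,np.round(c,4),'mean',np.round(q.mean(0),4),r.std())
cv2.imwrite('pics/w2c.png',cv2.resize(w['color'][60:380,300:640][:,:,::-1],None,fx=1.87,fy=1.87,interpolation=cv2.INTER_CUBIC))
E
```

```text
near len 0.0298 yaw -0.142 toe [ 0.429 -0.306  0.001] grip [ 0.424 -0.336  0.001]
mid len 0.0297 yaw -0.165 toe [ 0.516 -0.298  0.001] grip [ 0.511 -0.328  0.001]
far len 0.0311 yaw -0.248 toe [ 0.61  -0.326  0.001] grip [ 0.602 -0.355  0.001]
plate z [0.01  0.011 0.012 0.012]
plate low edge (array([ 0.481, -0.14 ,  0.012]), array([ 0.833, -0.113,  0.012]), np.float64(0.0792))
plate z w2 [0.489 0.004 0.011] [ 0.78  -0.106  0.011]
near edge (array([0.462, 0.117, 0.012]), array([ 0.481, -0.137,  0.012]), np.float64(-1.4973)) high (array([0.462, 0.117, 0.012]), array([0.812, 0.142, 0.012]), np.float64(0.0719))
l [-0.0052  0.068   0.0732] mean [0.6256 0.0769 0.0752] 0.000803793533095269
m [-0.0037  0.0727  0.0723] mean [ 0.6391 -0.048   0.0665] 0.0007779028333136358
```

View pics/w2c.png

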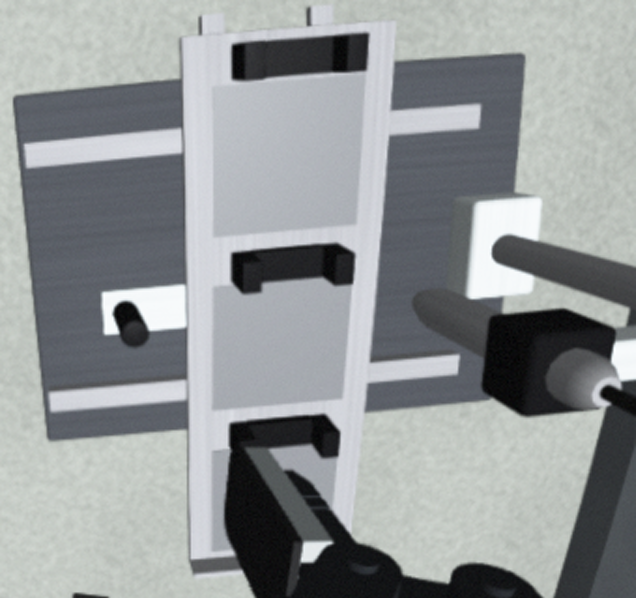

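```bash
python3 - <<'E'
from h import *
w=load('w2');Q=cloud(w)
print('post',np.round(Q[234:240:2,369:374:2],3).tolist())
p=ray(w,371.1,236.5,.095);print(p)
for u,v in((523,219),(526,221),(530,224),(535,227),(545,233)):print(np.round(Q[v,u],3))
t=load('t0');T=cloud(t)
a=rows([p[0],p[1],.17],1.645,40)
E
```

```text
post [[[0.531, -0.018, 0.098], [0.533, -0.018, 0.1], [0.535, -0.019, 0.098]], [[0.531, -0.021, 0.097], [0.533, -0.021, 0.098], [0.535, -0.021, 0.098]], [[0.531, -0.023, 0.098], [0.533, -0.023, 0.098], [0.535, -0.023, 0.099]]]
[ 0.53347512 -0.0222437   0.095     ]
[0.677 0.009 0.147]
[0.675 0.009 0.155]
[0.675 0.009 0.164]
[0.675 0.008 0.172]
[0.674 0.007 0.189]
12 rows
[[4.9, 3.6, 15.4, -0.0, 0.0, -8.0], [4.3, 4.2, 15.4, -0.0, 0.0, -8.0], [3.7, 4.7, 15.4, -0.0, 0.0, -8.0], [3.0, 5.2, 15.4, -0.0, 0.0, -8.0], [2.2, 5.6, 15.4, -0.0, 0.0, -8.0], [1.4, 5.8, 15.4, -0.0, 0.0, -8.0], [0.6, 5.9, 15.4, -0.0, 0.0, -8.0], [-0.3, 6.0, 15.4, -0.0, 0.0, -8.0]]
[[-1.1, 5.9, 15.4, -0.0, 0.0, -8.0], [-1.9, 5.6, 15.4, -0.0, 0.0, -8.0], [-2.7, 5.3, 15.4, -0.0, 0.0, -8.0], [-3.4, 4.9, 15.4, -0.0, 0.0, -8.0]]
```

Call:
arm_command([
  [5, 4, 15, 0, 0, -8.2],
  [4, 4, 15, 0, 0, -8.2],
  [4, 5, 15, 0, 0, -8.2],
  [3, 5, 15, 0, 0, -8.2],
  [2, 6, 15, 0, 0, -8.2],
  [1, 6, 15, 0, 0, -8.2],
  [1, 6, 15, 0, 0, -8.2],
  [0, 6, 15, 0, 0, -8.2],
])

```text
clock: 3.1
position: [0.5158, -0.0242, 0.2304]
tool_rot: [-3.139, 0.011, 1.138]
force: [-0.1, -0.3, -0.1]
grip_width: 0.0852
```

Call:
arm_command([
  [-1, 6, 15, 0, 0, -8.2],
  [-2, 6, 15, 0, 0, -8.2],
  [-3, 5, 15, 0, 0, -8.2],
  [-3, 5, 15, 0, 0, -8.2],
  [0, 0, 0, 0, 0, 0],
])

```text
clock: 3.6
position: [0.5332, -0.0512, 0.1639]
tool_rot: [-3.126, 0.01, 1.723]
force: [-0.8, 0.4, 0.2]
grip_width: 0.0855
```

```bash
python3 - <<'E'
from h import *
st();grab('wrist','w3');a=rows([.533,-.021,.075],1.645,30)
E
```

```text
{'clock': 3.6, 'qpos': [0.588, 0.633, -0.861, 1.873, 0.604, 0.936, 1.16], 'position': [0.533, -0.051, 0.164], 'tool_rot': [-3.126, 0.01, 1.723], 'force': [-0.752, 0.413, 0.219], 'moment': [0.023, 0.008, -0.005], 'grip_width': 0.086}
4 rows
[[7.6, 1.4, 22.4, -0.2, 0.2, 1.0], [7.6, 1.1, 22.4, -0.2, 0.2, 1.0], [7.5, 0.9, 22.4, -0.2, 0.2, 1.0], [7.5, 0.7, 22.4, -0.2, 0.2, 1.0]]
```

View pics/w3.png

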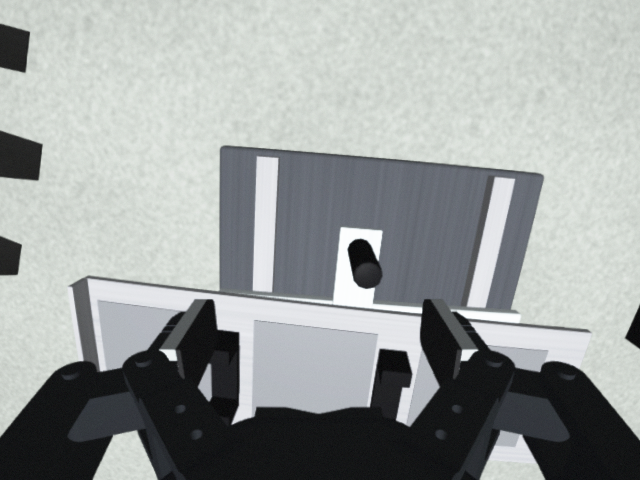

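Post top is at (369,275), about 30 mm to the right of the jaw centre, which agrees with the computed shift.

Call:
arm_command([
  [15, 2, 5, -0.4, 0.4, 2],
  [14, 2, 20, -0.4, 0.4, 2],
  [3, 0, 30, 0, 0, 0.6],
  [0, 0, 30, 0, 0, 0],
  [0, 0, 2, 0, 0, 0],
])

```text
clock: 4.15
position: [0.534, -0.0222, 0.0798]
tool_rot: [3.137, 0.0, 1.602]
force: [-0.2, 0.0, 0.6]
grip_width: 0.0857
```

Call:
arm_command([
  [0, 0, 0, 0, 0, 0],
  [0, 0, 0, 0, 0, 0],
  [0, 0, 0, 0, 0, 0],
  [0, 0, 0, 0, 0, 0],
  [0, 0, 0, 0, 0, 0],
], grip=0, grip_force=40)

```text
clock: 4.65
position: [0.536, -0.0234, 0.0853]
tool_rot: [3.132, 0.002, 1.594]
force: [1.6, 3.0, -10.6]
grip_width: 0.0165
```

Call:
arm_command([
  [-1, -20, 0, 0, 0, 0],
  [-1.5, -30, 0, 0, 0, 0],
  [-1.5, -30, 0, 0, 0, 0],
  [-1, -15, 0, 0, 0, 0],
  [-0.5, -10, 0, 0, 0, 0],
])

```text
clock: 5.15
position: [0.4359, -0.0304, 0.0859]
tool_rot: [3.116, -0.003, 1.592]
force: [38.1, -2.0, -20.5]
grip_width: 0.0166
```

Call:
arm_command([
  [-0.5, -8, 0, 0, 0, 0],
  [-0.5, -8, 0, 0, 0, 0],
  [-0.5, -8, 0, 0, 0, 0],
])

```text
clock: 5.45
position: [0.4217, -0.031, 0.0883]
tool_rot: [3.095, -0.008, 1.592]
force: [-5.6, 4.4, -0.9]
grip_width: 0.0102
```

Call:
arm_command([
  [0, 0, 0, 0, 0, 0],
  [0, 0, 0, 0, 0, 0],
  [0, 0, -30, 1, 0, 0],
  [0, 5, -45, 1, 0, 0],
  [0, 5, -45, 1, 0, -1],
  [0, 5, -45, 0, 0, -1],
  [0, 5, -45, 0, 0, -1],
  [0, 5, -40, 0, 0, 0],
], grip=100)

```text
clock: 6.25
position: [0.4423, -0.0304, 0.3446]
tool_rot: [-3.121, -0.015, 1.652]
force: [0.9, -1.0, -0.1]
grip_width: 0.0855
```

Call:
arm_command([
  [0, 5, -20, 0, 0, 0],
  [0, 0, 0, 0, 0, 0],
])

```text
clock: 6.45
position: [0.4496, -0.0298, 0.3702]
tool_rot: [-3.127, -0.013, 1.651]
force: [-0.3, 0.1, -0.7]
grip_width: 0.0857
```

```bash
python3 - <<'E'
from h import *
st();grab('wrist','w4')
E
```

```text
{'clock': 6.45, 'qpos': [0.869, 0.252, -1.099, 1.813, 0.221, 1.233, 1.357], 'position': [0.45, -0.03, 0.37], 'tool_rot': [-3.127, -0.013, 1.651], 'force': [-0.268, 0.127, -0.673], 'moment': [-0.003, 0.004, 0.011], 'grip_width': 0.086}
```

View pics/w4.png

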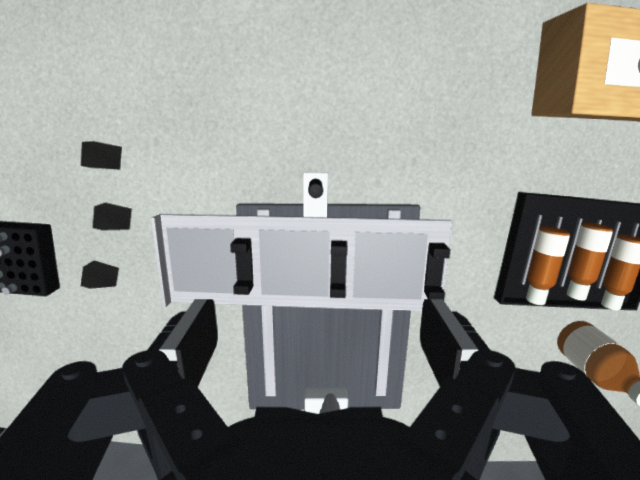

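Now the carrier is out. The stop pairs are at x≈437, 339 and 242 px, the chocks are at (101,155), (112,216) and (100,275), and the bottles are at (550,258), (590,252) and (624,265).

```bash
cat > m.py <<'E'
from h import *
psi=.074
f=load('w4');P=cloud(f)
ex=np.array([np.cos(psi),np.sin(psi),0]);ey=np.array([-np.sin(psi),np.cos(psi),0])
# deck plane from three matting areas
q=np.concatenate([P[235:290,a:b].reshape(-1,3) for a,b in((175,225),(265,325),(360,420))]);q=q[~np.isnan(q[:,0])]
X=q@ex;Y=q@ey;A=np.c_[X,Y,np.ones(len(q))]
c=np.linalg.lstsq(A,q[:,2],rcond=None)[0];r=q[:,2]-A@c
print('plane in stage axes',np.round(c,4),'std',r.std())
S=P.reshape(-1,3);sx=S@ex;sy=S@ey;hgt=(S[:,2]-(c[0]*sx+c[1]*sy+c[2]))
v,u=np.mgrid[:480,:640];u=u.ravel();v=v.ravel()
for n,(a,b) in dict(s1=(425,452),s2=(328,350),s3=(230,255)).items():
    for lab,(va,vb) in dict(near=(235,254),far=(278,300)).items():
        m=(u>=a)&(u<=b)&(v>=va)&(v<=vb)&(hgt>.019)&(hgt<.034)
        print(n,lab,m.sum(),'h',np.round(np.median(hgt[m]),4),'x',np.round(np.percentile(sx[m],[3,50,97]),4),'y',np.round(np.percentile(sy[m],[3,50,97]),4))
m=(u>300)&(u<330)&(v>170)&(v<205)&(S[:,2]>.08);print('post',np.round([np.median(sx[m]),np.median(sy[m]),np.median(S[m,2])],4),'world',np.round(np.nanmedian(S[m],0),4))
# deck edges x
m=(u>260)&(u<325)&(hgt>-.004)&(hgt<.006)&(sx<.7)&(v>200)&(v<320);print('deck x range',np.round(np.percentile(sx[m],[.5,99.5]),4))
m=(v>235)&(v<290)&(u>150)&(u<470)&(hgt>-.004)&(hgt<.02);print('deck y range',np.round(np.percentile(sy[m],[.3,99.7]),4))
g=f['color'].astype(int)
# bottles: height profile
for n,(a,b) in dict(b3=(530,570),b2=(572,611),b1=(606,639)).items():
    m=(u>=a)&(u<=b)&(v>220)&(v<310)&(S[:,2]>.030)
    print(n,'z',np.round(np.percentile(S[m,2],[50,97]),4))
E
python3 m.py
```

```text
plane in stage axes [0.0009 0.0687 0.0724] std 0.0008024158947140826
s1 near 150 h 0.025 x [0.5008 0.5046 0.5088] y [0.0761 0.0854 0.0959]
s1 far 151 h 0.025 x [0.5572 0.5607 0.5666] y [0.0761 0.0848 0.0943]
s2 near 183 h 0.0252 x [0.5005 0.5052 0.5115] y [-0.0448 -0.0354 -0.0258]
s2 far 173 h 0.0252 x [0.5563 0.5613 0.5684] y [-0.0451 -0.0363 -0.0266]
s3 near 185 h 0.0253 x [0.5003 0.5053 0.512 ] y [-0.1668 -0.1564 -0.1474]
s3 far 177 h 0.0252 x [0.5562 0.5611 0.568 ] y [-0.1672 -0.1569 -0.1476]
post [ 0.4344 -0.0641  0.0976] world [ 0.438  -0.0313  0.0976]
deck x range [0.4727 0.5955]
deck y range [-0.2678  0.1023]
b3 z [0.0387 0.0431]
b2 z [0.0381 0.0428]
b1 z [0.0379 0.0427]
```

```bash
cat >> h.py <<'E'
psi=.074
def W(x,y,z): return np.array([x*np.cos(psi)-y*np.sin(psi),x*np.sin(psi)+y*np.cos(psi),z])
FACE=[.0753,-.0457,-.1667]; LX=.533
def on_deck(lane,d,h):
    "world point h above deck, d down slope from stop face of lane (1..3), at lane centre"
    y=FACE[lane-1]-d*.9976; z=.0729+.0687*(y+.07*h)+h*.9976
    return W(LX,y,z)
E
python3 - <<'E'
from h import *
f=load('w4');P=cloud(f);g=f['color'].mean(2)
for u,v in((101,155),(112,216),(100,275)):
    m=np.zeros(g.shape,bool);m[v-24:v+24,u-30:u+30]=1
    q=P[m&(g<70)];q=q[q[:,2]>.024];print(np.round(np.median(q,0),3),len(q))
a=rows([.424,-.336,.12],-.142,45)
b=rows([.424,-.336,.024],-.142,40,start=a)
for k in 1,2,3: print(k,np.round(on_deck(k,.087,.0245),4),np.round(on_deck(k,.060,.0245),4),'seat',np.round(on_deck(k,.02,.02),4))
E
```

```text
[ 0.423 -0.334  0.027] 308
[ 0.509 -0.325  0.027] 273
[ 0.601 -0.353  0.027] 234
13 rows
[[-23.6, -3.5, 18.9, -0.1, 0.0, 7.9], [-23.8, -0.3, 18.9, -0.1, 0.0, 7.9], [-23.7, 3.0, 18.9, -0.1, 0.0, 7.9], [-23.0, 6.2, 18.9, -0.1, 0.0, 7.9], [-22.0, 9.3, 18.9, -0.1, 0.0, 7.9], [-20.5, 12.2, 18.9, -0.1, 0.0, 7.9], [-18.6, 14.8, 18.9, -0.1, 0.0, 7.9], [-16.4, 17.2, 18.9, -0.1, 0.0, 7.9]]
[[-13.9, 19.3, 19.0, -0.1, 0.0, 7.9], [-11.2, 21.0, 19.0, -0.1, 0.0, 7.9], [-8.2, 22.3, 19.0, -0.1, 0.0, 7.9], [-5.0, 23.1, 19.1, -0.1, 0.0, 7.9], [-1.8, 23.6, 19.1, -0.1, 0.0, 7.9]]
3 rows
[[0.0, -0.0, 32.0, 0.0, 0.0, 0.0], [0.0, -0.0, 32.0, 0.0, 0.0, 0.0], [0.0, -0.0, 32.0, 0.0, 0.0, 0.0]]
1 [0.5324 0.0279 0.0967] [0.5304 0.0548 0.0985] seat [0.5274 0.0946 0.0968]
2 [ 0.5413 -0.0927  0.0884] [ 0.5393 -0.0659  0.0902] seat [ 0.5364 -0.0261  0.0884]
3 [ 0.5503 -0.2134  0.08  ] [ 0.5483 -0.1865  0.0819] seat [ 0.5453 -0.1467  0.0801]
```

Call:
arm_command([
  [-24, -3, 18, 0, 0, 8.2],
  [-24, 0, 18, 0, 0, 8.2],
  [-24, 3, 18, 0, 0, 8.2],
  [-23, 6, 18, 0, 0, 8.2],
  [-22, 9, 18, 0, 0, 8.2],
  [-21, 12, 18, 0, 0, 8.2],
  [-19, 15, 18, 0, 0, 8.2],
  [-17, 17, 18, 0, 0, 8.2],
])

```text
clock: 7.3
position: [0.4206, -0.2214, 0.2117]
tool_rot: [-3.115, 0.016, 0.473]
force: [1.1, 0.3, 0.3]
grip_width: 0.0855
```

Call:
arm_command([
  [-14, 19, 18, 0, 0, 8.2],
  [-11, 21, 18, 0, 0, 8.2],
  [-8, 22, 18, 0, 0, 8.2],
  [-5, 23, 18, 0, 0, 8.2],
  [-2, 24, 18, 0, 0, 8.2],
  [0, 0, 0, 0, 0, 0],
])

```text
clock: 7.9
position: [0.3884, -0.3387, 0.1075]
tool_rot: [-3.13, 0.045, -0.278]
force: [-1.0, 0.4, 1.1]
grip_width: 0.0853
```

```bash
python3 - <<'E'
from h import *
st();a=rows([.424,-.334,.06],-.142,35)
E
```

```text
{'clock': 7.9, 'qpos': [0.886, 0.598, -0.388, 1.949, 0.335, 0.706, 0.012], 'position': [0.388, -0.339, 0.108], 'tool_rot': [-3.13, 0.045, -0.278], 'force': [-1.015, 0.372, 1.101], 'moment': [-0.007, -0.027, 0.0], 'grip_width': 0.085}
2 rows
[[17.5, -6.9, 23.1, -0.4, 1.3, -3.9], [17.4, -5.9, 23.4, -0.4, 1.3, -3.9]]
```

Call:
arm_command([
  [17, -7, 10, -0.4, 1.3, -3.9],
  [17, -6, 20, -0.4, 1.3, -3.9],
  [0, 0, 15, 0, 0, 0],
  [0, 0, 0, 0, 0, 0],
])

```text
clock: 8.3
position: [0.4227, -0.3298, 0.0572]
tool_rot: [-3.136, 0.003, -0.13]
force: [-0.2, -0.2, 0.5]
grip_width: 0.0858
```

```bash
python3 - <<'E'
from h import *
st();a=rows([.424,-.334,.024],-.142,35)
E
```

```text
{'clock': 8.3, 'qpos': [0.828, 0.693, -0.378, 1.946, 0.432, 0.587, 0.034], 'position': [0.423, -0.33, 0.057], 'tool_rot': [-3.136, 0.003, -0.13], 'force': [-0.216, -0.181, 0.54], 'moment': [-0.043, -0.041, -0.022], 'grip_width': 0.086}
1 rows
[[2.0, 4.1, 33.1, -0.3, 0.2, 0.7]]
```

Call:
arm_command([
  [2, 4, 18, -0.3, 0.2, 0.7],
  [0, 0, 15, 0, 0, 0],
  [0, 0, 0, 0, 0, 0],
])

```text
clock: 8.6
position: [0.4238, -0.3322, 0.0236]
tool_rot: [-3.14, 0.001, -0.139]
force: [-0.4, 0.0, 0.6]
grip_width: 0.0853
```

Call:
arm_command([
  [0, 0, 0, 0, 0, 0],
  [0, 0, 0, 0, 0, 0],
  [0, 0, 0, 0, 0, 0],
  [0, 0, 0, 0, 0, 0],
  [0, 0, 0, 0, 0, 0],
], grip=0, grip_force=30)

```text
clock: 9.1
position: [0.4243, -0.3323, 0.0262]
tool_rot: [-3.141, -0.001, -0.138]
force: [1.0, 0.6, -0.9]
grip_width: 0.0318
```

```bash
python3 - <<'E'
from h import *
st();s=bot.observe();p=np.array(s['position']);
a=rows(p+[0,0,.15],None,40)
t=on_deck(1,.087,.0245);b=rows(t+[0,0,.08],.074,40,tilt=.07,start=a)
E
```

```text
{'clock': 9.1, 'qpos': [0.801, 0.745, -0.34, 1.95, 0.467, 0.523, -0.002], 'position': [0.424, -0.332, 0.026], 'tool_rot': [-3.141, -0.001, -0.138], 'force': [0.969, 0.562, -0.922], 'moment': [0.038, -0.006, 0.038], 'grip_width': 0.032}
4 rows
[[0.0, -0.0, -37.5, 0.0, 0.0, 0.0], [0.0, -0.0, -37.5, 0.0, 0.0, 0.0], [0.0, -0.0, -37.5, 0.0, 0.0, 0.0], [0.0, -0.0, -37.5, 0.0, 0.0, 0.0]]
10 rows
[[5.8, -37.2, -0.0, 0.4, -0.0, -1.2], [6.5, -37.0, 0.2, 0.4, -0.0, -1.2], [7.3, -36.9, 0.5, 0.4, -0.0, -1.2], [8.1, -36.7, 0.7, 0.4, -0.0, -1.2], [8.9, -36.5, 1.0, 0.4, -0.0, -1.2], [9.7, -36.3, 1.2, 0.4, -0.0, -1.2], [10.4, -36.1, 1.5, 0.4, -0.0, -1.2], [11.2, -35.9, 1.7, 0.4, -0.0, -1.2]]
[[11.9, -35.6, 1.9, 0.4, -0.0, -1.2], [12.7, -35.3, 2.2, 0.4, -0.0, -1.2]]
```

Call:
arm_command([
  [0, 0, -37, 0, 0, 0],
  [0, 0, -37, 0, 0, 0],
  [0, 0, -37, 0, 0, 0],
  [0, 0, -37, 0, 0, 0],
  [6, -37, 0, 0.4, 0, -1.2],
  [6.5, -37, 0, 0.4, 0, -1.2],
  [7, -37, 0.5, 0.4, 0, -1.2],
  [8, -37, 0.5, 0.4, 0, -1.2],
])

```text
clock: 9.9
position: [0.4667, -0.1885, 0.1824]
tool_rot: [-3.115, -0.003, -0.06]
force: [-0.3, 0.3, -0.4]
grip_width: 0.0313
```

Call:
arm_command([
  [9, -36, 1, 0.4, 0, -1.2],
  [10, -36, 1, 0.4, 0, -1.2],
  [10, -36, 1.5, 0.4, 0, -1.2],
  [11, -36, 2, 0.4, 0, -1.2],
  [12, -35, 2, 0.4, 0, -1.2],
  [12, -20, 2, 0.4, 0, -1.2],
  [0, 0, 0, 0, 0, 0],
])

```text
clock: 10.6
position: [0.5348, 0.0237, 0.184]
tool_rot: [-3.071, -0.013, 0.077]
force: [-0.0, 0.0, -0.7]
grip_width: 0.0315
```

```bash
python3 - <<'E'
from h import *
st();t=on_deck(1,.087,.0265);print(t)
a=rows(t+[0,0,.025],.074,40,tilt=.07);rows(t+[0,0,.001],.074,40,tilt=.07,start=a)
E
```

```text
{'clock': 10.6, 'qpos': [0.337, 0.52, -0.611, 1.884, 0.304, 0.821, -0.338], 'position': [0.535, 0.024, 0.184], 'tool_rot': [-3.071, -0.013, 0.077], 'force': [-0.026, 0.02, -0.692], 'moment': [-0.143, 0.046, -0.009], 'grip_width': 0.031}
[0.53239088 0.02794626 0.09867439]
2 rows
[[-1.4, -0.1, 30.2, -0.0, -0.4, 0.1], [-1.2, -0.1, 30.2, -0.0, -0.4, 0.1]]
1 rows
[[-0.0, 1.7, 23.9, 0.0, 0.0, 0.0]]
```

Call:
arm_command([
  [-1.4, 0, 30, 0, -0.4, 0],
  [-1.2, 0, 30, 0, -0.4, 0],
  [0, 0, 0, 0, 0, 0],
])

```text
clock: 10.9
position: [0.5326, 0.0271, 0.1236]
tool_rot: [-3.072, -0.0, 0.077]
force: [-0.3, -0.1, -0.8]
grip_width: 0.0311
```

```bash
python3 - <<'E'
from h import *
st();t=on_deck(1,.087,.0265)
rows(t+[0,0,.001],.074,40,tilt=.07)
E
```

```text
{'clock': 10.9, 'qpos': [0.288, 0.608, -0.562, 1.923, 0.373, 0.713, -0.397], 'position': [0.533, 0.027, 0.124], 'tool_rot': [-3.072, -0.0, 0.077], 'force': [-0.329, -0.08, -0.775], 'moment': [-0.045, 0.001, 0.002], 'grip_width': 0.031}
1 rows
[[-0.2, 0.8, 23.9, 0.1, 0.0, 0.2]]
```

Call:
arm_command([
  [0, 0.8, 14, 0, 0, 0],
  [0, 0, 9, 0, 0, 0],
  [0, 0, 1, 0, 0, 0],
])

```text
clock: 11.2
position: [0.5332, 0.0266, 0.1002]
tool_rot: [-3.073, -0.002, 0.075]
force: [0.2, -0.6, -0.2]
grip_width: 0.0314
```

Call:
arm_command([
  [0, 0, 0, 0, 0, 0],
  [0, 0, 0, 0, 0, 0],
  [0, 0, 0, 0, 0, 0],
], grip=60)

```text
clock: 11.5
position: [0.534, 0.0263, 0.1017]
tool_rot: [-3.074, -0.004, 0.075]
force: [0.5, -0.3, -0.3]
grip_width: 0.0512
```

Call:
arm_command([
  [0, 0, -30, 0, 0, 0],
  [0, 0, -40, 0, 0, 0],
  [0, 0, -40, -1, 0, 0],
  [0, 0, -40, -1, 0, 0],
  [0, 0, -40, -1, 0, 0],
  [0, 0, 0, 0, 0, 0],
], grip=100)

```text
clock: 12.1
position: [0.5335, 0.0154, 0.3006]
tool_rot: [-3.127, -0.005, 0.075]
force: [0.6, -0.4, -0.7]
grip_width: 0.0855
```

```bash
python3 - <<'E'
from h import *
st();grab('wrist','w5');a=rows([.48,.38,.33],1.6,45)
E
```

```text
{'clock': 12.1, 'qpos': [0.361, 0.377, -0.648, 1.756, 0.239, 1.085, -0.289], 'position': [0.534, 0.015, 0.301], 'tool_rot': [-3.127, -0.005, 0.075], 'force': [0.564, -0.378, -0.678], 'moment': [0.043, -0.017, 0.039], 'grip_width': 0.085}
11 rows
[[-2.3, -33.5, -2.4, -0.1, -0.1, -7.9], [2.4, -33.5, -2.4, -0.1, -0.1, -7.9], [7.0, -32.8, -2.5, -0.1, -0.1, -7.9], [11.4, -31.6, -2.5, -0.1, -0.1, -7.9], [15.7, -29.7, -2.5, -0.1, -0.1, -7.9], [19.6, -27.2, -2.6, -0.1, -0.1, -7.9], [23.2, -24.2, -2.6, -0.1, -0.1, -7.9], [26.3, -20.8, -2.7, -0.1, -0.1, -7.9]]
[[28.9, -17.0, -2.7, -0.1, -0.1, -7.9], [31.0, -12.8, -2.8, -0.1, -0.1, -7.9], [32.5, -8.4, -2.8, -0.1, -0.1, -7.9]]
```

Call:
arm_command([
  [-2, -33, -2, 0, 0, -7.9],
  [2, -33, -2, 0, 0, -7.9],
  [7, -33, -2, 0, 0, -7.9],
  [11, -32, -2, 0, 0, -7.9],
  [16, -30, -2, 0, 0, -7.9],
  [20, -27, -2, 0, 0, -7.9],
  [23, -24, -2, 0, 0, -7.9],
  [26, -21, -2, 0, 0, -7.9],
])

```text
clock: 12.95
position: [0.4893, 0.2824, 0.3142]
tool_rot: [-3.135, -0.009, 1.209]
force: [-0.4, -0.3, 0.1]
grip_width: 0.0852
```

Call:
arm_command([
  [29, -17, -2, 0, 0, -7.9],
  [31, -13, -2, 0, 0, -7.9],
  [30, -8, -2, 0, 0, -5],
  [0, 0, 0, 0, 0, 0],
])

```text
clock: 13.35
position: [0.4681, 0.386, 0.3185]
tool_rot: [-3.134, -0.012, 1.598]
force: [-0.7, -0.3, -1.2]
grip_width: 0.0855
```

```bash
python3 - <<'E'
from h import *
st();f=grab('wrist','w6');P=cloud(f);z=P[:,:,2]
cv2.imwrite('pics/w6.png',f['color'][:,:,::-1])
g=f['color'].astype(int)
# amber or white, raised z in .02..05 within tray region
m=((z>.028)&(z<.05)&(P[:,:,0]>.42)&(P[:,:,0]<.66)&(P[:,:,1]>.26)&(P[:,:,1]<.50)&(g.max(2)>70)).astype(np.uint8)
n,l,s,c=cv2.connectedComponentsWithStats(m)
for i in range(1,n):
    if s[i,4]<300: continue
    q=P[l==i]; xy=q[:,:2];mu=xy.mean(0);d=np.linalg.svd(xy-mu,full_matrices=False)[2][0];d*=np.sign(d[0])
    t=(xy-mu)@d;w=(xy-mu)@np.array([-d[1],d[0]])
    prof=[(round(a,3),round(np.ptp(np.percentile(w[(t>=a)&(t<a+.008)],[2,98])),3),round(np.percentile(q[(t>=a)&(t<a+.008),2],90),3)) for a in np.arange(t.min(),t.max()-.004,.008)]
    print(s[i].tolist(),'mu',np.round(mu,4),'yaw',round(np.arctan2(d[1],d[0]),3),'t',np.round(np.percentile(t,[.5,99.5]),4),'w',np.round(np.percentile(w,[1,99]),4));print(prof)
E
```

```text
{'clock': 13.35, 'qpos': [-0.137, 0.596, -1.01, 1.531, 0.504, 1.295, 0.393], 'position': [0.468, 0.386, 0.319], 'tool_rot': [-3.134, -0.012, 1.598], 'force': [-0.659, -0.26, -1.165], 'moment': [-0.08, 0.028, -0.003], 'grip_width': 0.085}
[298, 194, 33, 90, 2504] mu [0.5138 0.3838] yaw 0.006 t [-0.0476  0.0639] w [-0.0189  0.0187]
[(np.float64(-0.048), np.float64(0.035), np.float64(0.043)), (np.float64(-0.04), np.float64(0.037), np.float64(0.043)), (np.float64(-0.032), np.float64(0.038), np.float64(0.043)), (np.float64(-0.024), np.float64(0.037), np.float64(0.043)), (np.float64(-0.016), np.float64(0.036), np.float64(0.043)), (np.float64(-0.008), np.float64(0.036), np.float64(0.042)), (np.float64(0.0), np.float64(0.037), np.float64(0.043)), (np.float64(0.008), np.float64(0.035), np.float64(0.042)), (np.float64(0.016), np.float64(0.036), np.float64(0.042)), (np.float64(0.024), np.float64(0.036), np.float64(0.042)), (np.float64(0.032), np.float64(0.029), np.float64(0.04)), (np.float64(0.04), np.float64(0.023), np.float64(0.036)), (np.float64(0.048), np.float64(0.023), np.float64(0.036)),
[... 1772 characters left out ...]
t64(0.036)), (np.float64(0.048), np.float64(0.022), np.float64(0.036)), (np.float64(0.056), np.float64(0.023), np.float64(0.036))]
[319, 318, 50, 28, 427] mu [0.6376 0.423 ] yaw -1.398 t [-0.0316  0.0322] w [-0.0067  0.0173]
[(np.float64(-0.032), np.float64(0.016), np.float64(0.047)), (np.float64(-0.024), np.float64(0.006), np.float64(0.048)), (np.float64(-0.016), np.float64(0.003), np.float64(0.047)), (np.float64(-0.008), np.float64(0.002), np.float64(0.048)), (np.float64(-0.0), np.float64(0.002), np.float64(0.047)), (np.float64(0.008), np.float64(0.003), np.float64(0.047)), (np.float64(0.016), np.float64(0.006), np.float64(0.048)), (np.float64(0.024), np.float64(0.009), np.float64(0.048))]
```

View pics/w6.png

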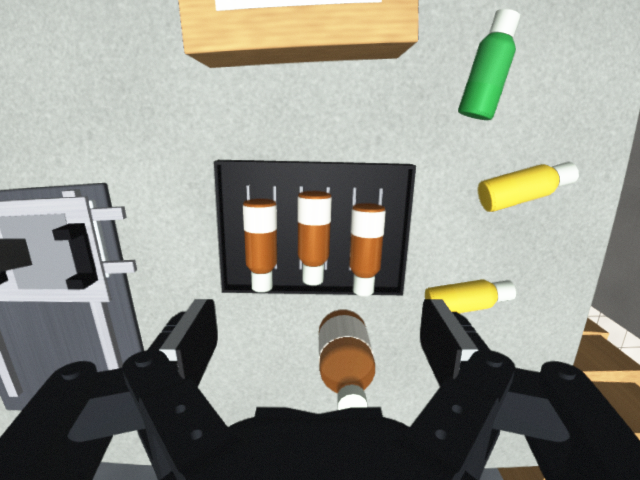

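Three amber bottles at (260,245), (314,238) and (367,250) in the tray, caps pointing away from the robot. Measured positions match the cradle pitch and height.

```bash
python3 - <<'E'
from h import *
a=rows([.5195,.4495,.11],1.577,42)
E
```

```text
6 rows
[[10.4, 8.9, 34.7, -0.1, -0.1, 0.2], [10.4, 8.8, 34.7, -0.1, -0.1, 0.2], [10.5, 8.8, 34.7, -0.1, -0.1, 0.2], [10.6, 8.7, 34.7, -0.1, -0.1, 0.2], [10.7, 8.6, 34.7, -0.1, -0.1, 0.2], [10.8, 8.6, 34.7, -0.1, -0.1, 0.2]]
```

Call:
arm_command([
  [10, 9, 35, 0, 0, 0.2],
  [10, 9, 35, 0, 0, 0.2],
  [10, 9, 35, 0, 0, 0.2],
  [11, 9, 35, 0, 0, 0.2],
  [11, 9, 33, 0, 0, 0.2],
  [11, 8, 20, 0, 0, 0.2],
  [0, 0, 0, 0, 0, 0],
], grip=63)

```text
clock: 14.1
position: [0.5252, 0.443, 0.1144]
tool_rot: [-3.135, -0.004, 1.558]
force: [-0.9, -0.1, 0.2]
grip_width: 0.0538
```

```bash
python3 - <<'E'
from h import *
st();a=rows([.5195,.4495,.07],1.577,42);rows([.5195,.4495,.030],1.577,42,start=a)
E
```

```text
{'clock': 14.1, 'qpos': [-0.302, 0.907, -0.837, 1.488, 0.718, 1.075, 0.261], 'position': [0.525, 0.443, 0.114], 'tool_rot': [-3.135, -0.004, 1.558], 'force': [-0.887, -0.122, 0.166], 'moment': [-0.027, -0.023, -0.026], 'grip_width': 0.054}
2 rows
[[3.1, -2.7, 22.2, -0.2, -0.1, -0.5], [3.2, -2.8, 22.2, -0.2, -0.1, -0.5]]
1 rows
[[0.0, -0.0, 40.0, 0.0, 0.0, 0.0]]
```

Call:
arm_command([
  [3, -3, 22, -0.2, 0, -0.5],
  [3, -3, 22, -0.2, 0, -0.5],
  [0, 0, 0, 0, 0, 0],
])

```text
clock: 14.4
position: [0.5199, 0.446, 0.0699]
tool_rot: [3.141, -0.002, 1.571]
force: [0.3, -0.2, 0.0]
grip_width: 0.0537
```

```bash
python3 - <<'E'
from h import *
st();a=rows([.5195,.4495,.03],1.577,20)
E
```

```text
{'clock': 14.4, 'qpos': [-0.325, 0.954, -0.806, 1.517, 0.768, 1.007, 0.228], 'position': [0.52, 0.446, 0.07], 'tool_rot': [3.141, -0.002, 1.571], 'force': [0.285, -0.186, 0.042], 'moment': [-0.04, 0.045, 0.011], 'grip_width': 0.054}
3 rows
[[1.1, -0.1, 13.3, 0.0, -0.0, -0.1], [1.2, -0.1, 13.3, 0.0, -0.0, -0.1], [1.2, -0.1, 13.3, 0.0, -0.0, -0.1]]
```

Call:
arm_command([
  [3.5, 0, 10, 0, 0, 0],
  [0.5, 0, 20, 0, 0, 0],
  [0, 0, 9, 0, 0, 0],
  [0, 0, 0, 0, 0, 0],
])

```text
clock: 14.8
position: [0.522, 0.449, 0.0313]
tool_rot: [3.139, -0.004, 1.568]
force: [0.2, -0.1, 0.5]
grip_width: 0.0537
```

Call:
arm_command([
  [0, 0, 0, 0, 0, 0],
  [0, 0, 0, 0, 0, 0],
  [0, 0, 0, 0, 0, 0],
  [0, 0, 0, 0, 0, 0],
], grip=0, grip_force=30)

```text
clock: 15.2
position: [0.5223, 0.45, 0.0326]
tool_rot: [3.138, -0.006, 1.567]
force: [1.3, 0.2, -1.1]
grip_width: 0.0387
```

```bash
python3 - <<'E'
from h import *
st();s=bot.observe();p=np.array(s['position']);h=p[2]-.004+.0015;print('h',h)
a=rows(p+[0,0,.16],None,40)
t=on_deck(1,.024,h);print(t);b=rows(t+[0,0,.08],1.577+.068,40,start=a)
E
```

```text
{'clock': 15.2, 'qpos': [-0.344, 1.002, -0.777, 1.515, 0.806, 0.958, 0.202], 'position': [0.522, 0.45, 0.033], 'tool_rot': [3.138, -0.006, 1.567], 'force': [1.328, 0.154, -1.079], 'moment': [-0.035, 0.004, -0.032], 'grip_width': 0.039}
h 0.03014577483423576
4 rows
[[0.2, 0.1, -40.0, 0.0, 0.0, 0.0], [0.2, 0.1, -40.0, 0.0, 0.0, 0.0], [0.2, 0.1, -40.0, 0.0, 0.0, 0.0], [0.2, 0.1, -40.0, 0.0, 0.0, 0.0]]
[0.52774432 0.09062306 0.10664666]
9 rows
[[-39.9, 0.7, 0.4, 0.0, -0.0, -0.5], [-39.9, 0.4, 0.5, 0.0, -0.0, -0.5], [-39.9, 0.0, 0.5, 0.0, -0.0, -0.5], [-39.9, -0.3, 0.5, 0.0, -0.0, -0.5], [-39.9, -0.6, 0.5, 0.0, -0.0, -0.5], [-39.9, -1.0, 0.6, 0.0, -0.0, -0.5], [-39.9, -1.3, 0.6, 0.0, -0.0, -0.5], [-39.9, -1.7, 0.6, 0.0, -0.0, -0.5]]
[[-39.9, -2.0, 0.6, 0.0, -0.0, -0.5]]
```

Call:
arm_command([
  [0, 0, -38, 0, 0, 0],
  [0, 0, -38, 0, 0, 0],
  [0, 0, -38, 0, 0, 0],
  [0, 0, -38, 0, 0, 0],
  [-38, 1, 0, 0, 0, -0.5],
  [-40, 1, 0.5, 0, 0, -0.5],
  [-40, 0, 0.5, 0, 0, -0.5],
  [-40, 0, 0.5, 0, 0, -0.5],
])

```text
clock: 16.0
position: [0.5228, 0.2903, 0.1888]
tool_rot: [3.139, -0.005, 1.611]
force: [1.7, -0.5, -2.5]
grip_width: 0.0389
```

Call:
arm_command([
  [-40, 0, 0.5, 0, 0, -0.5],
  [-40, -1, 0.5, 0, 0, -0.5],
  [-40, -1, 0.5, 0, 0, -0.5],
  [-40, -1, 0.5, 0, 0, -0.5],
  [-25, -1, 0.5, 0, 0, -0.5],
  [0, 0, 0, 0, 0, 0],
])

```text
clock: 16.6
position: [0.5285, 0.0898, 0.1859]
tool_rot: [3.139, 0.002, 1.649]
force: [-0.6, 0.0, -2.0]
grip_width: 0.0388
```

```bash
python3 - <<'E'
from h import *
st();t=on_deck(1,.024,.030)+[.002,0,0];print(t)
a=rows(t+[0,0,.035],1.645,40)
E
```

```text
{'clock': 16.6, 'qpos': [0.406, 0.635, -0.977, 1.864, 0.634, 0.987, 0.799], 'position': [0.528, 0.09, 0.186], 'tool_rot': [3.139, 0.002, 1.649], 'force': [-0.564, 0.031, -1.991], 'moment': [0.026, -0.042, 0.027], 'grip_width': 0.039}
[0.52974432 0.09062306 0.10650054]
2 rows
[[0.4, 0.6, 22.2, 0.1, 0.1, 0.1], [0.4, 0.6, 22.2, 0.1, 0.1, 0.1]]
```

Call:
arm_command([
  [0.5, 0.5, 25, 0, 0, 0],
  [0.5, 0.5, 20, 0, 0, 0],
  [0, 0, 20, 0, 0, 0],
  [0, 0, 0, 0, 0, 0],
])

```text
clock: 17.0
position: [0.5301, 0.0901, 0.1202]
tool_rot: [3.137, 0.003, 1.646]
force: [-0.4, -0.2, -1.9]
grip_width: 0.0388
```

```bash
python3 - <<'E'
from h import *
st();t=on_deck(1,.024,.030)+[.002,0,0]
a=rows(t,1.645,40)
E
```

```text
{'clock': 17.0, 'qpos': [0.348, 0.72, -0.898, 1.908, 0.741, 0.879, 0.713], 'position': [0.53, 0.09, 0.12], 'tool_rot': [3.137, 0.003, 1.646], 'force': [-0.38, -0.245, -1.929], 'moment': [0.019, 0.032, 0.01], 'grip_width': 0.039}
1 rows
[[0.6, -0.4, 13.7, 0.3, 0.2, 0.1]]
```

Call:
arm_command([
  [0.5, 0, 7, 0.2, 0, 0],
  [0, 0, 5, 0, 0, 0],
  [0, 0, 0, 0, 0, 0],
])

```text
clock: 17.3
position: [0.5307, 0.0918, 0.1093]
tool_rot: [3.139, 0.003, 1.647]
force: [0.1, 0.4, -2.0]
grip_width: 0.0389
```

Call:
arm_command([
  [0, 0, 0, 0, 0, 0],
  [0, 0, 0, 0, 0, 0],
  [0, 0, -3, 0, 0, 0],
], grip=62)

```text
clock: 17.6
position: [0.5313, 0.0921, 0.1136]
tool_rot: [3.137, 0.003, 1.647]
force: [-0.2, 0.1, 0.6]
grip_width: 0.0532
```

Call:
arm_command([
  [0, 0, -30, 0, 0, 0],
  [0, 0, -40, 0, 0, 0],
  [0, -10, -45, 0, 0, 0],
  [0, -15, -45, 0, 0, 0],
  [0, -15, -40, 0, 0, 0],
  [0, 0, 0, 0, 0, 0],
])

```text
clock: 18.2
position: [0.4884, 0.091, 0.3229]
tool_rot: [3.138, 0.002, 1.649]
force: [0.5, 0.3, -0.4]
grip_width: 0.0532
```

```bash
python3 - <<'E'
from h import *
st();f=grab('wrist','w7');cv2.imwrite('pics/w7.png',f['color'][:,:,::-1])
E
```

```text
{'clock': 18.2, 'qpos': [0.554, 0.417, -1.134, 1.798, 0.411, 1.186, 0.944], 'position': [0.488, 0.091, 0.323], 'tool_rot': [3.138, 0.002, 1.649], 'force': [0.46, 0.265, -0.395], 'moment': [0.048, -0.077, 0.012], 'grip_width': 0.053}
```

View pics/w7.png

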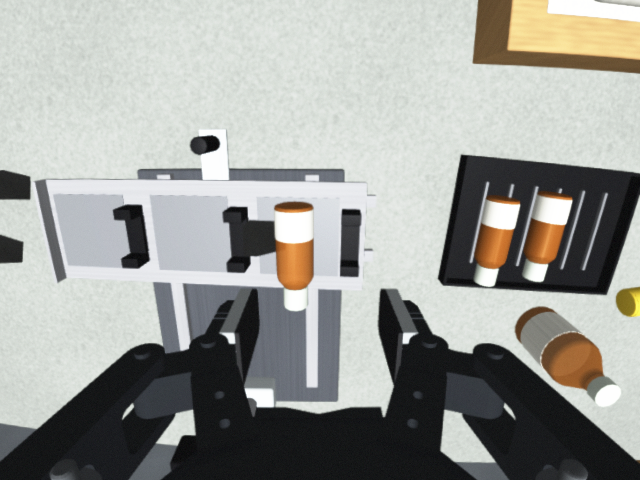

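The bottle rests in lane 1 against the chock's toe, with the chock at (255,238).

```bash
cat > deckm.py <<'E'
from h import *
def deck(f,quiet=False):
    "stage-frame report of what stands on the deck: stop posts, chocks, bottles"
    P=cloud(f).reshape(-1,3);g=f['color'].reshape(-1,3).astype(int)
    sx=P@np.array([np.cos(psi),np.sin(psi),0]);sy=P@np.array([-np.sin(psi),np.cos(psi),0])
    h=P[:,2]-.0729-.0687*sy+0*sx
    m=(P[:,2]>.08)&(P[:,2]<.105)&(sx<.455)&(sx>.40)&(abs(sy+.064)<.08)
    if m.sum()>20: print('post',np.round([np.median(sx[m]),np.median(sy[m])],4))
    for k in 1,2,3:
        fc=FACE[k-1];d=(fc-sy)/.9976
        dark=(g.max(1)<70);lit=~dark
        s=dark&(h>.019)&(h<.03)&(d>-.03)&(d<.01)&(abs(sx-LX)<.05)
        if s.sum()>30: print(k,'stops d',np.round(np.percentile(d[s],[3,97]),4),'x',np.round(np.percentile(sx[s],[2,98]).mean(),4),'h',np.round(np.median(h[s]),4))
        b=lit&(h>.028)&(h<.05)&(d>-.01)&(d<.11)&(abs(sx-LX)<.09)
        if b.sum()>200:
            q=b&(h>.036);c=np.polyfit(sx[q],d[q],1)
            print(k,'bottle x ext',np.round(np.percentile(sx[b],[.5,99.5])-LX,4),'top d',np.round(np.median(d[q]),4),'edges d',np.round(np.percentile(d[b&(sx<LX+.02)],[2,98]),4),'angle',round(-c[0],3),'toph',np.round(np.percentile(h[q],90),4))
        c=dark&(h>.0255)&(h<.033)&(d>.03)&(d<.105)&(abs(sx-LX)<.035)
        if c.sum()>20:
            print(k,'chock flat top d',np.round(np.percentile(d[c],[3,50,97]),4),'x',np.round(np.percentile(sx[c],[3,97])-LX,4),c.sum())
if __name__=='__main__':
    import sys; deck(load(sys.argv[1]))
E
python3 deckm.py w7; python3 - <<'E'
from h import *
t=on_deck(1,.088,.027);print(t)
rows(t+[0,0,.06],.074,45,tilt=.07)
E
```

```text
post [ 0.4346 -0.061 ]
1 stops d [-0.0187 -0.0021] x 0.5341 h 0.0253
1 bottle x ext [-0.0395  0.0729] top d 0.0479 edges d [0.0304 0.065 ] angle 0.001 toph 0.0399
1 chock flat top d [0.0847 0.0933 0.1041] x [-0.0253  0.0177] 490
2 stops d [-0.0292 -0.0022] x 0.5341 h 0.026
2 chock flat top d [0.1019 0.1033 0.1046] x [-0.0309  0.0334] 36
3 stops d [-0.0197 -0.0015] x 0.5335 h 0.0254
[0.53246464 0.02695139 0.09910706]
12 rows
[[-5.5, 3.2, 13.5, 0.3, 0.3, 7.5], [-5.1, 4.0, 13.5, 0.3, 0.3, 7.5], [-4.6, 4.7, 13.4, 0.3, 0.3, 7.5], [-4.0, 5.3, 13.4, 0.3, 0.3, 7.5], [-3.3, 5.8, 13.3, 0.3, 0.3, 7.5], [-2.6, 6.3, 13.3, 0.3, 0.3, 7.5], [-1.8, 6.7, 13.2, 0.3, 0.3, 7.5], [-1.0, 6.9, 13.2, 0.3, 0.3, 7.5]]
[[-0.1, 7.0, 13.2, 0.3, 0.3, 7.5], [0.7, 7.1, 13.1, 0.3, 0.3, 7.5], [1.6, 7.0, 13.1, 0.3, 0.3, 7.5], [2.4, 6.8, 13.1, 0.3, 0.3, 7.5]]
```

Call:
arm_command([
  [-5.5, 3, 13, 0.3, 0.3, 7.5],
  [-5, 4, 13, 0.3, 0.3, 7.5],
  [-4.5, 5, 13, 0.3, 0.3, 7.5],
  [-4, 5, 13, 0.3, 0.3, 7.5],
  [-3, 6, 13, 0.3, 0.3, 7.5],
  [-2.5, 6, 13, 0.3, 0.3, 7.5],
  [-2, 6.5, 13, 0.3, 0.3, 7.5],
  [-1, 7, 13, 0.3, 0.3, 7.5],
])

```text
clock: 19.05
position: [0.5171, 0.0462, 0.2082]
tool_rot: [-3.088, -0.011, 0.563]
force: [1.1, 1.1, -0.4]
grip_width: 0.053
```

Call:
arm_command([
  [0, 7, 13, 0.3, 0.3, 7.5],
  [0.7, 7, 13, 0.3, 0.3, 7.5],
  [1.6, 7, 10, 0.3, 0.3, 7],
  [2, 5, 5, 0.3, 0.3, 4],
  [0, 0, 0, 0, 0, 0],
])

```text
clock: 19.55
position: [0.528, 0.0238, 0.1578]
tool_rot: [-3.063, 0.008, 0.085]
force: [-0.2, -0.1, -0.1]
grip_width: 0.0529
```

```bash
python3 - <<'E'
from h import *
st();t=on_deck(1,.086,.026);a=rows(t+[0,0,.035],.074,40,tilt=.07);rows(t,.074,40,tilt=.07,start=a)
E
```

```text
{'clock': 19.55, 'qpos': [0.347, 0.564, -0.626, 1.904, 0.341, 0.792, -0.36], 'position': [0.528, 0.024, 0.158], 'tool_rot': [-3.063, 0.008, 0.085], 'force': [-0.208, -0.112, -0.109], 'moment': [-0.077, -0.048, 0.042], 'grip_width': 0.053}
1 rows
[[4.9, -2.8, 24.8, -0.5, 0.5, 0.6]]
1 rows
[[-0.0, 2.4, 34.9, 0.0, 0.0, 0.0]]
```

Call:
arm_command([
  [5, -3, 24, -0.5, 0.5, 0.6],
  [0, 0, 0, 0, 0, 0],
])

```text
clock: 19.75
position: [0.5321, 0.0293, 0.133]
tool_rot: [-3.073, 0.001, 0.078]
force: [-0.8, -0.7, 0.3]
grip_width: 0.0531
```

```bash
python3 - <<'E'
from h import *
st();t=on_deck(1,.086,.026);a=rows(t,.074,40,tilt=.07)
E
```

```text
{'clock': 19.75, 'qpos': [0.307, 0.599, -0.595, 1.917, 0.381, 0.739, -0.41], 'position': [0.532, 0.029, 0.133], 'tool_rot': [-3.073, 0.001, 0.078], 'force': [-0.806, -0.713, 0.292], 'moment': [-0.1, -0.042, 0.09], 'grip_width': 0.053}
1 rows
[[0.2, 2.8, 34.7, 0.1, 0.1, 0.2]]
```

Call:
arm_command([
  [0, 2.5, 20, 0, 0, 0],
  [0, 0, 14, 0, 0, 0],
  [0, 0, 0, 0, 0, 0],
])

```text
clock: 20.05
position: [0.5322, 0.0298, 0.0995]
tool_rot: [-3.072, 0.001, 0.085]
force: [-0.3, -0.0, -0.2]
grip_width: 0.0531
```

Call:
arm_command([
  [0, 0, 0, 0, 0, 0],
  [0, 0, 0, 0, 0, 0],
  [0, 0, 0, 0, 0, 0],
  [0, 0, 0, 0, 0, 0],
], grip=0, grip_force=30)

```text
clock: 20.45
position: [0.533, 0.03, 0.102]
tool_rot: [-3.073, -0.001, 0.086]
force: [0.3, -0.5, -0.6]
grip_width: 0.0314
```

Call:
arm_command([
  [0, -4, 0, 0, 0, 0],
  [0, -5, 0, 0, 0, 0],
  [0, -5, 0, 0, 0, 0],
  [0, -5, 0, 0, 0, 0],
  [0, -5, 0, 0, 0, 0],
])

```text
clock: 20.95
position: [0.531, 0.0554, 0.1044]
tool_rot: [-3.073, -0.002, 0.086]
force: [-0.1, -0.1, -0.0]
grip_width: 0.0309
```

```bash
python3 - <<'E'
from h import *
st();t=on_deck(1,.0555,.0275);a=rows(t,.074,40,tilt=.07)
E
```

```text
{'clock': 20.95, 'qpos': [0.236, 0.64, -0.565, 1.935, 0.42, 0.676, -0.481], 'position': [0.531, 0.055, 0.104], 'tool_rot': [-3.073, -0.002, 0.086], 'force': [-0.055, -0.116, -0.008], 'moment': [-0.134, -0.01, -0.021], 'grip_width': 0.031}
1 rows
[[-0.6, -3.8, 2.8, 0.1, -0.1, 0.7]]
```

Call:
arm_command([
  [0, -2.5, 0.6, 0, 0, 0],
  [0, -1.5, 0, 0, 0, 0],
  [0, 0, 0, 0, 0, 0],
])

```text
clock: 21.25
position: [0.5304, 0.0602, 0.1039]
tool_rot: [-3.074, -0.002, 0.087]
force: [0.7, -1.1, -2.5]
grip_width: 0.0311
```

Call:
arm_command([
  [0, -1.5, 0, 0, 0, 0],
  [0, 0, 0, 0, 0, 0],
])

```text
clock: 21.45
position: [0.5302, 0.0609, 0.1037]
tool_rot: [-3.074, -0.001, 0.086]
force: [-0.6, -0.8, -1.4]
grip_width: 0.031
```

Call:
arm_command([
  [0, 0, 0, 0, 0, 0],
  [0, 0, 0, 0, 0, 0],
  [0, 0, -20, 0, 0, 0],
  [0, 0, -40, 0, 0, 0],
  [0, 5, -40, -1, 0, 0],
  [0, 10, -40, -1, 0, 0],
  [0, 15, -40, -1, 0, 0],
  [0, 0, 0, 0, 0, 0],
], grip=60)

```text
clock: 22.25
position: [0.533, 0.022, 0.2889]
tool_rot: [-3.125, -0.0, 0.089]
force: [-0.6, -0.3, 0.5]
grip_width: 0.0515
```

```bash
python3 - <<'E'
from deckm import *
st();f=grab('wrist','w8');deck(f)
P=cloud(f);g=f['color'].mean(2)
q=P[(P[:,:,2]>.024)&(P[:,:,2]<.035)&(g<60)&(P[:,:,1]<-.29)&(P[:,:,1]>-.40)&(P[:,:,0]>.4)]
for a,b in((.47,.555),(.555,.65)):
    r=q[(q[:,0]>a)&(q[:,0]<b)];print(len(r),np.round(np.median(r,0),3))
rows([.510,-.326,.12],-.165,45)
E
```

```text
{'clock': 22.25, 'qpos': [0.364, 0.396, -0.671, 1.767, 0.258, 1.069, -0.305], 'position': [0.533, 0.022, 0.289], 'tool_rot': [-3.125, -0.0, 0.089], 'force': [-0.587, -0.299, 0.536], 'moment': [0.042, -0.021, 0.037], 'grip_width': 0.052}
post [ 0.4368 -0.0596]
1 stops d [-0.0198 -0.003 ] x 0.5305 h 0.0253
1 bottle x ext [-0.0385  0.0736] top d 0.0203 edges d [0.0028 0.0379] angle -0.001 toph 0.04
1 chock flat top d [0.0544 0.062  0.1032] x [-0.0227  0.0139] 631
2 stops d [-0.0217 -0.0032] x 0.535 h 0.0253
2 chock flat top d [0.1007 0.1026 0.1047] x [-0.0303  0.0339] 45
3 stops d [-0.0209 -0.003 ] x 0.5344 h 0.0255
0 [nan nan nan]
0 [nan nan nan]
9 rows
[[-5.9, 38.7, 17.9, -0.1, 0.0, 1.6], [-4.8, 38.8, 17.9, -0.1, 0.0, 1.6], [-3.7, 38.9, 18.0, -0.1, 0.0, 1.6], [-2.6, 38.9, 18.1, -0.1, 0.0, 1.6], [-1.5, 39.0, 18.2, -0.1, 0.0, 1.6], [-0.4, 38.9, 18.2, -0.1, 0.0, 1.6], [0.7, 38.9, 18.3, -0.1, 0.0, 1.6], [1.8, 38.8, 18.4, -0.1, 0.0, 1.6]]
[[2.9, 38.7, 18.5, -0.1, 0.0, 1.6]]
  return _methods._mean(a, axis=axis, dtype=dtype,
  ret = um.true_divide(
```

Call:
arm_command([
  [-6, 39, 10, 0, 0, 1.6],
  [-5, 39, 10, 0, 0, 1.6],
  [-4, 39, 10, 0, 0, 1.6],
  [-3, 39, 10, 0, 0, 1.6],
  [-1.5, 39, 10, 0, 0, 1.6],
  [0, 39, 10, 0, 0, 1.6],
  [1, 39, 10, 0, 0, 1.6],
  [2, 30, 10, 0, 0, 1.6],
])

```text
clock: 23.1
position: [0.5121, -0.2815, 0.1923]
tool_rot: [-3.119, 0.01, -0.129]
force: [0.2, -0.7, 0.2]
grip_width: 0.0512
```

```bash
sed -i 's/^FACE=.*/FACE=[.0770,-.0440,-.1650]; LX=.534/' h.py; cat > ch.py <<'E'
from h import *
def chocks(f,x0=.38,x1=.68,y0=-.42,y1=-.26):
    "chocks on the table: grip point and yaw (toe towards +y assumed) from flat top and outline"
    P=cloud(f);g=f['color'].mean(2)
    m=((g<75)&(P[:,:,0]>x0)&(P[:,:,0]<x1)&(P[:,:,1]>y0)&(P[:,:,1]<y1)&(P[:,:,2]>.004)&(P[:,:,2]<.033)).astype(np.uint8)
    n,l,s,_=cv2.connectedComponentsWithStats(m)
    for i in range(1,n):
        if s[i,4]<150: continue
        q=P[l==i];(cx,cy),(w,h),a=cv2.minAreaRect((q[:,:2]*1000).astype(np.float32))
        mu=q[:,:2].mean(0);k=np.linalg.lstsq(np.c_[q[:,:2]-mu,np.ones(len(q))],q[:,2],rcond=None)[0]
        dr=-k[:2]/np.linalg.norm(k[:2]);yaw=np.arctan2(-dr[0],dr[1])
        c=q[q[:,2]>.022,:2]  # flat top + 6 mm of ramp: 20 mm at the heel, middle = grip point
        u=np.percentile((c-mu)@dr,[3,97]).mean();v=np.percentile((c-mu)@np.array([dr[1],-dr[0]]),[3,97]).mean()
        ctr=mu+dr*u+v*np.array([dr[1],-dr[0]])
        print(s[i].tolist(),'rect mm',round(cx),round(cy),round(w),round(h),round(a),'grip',np.round(ctr,4),'yaw from ramp',round(yaw,3),'zmax',np.round(np.percentile(q[:,2],97),4))
E
python3 - <<'E'
from ch import *
st();f=grab('wrist','w9');chocks(f);rows([.510,-.326,.07],-.165,45)
E
```

```text
{'clock': 23.1, 'qpos': [0.761, 0.571, -0.502, 1.731, 0.303, 0.935, 0.011], 'position': [0.512, -0.281, 0.192], 'tool_rot': [-3.119, 0.01, -0.129], 'force': [0.23, -0.655, 0.235], 'moment': [0.031, -0.027, 0.041], 'grip_width': 0.051}
[308, 232, 36, 50, 1600] rect mm 512 -316 39 31 80 grip [ 0.51   -0.3251] yaw from ramp -0.169 zmax 0.0276
[406, 249, 43, 50, 1753] rect mm 603 -344 39 32 77 grip [ 0.6007 -0.3527] yaw from ramp -0.013 zmax 0.0277
[436, 333, 33, 19, 335] rect mm 623 -419 22 3 0 grip [ 0.6242 -0.4188] yaw from ramp 0.091 zmax 0.0321
[358, 343, 26, 20, 387] rect mm 542 -419 3 22 90 grip [ 0.5422 -0.4187] yaw from ramp -3.121 zmax 0.0323
3 rows
[[2.2, 14.0, 39.7, -0.4, 0.2, 0.6], [2.1, 13.7, 39.9, -0.4, 0.2, 0.6], [2.1, 13.4, 40.0, -0.4, 0.2, 0.6]]
```

Call:
arm_command([
  [2, 14, 38, -0.4, 0.2, 0.6],
  [2, 14, 38, -0.4, 0.2, 0.6],
  [1, 12, 36, -0.4, 0.2, 0.4],
  [0, 0, 0, 0, 0, 0],
])

```text
clock: 23.55
position: [0.5073, -0.3246, 0.0701]
tool_rot: [-3.138, 0.005, -0.166]
force: [-0.3, -0.3, 0.4]
grip_width: 0.0511
```

```bash
python3 - <<'E'
from h import *
st();rows([.510,-.326,.024],-.172,45)
E
```

```text
{'clock': 23.55, 'qpos': [0.749, 0.749, -0.407, 1.764, 0.417, 0.721, -0.046], 'position': [0.507, -0.325, 0.07], 'tool_rot': [-3.138, 0.005, -0.166], 'force': [-0.274, -0.347, 0.39], 'moment': [-0.015, 0.047, 0.02], 'grip_width': 0.051}
2 rows
[[1.6, 0.5, 23.0, -0.1, 0.1, 0.2], [1.5, 0.5, 23.1, -0.1, 0.1, 0.2]]
```

Call:
arm_command([
  [3, 1, 23, -0.1, 0.2, 0.4],
  [0, 0, 22, 0, 0, 0],
  [0, 0, 1, 0, 0, 0],
])

```text
clock: 23.85
position: [0.5115, -0.3227, 0.025]
tool_rot: [-3.137, 0.001, -0.171]
force: [-0.6, -0.2, 1.1]
grip_width: 0.0513
```

Call:
arm_command([
  [0, 0, 0, 0, 0, 0],
  [0, 0, 0, 0, 0, 0],
  [0, 0, 0, 0, 0, 0],
  [0, 0, 0, 0, 0, 0],
], grip=0, grip_force=30)

```text
clock: 24.25
position: [0.5139, -0.3217, 0.0303]
tool_rot: [-3.138, -0.003, -0.169]
force: [-0.1, -0.4, -0.6]
grip_width: 0.0312
```

```bash
python3 - <<'E'
from h import *
st();s=bot.observe();p=np.array(s['position']);
a=rows(p+[0,0,.14],None,40)
t=on_deck(2,.087,.0265);print(t);b=rows(t+[0,0,.07],.074,40,tilt=.07,start=a)
E
```

```text
{'clock': 24.25, 'qpos': [0.721, 0.81, -0.378, 1.768, 0.45, 0.648, -0.083], 'position': [0.514, -0.322, 0.03], 'tool_rot': [-3.138, -0.003, -0.169], 'force': [-0.092, -0.387, -0.617], 'moment': [0.005, 0.02, -0.049], 'grip_width': 0.031}
4 rows
[[0.1, -0.1, -35.0, 0.0, 0.0, 0.0], [0.1, -0.1, -35.0, 0.0, 0.0, 0.0], [0.1, -0.1, -35.0, 0.0, 0.0, 0.0], [0.1, -0.1, -35.0, 0.0, 0.0, 0.0]]
[ 0.54220829 -0.09095331  0.09047848]
6 rows
[[-1.8, -38.7, 1.8, 0.6, -0.1, -2.3], [-0.2, -38.7, 2.2, 0.6, -0.1, -2.3], [1.3, -38.7, 2.6, 0.6, -0.1, -2.3], [2.9, -38.6, 3.1, 0.6, -0.1, -2.3], [4.5, -38.4, 3.5, 0.6, -0.1, -2.3], [6.0, -38.1, 3.9, 0.6, -0.1, -2.3]]
```

Call:
arm_command([
  [0, 0, -35, 0, 0, 0],
  [0, 0, -35, 0, 0, 0],
  [0, 0, -35, 0, 0, 0],
  [0, 0, -35, 0, 0, 0],
  [-2, -38, 1, 0.6, 0, -2.3],
  [0, -38, 2, 0.6, 0, -2.3],
  [1, -38, 2, 0.6, 0, -2.3],
  [3, -38, 3, 0.6, 0, -2.3],
])

```text
clock: 25.05
position: [0.5318, -0.1722, 0.1756]
tool_rot: [-3.1, -0.012, -0.012]
force: [1.3, -0.6, -0.4]
grip_width: 0.031
```

Call:
arm_command([
  [4, -38, 3, 0.6, 0, -2.3],
  [6, -30, 3, 0.6, 0, -2.3],
  [0, 0, 0, 0, 0, 0],
])

```text
clock: 25.35
position: [0.542, -0.0962, 0.175]
tool_rot: [-3.079, -0.019, 0.078]
force: [-0.1, -0.6, -1.6]
grip_width: 0.0309
```

```bash
python3 - <<'E'
from h import *
st();t=on_deck(2,.083,.0305);print(t);b=rows(t+[0,0,.02],.074,40,tilt=.07)
E
```

```text
{'clock': 25.35, 'qpos': [0.536, 0.555, -0.597, 1.847, 0.323, 0.833, -0.126], 'position': [0.542, -0.096, 0.175], 'tool_rot': [-3.079, -0.019, 0.078], 'force': [-0.105, -0.556, -1.625], 'moment': [-0.087, 0.059, -0.026], 'grip_width': 0.031}
[ 0.54191327 -0.08697383  0.09476226]
2 rows
[[-0.3, -2.7, 30.4, 0.2, -0.5, 0.2], [0.0, -2.6, 30.4, 0.2, -0.5, 0.2]]
```

Call:
arm_command([
  [0, -3, 30, 0.2, -0.5, 0.2],
  [0, -2.5, 30, 0.2, -0.5, 0.2],
  [0, 0, 0, 0, 0, 0],
])

```text
clock: 25.65
position: [0.5432, -0.0874, 0.1163]
tool_rot: [-3.074, -0.004, 0.072]
force: [0.2, 0.3, 1.0]
grip_width: 0.0312
```

```bash
python3 - <<'E'
from h import *
st();t=on_deck(2,.083,.0305);b=rows(t,.074,40,tilt=.07)
E
```

```text
{'clock': 25.65, 'qpos': [0.483, 0.643, -0.551, 1.876, 0.38, 0.737, -0.19], 'position': [0.543, -0.087, 0.116], 'tool_rot': [-3.074, -0.004, 0.072], 'force': [0.24, 0.291, 0.975], 'moment': [-0.066, 0.022, 0.007], 'grip_width': 0.031}
1 rows
[[-1.3, 0.9, 21.5, 0.2, -0.3, -0.1]]
```

Call:
arm_command([
  [-1, 1, 12, 0, 0, 0],
  [0, 0, 9, 0, 0, 0],
  [0, 0, 1, 0, 0, 0],
])

```text
clock: 25.95
position: [0.543, -0.0889, 0.0953]
tool_rot: [-3.076, -0.007, 0.07]
force: [0.7, 0.7, 0.6]
grip_width: 0.0314
```

Call:
arm_command([
  [0, 0, 0, 0, 0, 0],
  [0, 0, 0, 0, 0, 0],
  [0, 0, -20, 0, 0, 0],
  [0, 0, -40, 0, 0, 0],
  [0, 0, -40, -2, 0, 0],
  [0, 0, -40, -2, 0, 0],
  [0, 0, 0, 0, 0, 0],
], grip=62)

```text
clock: 26.65
position: [0.5428, -0.0977, 0.2431]
tool_rot: [3.135, -0.009, 0.068]
force: [0.1, 0.0, -1.2]
grip_width: 0.0531
```

```bash
python3 - <<'E'
from h import *
st();a=rows([.500,.37,.16],1.577,45)
E
```

```text
{'clock': 26.65, 'qpos': [0.508, 0.46, -0.599, 1.788, 0.314, 0.979, -0.149], 'position': [0.543, -0.098, 0.243], 'tool_rot': [3.135, -0.009, 0.068], 'force': [0.106, 0.016, -1.229], 'moment': [-0.047, 0.049, -0.006], 'grip_width': 0.053}
11 rows
[[-1.0, -42.7, 7.2, 0.1, -0.0, -7.9], [4.8, -42.5, 7.3, 0.1, -0.0, -7.9], [10.6, -41.4, 7.3, 0.1, -0.0, -7.9], [16.1, -39.6, 7.4, 0.1, -0.0, -7.9], [21.4, -37.0, 7.4, 0.1, -0.0, -7.9], [26.2, -33.7, 7.5, 0.1, -0.0, -7.9], [30.6, -29.8, 7.5, 0.1, -0.0, -7.9], [34.4, -25.3, 7.5, 0.1, -0.0, -7.9]]
[[37.5, -20.4, 7.5, 0.1, -0.0, -7.9], [40.0, -15.0, 7.6, 0.1, -0.0, -7.9], [41.6, -9.4, 7.6, 0.1, -0.0, -7.9]]
```

Call:
arm_command([
  [-1, -42, 5, 0, 0, -7.9],
  [5, -42, 5, 0, 0, -7.9],
  [10, -41, 7, 0, 0, -7.9],
  [16, -39, 7, 0, 0, -7.9],
  [21, -37, 7, 0, 0, -7.9],
  [26, -33, 7, 0, 0, -7.9],
  [30, -30, 7, 0, 0, -7.9],
  [34, -25, 7, 0, 0, -7.9],
])

```text
clock: 27.45
position: [0.509, 0.2423, 0.1918]
tool_rot: [3.117, 0.002, 1.199]
force: [1.1, -0.4, 0.1]
grip_width: 0.053
```

Call:
arm_command([
  [37, -20, 7, 0, 0, -7.9],
  [40, -15, 7, 0, 0, -7.9],
  [35, -8, 7, 0, 0, -6],
  [0, 0, 0, 0, 0, 0],
])

```text
clock: 27.85
position: [0.4905, 0.3718, 0.1688]
tool_rot: [3.12, 0.008, 1.605]
force: [-0.2, -0.6, -0.1]
grip_width: 0.0528
```

```bash
python3 - <<'E'
from h import *
st();a=rows([.507,.384,.075],1.577,40)
E
```

```text
{'clock': 27.85, 'qpos': [-0.174, 0.749, -0.906, 1.678, 0.692, 1.053, 0.296], 'position': [0.49, 0.372, 0.169], 'tool_rot': [3.12, 0.008, 1.605], 'force': [-0.179, -0.559, -0.054], 'moment': [0.011, 0.105, 0.001], 'grip_width': 0.053}
3 rows
[[4.1, 5.0, 31.4, 0.4, 0.1, 0.5], [4.1, 5.1, 31.3, 0.4, 0.1, 0.5], [4.1, 5.3, 31.3, 0.4, 0.1, 0.5]]
```

Call:
arm_command([
  [4, 5, 31, 0.4, 0.1, 0.5],
  [4, 5, 31, 0.4, 0.1, 0.5],
  [4, 5, 29, 0.4, 0.1, 0.5],
  [0, 0, 0, 0, 0, 0],
])

```text
clock: 28.25
position: [0.5078, 0.3848, 0.0768]
tool_rot: [3.138, 0.001, 1.578]
force: [-1.0, -1.3, -0.6]
grip_width: 0.0532
```

```bash
python3 - <<'E'
from h import *
st();a=rows([.507,.384,.03],1.577,50)
E
```

```text
{'clock': 28.25, 'qpos': [-0.228, 0.891, -0.824, 1.656, 0.781, 0.952, 0.233], 'position': [0.508, 0.385, 0.077], 'tool_rot': [3.138, 0.001, 1.578], 'force': [-0.963, -1.345, -0.62], 'moment': [-0.051, 0.033, -0.028], 'grip_width': 0.053}
1 rows
[[-0.8, -0.9, 46.8, 0.2, 0.1, 0.1]]
```

Call:
arm_command([
  [-1, -1, 20, 0.2, 0, 0],
  [0, 0, 26, 0, 0, 0],
  [0, 0, 1, 0, 0, 0],
])

```text
clock: 28.55
position: [0.5079, 0.3835, 0.032]
tool_rot: [3.139, -0.001, 1.576]
force: [-0.4, -0.7, -0.2]
grip_width: 0.0527
```

Call:
arm_command([
  [0, 0, 0, 0, 0, 0],
  [0, 0, 0, 0, 0, 0],
  [0, 0, 0, 0, 0, 0],
  [0, 0, 0, 0, 0, 0],
], grip=0, grip_force=30)

```text
clock: 28.95
position: [0.5092, 0.3843, 0.0373]
tool_rot: [3.135, -0.003, 1.576]
force: [-0.5, 0.6, -1.4]
grip_width: 0.0388
```

```bash
python3 - <<'E'
from h import *
st();s=bot.observe();p=np.array(s['position']);h=p[2]-.004+.001;print('h',h)
a=rows(p+[0,0,.15],None,40)
t=on_deck(2,.024,h)+[p[0]-.506,0,0];print(t);b=rows(t+[0,0,.07],1.645,43,start=a)
E
```

```text
{'clock': 28.95, 'qpos': [-0.244, 0.941, -0.788, 1.668, 0.831, 0.892, 0.199], 'position': [0.509, 0.384, 0.037], 'tool_rot': [3.135, -0.003, 1.576], 'force': [-0.459, 0.58, -1.364], 'moment': [-0.014, 0.026, -0.021], 'grip_width': 0.039}
h 0.03432019958436168
4 rows
[[0.1, 0.2, -37.5, 0.0, 0.0, 0.0], [0.1, 0.2, -37.5, 0.0, 0.0, 0.0], [0.1, 0.2, -37.5, 0.0, 0.0, 0.0], [0.1, 0.2, -37.5, 0.0, 0.0, 0.0]]
[ 0.54074261 -0.02827651  0.10263523]
10 rows
[[-41.3, 2.9, 1.3, 0.0, -0.0, -0.4], [-41.3, 2.7, 1.4, 0.0, -0.0, -0.4], [-41.3, 2.4, 1.4, 0.0, -0.0, -0.4], [-41.3, 2.1, 1.4, 0.0, -0.0, -0.4], [-41.3, 1.8, 1.4, 0.0, -0.0, -0.4], [-41.4, 1.5, 1.4, 0.0, -0.0, -0.4], [-41.4, 1.2, 1.4, 0.0, -0.0, -0.4], [-41.4, 0.9, 1.4, 0.0, -0.0, -0.4]]
[[-41.4, 0.7, 1.4, 0.0, -0.0, -0.4], [-41.4, 0.4, 1.5, 0.0, -0.0, -0.4]]
```

Call:
arm_command([
  [0, 0, -37, 0, 0, 0],
  [0, 0, -37, 0, 0, 0],
  [0, 0, -37, 0, 0, 0],
  [0, 0, -37, 0, 0, 0],
  [-38, 3, 0, 0, 0, -0.4],
  [-41, 3, 0, 0, 0, -0.4],
  [-41, 2.5, 0, 0, 0, -0.4],
  [-41, 2, 1, 0, 0, -0.4],
])

```text
clock: 29.75
position: [0.5195, 0.2237, 0.1938]
tool_rot: [3.132, -0.006, 1.614]
force: [1.5, -0.7, -1.6]
grip_width: 0.0388
```

Call:
arm_command([
  [-41, 2, 1, 0, 0, -0.4],
  [-41, 1.5, 1, 0, 0, -0.4],
  [-41, 1, 1, 0, 0, -0.4],
  [-41, 1, 1, 0, 0, -0.4],
  [-41, 0.5, 1, 0, 0, -0.4],
  [-30, 0.5, 1, 0, 0, -0.4],
  [0, 0, 0, 0, 0, 0],
])

```text
clock: 30.45
position: [0.5394, -0.0275, 0.1894]
tool_rot: [3.13, 0.001, 1.651]
force: [-0.2, 0.5, -1.7]
grip_width: 0.039
```

```bash
python3 - <<'E'
from h import *
st();t=on_deck(2,.024,.0343)+[.003,0,0];print(t)
a=rows(t+[0,0,.025],1.645,40)
E
```

```text
{'clock': 30.45, 'qpos': [0.635, 0.638, -0.992, 1.857, 0.641, 0.991, 1.017], 'position': [0.539, -0.027, 0.189], 'tool_rot': [3.13, 0.001, 1.651], 'force': [-0.23, 0.545, -1.667], 'moment': [0.027, -0.017, 0.005], 'grip_width': 0.039}
[ 0.54056173 -0.02827651  0.10261499]
2 rows
[[-0.4, 0.2, 30.9, 0.3, 0.0, 0.2], [-0.4, 0.4, 30.9, 0.3, 0.0, 0.2]]
```

Call:
arm_command([
  [-0.5, 0, 30, 0.3, 0, 0],
  [-0.5, 0.5, 30, 0.3, 0, 0],
  [0, 0, 0, 0, 0, 0],
])

```text
clock: 30.75
position: [0.5411, -0.0297, 0.1297]
tool_rot: [3.138, 0.002, 1.648]
force: [-0.4, 0.6, -1.9]
grip_width: 0.039
```

```bash
python3 - <<'E'
from h import *
st();t=on_deck(2,.024,.0343)+[.003,0,0]
a=rows(t,1.645,40)
E
```

```text
{'clock': 30.75, 'qpos': [0.584, 0.718, -0.92, 1.891, 0.732, 0.906, 0.948], 'position': [0.541, -0.03, 0.13], 'tool_rot': [3.138, 0.002, 1.648], 'force': [-0.39, 0.599, -1.904], 'moment': [0.049, 0.05, -0.01], 'grip_width': 0.039}
1 rows
[[1.5, -0.5, 27.1, 0.2, 0.1, 0.1]]
```

Call:
arm_command([
  [1.5, 0, 14, 0.2, 0, 0],
  [0, 0, 11, 0, 0, 0],
  [0, 0, 1, 0, 0, 0],
])

```text
clock: 31.05
position: [0.5419, -0.0268, 0.1046]
tool_rot: [3.139, 0.003, 1.649]
force: [-0.8, 0.2, -1.0]
grip_width: 0.0391
```

Call:
arm_command([
  [0, 0, 0, 0, 0, 0],
  [0, 0, 0, 0, 0, 0],
  [0, 0, -3, 0, 0, 0],
], grip=62)

```text
clock: 31.35
position: [0.5425, -0.0262, 0.1089]
tool_rot: [3.138, 0.003, 1.649]
force: [0.2, 0.2, 0.3]
grip_width: 0.0529
```

Call:
arm_command([
  [0, 0, -30, 0, 0, 0],
  [0, 0, -40, 0, 0, 0],
  [0, -10, -45, 0, 0, 0],
  [0, -15, -45, 0, 0, 0],
  [0, -15, -40, 0, 0, 0],
  [0, 0, 0, 0, 0, 0],
])

```text
clock: 31.95
position: [0.5002, -0.0272, 0.3191]
tool_rot: [3.137, 0.002, 1.652]
force: [0.4, 0.8, -0.3]
grip_width: 0.0527
```

```bash
python3 - <<'E'
from deckm import *
st();f=grab('wrist','w10');deck(f)
t=on_deck(2,.085,.027);print(t)
rows(t+[0,0,.05],.074,45,tilt=.07)
E
```

```text
{'clock': 31.95, 'qpos': [0.791, 0.434, -1.142, 1.795, 0.429, 1.186, 1.171], 'position': [0.5, -0.027, 0.319], 'tool_rot': [3.137, 0.002, 1.652], 'force': [0.447, 0.763, -0.301], 'moment': [-0.004, -0.085, 0.021], 'grip_width': 0.053}
post [ 0.4349 -0.0624]
1 stops d [-0.0175  0.0003] x 0.5344 h 0.0253
1 bottle x ext [-0.0401  0.0726] top d 0.0235 edges d [0.0061 0.0397] angle 0.008 toph 0.0398
1 chock flat top d [0.0572 0.0648 0.0719] x [-0.0174  0.0123] 437
2 stops d [-0.0176 -0.0007] x 0.5338 h 0.0252
2 bottle x ext [-0.0376  0.0745] top d 0.0492 edges d [0.0317 0.0657] angle -0.008 toph 0.0397
2 chock flat top d [0.0835 0.0915 0.1035] x [-0.0161  0.0139] 442
3 stops d [-0.0294 -0.0006] x 0.5338 h 0.0258
[ 0.54206078 -0.08896357  0.09111676]
12 rows
[[-5.3, 3.0, 14.7, 0.3, 0.3, 7.5], [-5.0, 3.8, 14.7, 0.3, 0.3, 7.5], [-4.5, 4.5, 14.6, 0.3, 0.3, 7.5], [-3.9, 5.1, 14.6, 0.3, 0.3, 7.5], [-3.3, 5.6, 14.5, 0.3, 0.3, 7.5], [-2.6, 6.1, 14.5, 0.3, 0.3, 7.5], [-1.8, 6.4, 14.4, 0.3, 0.3, 7.5], [-1.0, 6.7, 14.4, 0.3, 0.3, 7.5]]
[[-0.2, 6.9, 14.4, 0.3, 0.3, 7.5], [0.7, 6.9, 14.3, 0.3, 0.3, 7.5], [1.5, 6.8, 14.3, 0.3, 0.3, 7.5], [2.3, 6.6, 14.3, 0.3, 0.3, 7.5]]
```

Call:
arm_command([
  [-5, 3, 14, 0.3, 0.3, 7.5],
  [-5, 4, 14, 0.3, 0.3, 7.5],
  [-4.5, 4.5, 14, 0.3, 0.3, 7.5],
  [-4, 5, 14, 0.3, 0.3, 7.5],
  [-3, 5.5, 14, 0.3, 0.3, 7.5],
  [-2.5, 6, 14, 0.3, 0.3, 7.5],
  [-2, 6.5, 14, 0.3, 0.3, 7.5],
  [-1, 7, 14, 0.3, 0.3, 7.5],
])

```text
clock: 32.8
position: [0.5279, -0.0698, 0.1973]
tool_rot: [-3.088, -0.013, 0.566]
force: [0.7, 0.5, -0.2]
grip_width: 0.0528
```

Call:
arm_command([
  [0, 7, 14, 0.3, 0.3, 7.5],
  [0.7, 7, 14, 0.3, 0.3, 7.5],
  [1.6, 7, 12, 0.3, 0.3, 7],
  [2, 5, 8, 0.3, 0.3, 4],
  [0, 0, 0, 0, 0, 0],
])

```text
clock: 33.3
position: [0.5391, -0.0905, 0.14]
tool_rot: [-3.062, 0.005, 0.089]
force: [-0.5, -0.4, 0.0]
grip_width: 0.0526
```

```bash
python3 - <<'E'
from h import *
st();t=on_deck(2,.085,.026);a=rows(t+[0,0,.035],.074,40,tilt=.07)
E
```

```text
{'clock': 33.3, 'qpos': [0.54, 0.621, -0.615, 1.858, 0.37, 0.803, -0.159], 'position': [0.539, -0.09, 0.14], 'tool_rot': [-3.062, 0.005, 0.089], 'force': [-0.472, -0.35, 0.013], 'moment': [-0.056, -0.056, -0.021], 'grip_width': 0.053}
1 rows
[[3.2, -0.0, 14.9, -0.6, 0.3, 0.9]]
```

Call:
arm_command([
  [3, 0, 14, -0.6, 0.3, 0.9],
  [0, 0, 0, 0, 0, 0],
])

```text
clock: 33.5
position: [0.5415, -0.0885, 0.1252]
tool_rot: [-3.072, 0.002, 0.078]
force: [-1.1, 1.4, 0.1]
grip_width: 0.053
```

```bash
python3 - <<'E'
from h import *
st();t=on_deck(2,.085,.026);a=rows(t,.074,40,tilt=.07)
E
```

```text
{'clock': 33.5, 'qpos': [0.515, 0.639, -0.593, 1.868, 0.394, 0.77, -0.195], 'position': [0.542, -0.089, 0.125], 'tool_rot': [-3.072, 0.002, 0.078], 'force': [-1.128, 1.367, 0.133], 'moment': [-0.052, 0.02, -0.018], 'grip_width': 0.053}
1 rows
[[0.6, 2.9, 35.0, 0.0, 0.1, 0.2]]
```

Call:
arm_command([
  [0.5, 3, 20, 0, 0, 0],
  [0, 0, 14, 0, 0, 0],
  [0, 0, 0, 0, 0, 0],
])

```text
clock: 33.8
position: [0.5423, -0.0883, 0.0915]
tool_rot: [-3.072, 0.001, 0.085]
force: [-0.9, 0.4, 1.3]
grip_width: 0.0532
```

Call:
arm_command([
  [0, 0, 0, 0, 0, 0],
  [0, 0, 0.5, 0, 0, 0],
  [0, 0, 0.5, 0, 0, 0],
  [0, 0, 0, 0, 0, 0],
], grip=0, grip_force=30)

```text
clock: 34.2
position: [0.543, -0.0881, 0.0928]
tool_rot: [-3.072, -0.001, 0.087]
force: [-0.2, -0.3, -1.1]
grip_width: 0.0313
```

Call:
arm_command([
  [0, -4, 0, 0, 0, 0],
  [0, -5, 0, 0, 0, 0],
  [0, -5, 0, 0, 0, 0],
  [0, -5, 0, 0, 0, 0],
  [0, -5, 0, 0, 0, 0],
])

```text
clock: 34.7
position: [0.541, -0.0627, 0.0952]
tool_rot: [-3.073, -0.001, 0.086]
force: [-1.4, 0.1, 0.1]
grip_width: 0.0312
```

Call:
arm_command([
  [0, -2.5, 0.6, 0, 0, 0],
  [0, -1.5, 0, 0, 0, 0],
  [0, 0, 0, 0, 0, 0],
])

```text
clock: 35.0
position: [0.5405, -0.0585, 0.0947]
tool_rot: [-3.074, -0.001, 0.086]
force: [0.9, -1.4, -1.9]
grip_width: 0.031
```

Call:
arm_command([
  [0, -1, 0, 0, 0, 0],
  [0, 0, 0, 0, 0, 0],
])

```text
clock: 35.2
position: [0.5404, -0.0581, 0.0946]
tool_rot: [-3.074, -0.001, 0.086]
force: [1.1, -1.9, -2.4]
grip_width: 0.0313
```

Call:
arm_command([
  [0, 0, 0, 0, 0, 0],
  [0, 0, 0, 0, 0, 0],
  [0, 0, -20, 0, 0, 0],
  [0, 0, -40, 0, 0, 0],
  [0, 5, -40, -1, 0, 0],
  [0, 10, -40, -1, 0, 0],
  [0, 20, -30, -2, 0, 0],
  [0, 0, 0, 0, 0, 0],
], grip=60)

```text
clock: 36.0
position: [0.5437, -0.1012, 0.2691]
tool_rot: [3.14, 0.001, 0.089]
force: [1.1, 0.1, -1.0]
grip_width: 0.051
```

```bash
python3 - <<'E'
from deckm import *
st();f=grab('wrist','w11');deck(f)
rows([.600,-.33,.17],-.22,45)
E
```

```text
{'clock': 36.0, 'qpos': [0.553, 0.448, -0.652, 1.744, 0.308, 1.054, -0.116], 'position': [0.544, -0.101, 0.269], 'tool_rot': [3.14, 0.001, 0.089], 'force': [1.091, 0.139, -0.961], 'moment': [0.074, 0.007, -0.003], 'grip_width': 0.051}
post [ 0.4374 -0.0604]
1 chock flat top d [0.0545 0.0625 0.1014] x [-0.0194  0.0124] 1017
2 stops d [-0.0199 -0.0023] x 0.5343 h 0.0251
2 bottle x ext [-0.037   0.0749] top d 0.0195 edges d [0.0019 0.0365] angle -0.001 toph 0.0396
2 chock flat top d [0.054  0.0613 0.1029] x [-0.016   0.0138] 652
3 stops d [-0.0214 -0.0029] x 0.5345 h 0.0251
6 rows
[[6.0, 39.0, 16.2, -0.0, 0.0, 3.0], [8.0, 38.7, 16.2, -0.0, 0.0, 3.0], [10.0, 38.2, 16.2, -0.0, 0.0, 3.0], [12.0, 37.6, 16.2, -0.0, 0.0, 3.0], [13.9, 37.0, 16.2, -0.0, 0.0, 3.0], [15.8, 36.2, 16.2, -0.0, 0.0, 3.0]]
```

Call:
arm_command([
  [6, 39, 15, 0, 0, 3],
  [8, 39, 15, 0, 0, 3],
  [10, 38, 15, 0, 0, 3],
  [12, 38, 15, 0, 0, 3],
  [14, 35, 15, 0, 0, 3],
  [12, 20, 10, 0, 0, 2],
  [0, 0, 0, 0, 0, 0],
])

```text
clock: 36.75
position: [0.5992, -0.3132, 0.1708]
tool_rot: [-3.135, 0.009, -0.211]
force: [-0.2, 0.8, -0.5]
grip_width: 0.0515
```

```bash
python3 - <<'E'
from ch import *
st();f=grab('wrist','w12');chocks(f,y1=-.28,y0=-.41);rows([.6005,-.3535,.07],-.227,45)
E
```

```text
{'clock': 36.75, 'qpos': [0.69, 0.727, -0.482, 1.493, 0.363, 1.021, -0.093], 'position': [0.599, -0.313, 0.171], 'tool_rot': [-3.135, 0.009, -0.211], 'force': [-0.169, 0.837, -0.505], 'moment': [0.088, 0.074, 0.004], 'grip_width': 0.051}
[316, 230, 38, 52, 1855] rect mm 604 -343 39 31 76 grip [ 0.6018 -0.3524] yaw from ramp -0.236 zmax 0.0275
3 rows
[[3.7, 13.8, 33.7, -0.1, 0.2, 0.3], [3.7, 13.7, 33.7, -0.1, 0.2, 0.3], [3.6, 13.6, 33.7, -0.1, 0.2, 0.3]]
```

Call:
arm_command([
  [4, 14, 33, 0, 0.2, 0.5],
  [4, 14, 33, 0, 0.2, 0.5],
  [3, 12, 32, 0, 0.2, 0.5],
  [0, 0, 0, 0, 0, 0],
])

```text
clock: 37.2
position: [0.602, -0.3465, 0.0695]
tool_rot: [-3.13, -0.002, -0.229]
force: [-0.3, 0.8, -1.1]
grip_width: 0.0509
```

```bash
python3 - <<'E'
from h import *
st();rows([.6017,-.3527,.023],-.238,45)
E
```

```text
{'clock': 37.2, 'qpos': [0.704, 0.869, -0.437, 1.496, 0.42, 0.872, -0.098], 'position': [0.602, -0.347, 0.069], 'tool_rot': [-3.13, -0.002, -0.229], 'force': [-0.263, 0.826, -1.123], 'moment': [0.003, 0.046, 0.001], 'grip_width': 0.051}
2 rows
[[0.5, 3.3, 23.2, -0.3, -0.0, 0.3], [0.5, 3.2, 23.2, -0.3, -0.0, 0.3]]
```

Call:
arm_command([
  [0.5, 4, 23, -0.3, 0, 0.3],
  [0, 3, 22, -0.3, 0, 0.3],
  [0, 1, 1.5, 0, 0, 0],
])

```text
clock: 37.5
position: [0.6032, -0.349, 0.0257]
tool_rot: [-3.138, -0.004, -0.234]
force: [-0.7, 0.2, -0.1]
grip_width: 0.0515
```

Call:
arm_command([
  [0, 0, 0.5, 0, 0, 0],
  [0, 0, 0.5, 0, 0, 0],
  [0, 0, 0, 0, 0, 0],
  [0, 0, 0, 0, 0, 0],
], grip=0, grip_force=30)

```text
clock: 37.9
position: [0.6059, -0.3471, 0.0307]
tool_rot: [-3.137, -0.009, -0.231]
force: [0.3, -0.1, -0.9]
grip_width: 0.0315
```

```bash
python3 - <<'E'
from h import *
st();s=bot.observe();p=np.array(s['position']);
u=np.array([np.sin(.238),np.cos(.238)]);off=(p[:2]-[.6017,-.3527])@u;print('toward toe',off)
a=rows(p+[0,0,.14],None,40)
t=on_deck(3,.086-off,p[2]+.0005);print(t);b=rows(t+[0,0,.07],.074,40,tilt=.07,start=a)
E
```

```text
{'clock': 37.9, 'qpos': [0.686, 0.919, -0.414, 1.501, 0.449, 0.808, -0.124], 'position': [0.606, -0.347, 0.031], 'tool_rot': [-3.137, -0.009, -0.231], 'force': [0.324, -0.095, -0.87], 'moment': [-0.011, -0.026, -0.009], 'grip_width': 0.031}
toward toe 0.006479436546895864
4 rows
[[0.3, -0.2, -35.0, 0.0, 0.0, 0.0], [0.3, -0.2, -35.0, 0.0, 0.0, 0.0], [0.3, -0.2, -35.0, 0.0, 0.0, 0.0], [0.3, -0.2, -35.0, 0.0, 0.0, 0.0]]
[ 0.55060248 -0.2041811   0.08740271]
4 rows
[[-21.7, -31.6, 3.3, 0.9, -0.3, -4.4], [-19.2, -33.1, 3.9, 0.9, -0.3, -4.4], [-16.6, -34.4, 4.6, 0.9, -0.3, -4.4], [-13.9, -35.5, 5.2, 0.9, -0.3, -4.4]]
```

Call:
arm_command([
  [0, 0, -35, 0, 0, 0],
  [0, 0, -35, 0, 0, 0],
  [0, 0, -35, 0, 0, 0],
  [0, 0, -35, 0, 0, 0],
  [-22, -31, 3, 0.9, -0.3, -4.4],
  [-19, -33, 3, 0.9, -0.3, -4.4],
  [-17, -34, 4, 0.9, -0.3, -4.4],
  [-13, -33, 4, 0.9, -0.3, -4.4],
])

```text
clock: 38.7
position: [0.5485, -0.2076, 0.17]
tool_rot: [-3.078, -0.005, 0.081]
force: [1.0, -0.1, -0.1]
grip_width: 0.0313
```

Call:
arm_command([
  [0, 0, 0, 0, 0, 0],
])

```text
clock: 38.8
position: [0.5475, -0.2037, 0.1708]
tool_rot: [-3.077, -0.004, 0.088]
force: [0.5, -0.9, -0.5]
grip_width: 0.031
```

```bash
python3 - <<'E'
from h import *
st();t=on_deck(3,.0795,.0312);print(t);b=rows(t+[0,0,.02],.074,45,tilt=.07)
E
```

```text
{'clock': 38.8, 'qpos': [0.71, 0.627, -0.615, 1.739, 0.358, 0.915, 0.05], 'position': [0.547, -0.204, 0.171], 'tool_rot': [-3.077, -0.004, 0.088], 'force': [0.538, -0.914, -0.498], 'moment': [-0.132, -0.071, 0.047], 'grip_width': 0.031}
[ 0.55060096 -0.20416064  0.08739112]
2 rows
[[1.4, 2.4, 31.6, 0.1, -0.1, 0.4], [1.5, 2.5, 31.6, 0.1, -0.1, 0.4]]
```

Call:
arm_command([
  [1.5, 2.5, 31, 0, 0, 0.4],
  [1.5, 2.5, 31, 0, 0, 0.4],
  [0, 0, 0, 0, 0, 0],
])

```text
clock: 39.1
position: [0.552, -0.2049, 0.1099]
tool_rot: [-3.08, -0.008, 0.074]
force: [-0.3, 0.1, 0.1]
grip_width: 0.0315
```

```bash
python3 - <<'E'
from h import *
st();t=on_deck(3,.0795,.0312);b=rows(t,.074,40,tilt=.07)
E
```

```text
{'clock': 39.1, 'qpos': [0.674, 0.709, -0.567, 1.769, 0.417, 0.803, -0.005], 'position': [0.552, -0.205, 0.11], 'tool_rot': [-3.08, -0.008, 0.074], 'force': [-0.331, 0.15, 0.081], 'moment': [-0.088, 0.066, -0.017], 'grip_width': 0.031}
1 rows
[[-1.5, 0.5, 22.5, 0.5, -0.4, 0.0]]
```

Call:
arm_command([
  [-1.5, 0.5, 13, 0.5, -0.4, 0],
  [0, 0, 9, 0, 0, 0],
  [0, 0, 1, 0, 0, 0],
])

```text
clock: 39.4
position: [0.5516, -0.2048, 0.0882]
tool_rot: [-3.071, -0.002, 0.074]
force: [0.1, 0.2, -1.0]
grip_width: 0.0313
```

Call:
arm_command([
  [0, 0, 0, 0, 0, 0],
  [0, 0, 0, 0, 0, 0],
  [0, 0, -20, 0, 0, 0],
  [0, 0, -40, 0, 0, 0],
  [0, 0, -40, -2, 0, 0],
  [0, 0, -40, -2, 0, 0],
  [0, 0, 0, 0, 0, 0],
], grip=62)

```text
clock: 40.1
position: [0.5524, -0.2137, 0.236]
tool_rot: [3.139, -0.005, 0.073]
force: [0.5, 0.4, -0.3]
grip_width: 0.0531
```

```bash
python3 - <<'E'
from h import *
st();a=rows([.505,.305,.16],1.577,45)
E
```

```text
{'clock': 40.1, 'qpos': [0.693, 0.54, -0.613, 1.685, 0.355, 1.025, 0.035], 'position': [0.552, -0.214, 0.236], 'tool_rot': [3.139, -0.005, 0.073], 'force': [0.519, 0.353, -0.319], 'moment': [-0.023, 0.009, -0.029], 'grip_width': 0.053}
12 rows
[[-0.8, -43.4, 6.2, 0.0, -0.0, -7.2], [4.6, -43.2, 6.2, 0.0, -0.0, -7.2], [10.0, -42.3, 6.2, 0.0, -0.0, -7.2], [15.2, -40.7, 6.3, 0.0, -0.0, -7.2], [20.2, -38.4, 6.3, 0.0, -0.0, -7.2], [24.8, -35.6, 6.3, 0.0, -0.0, -7.2], [29.1, -32.2, 6.3, 0.0, -0.0, -7.2], [32.9, -28.4, 6.3, 0.0, -0.0, -7.2]]
[[36.2, -24.0, 6.3, 0.0, -0.0, -7.2], [38.9, -19.3, 6.3, 0.0, -0.0, -7.2], [41.0, -14.3, 6.3, 0.0, -0.0, -7.2], [42.4, -9.1, 6.3, 0.0, -0.0, -7.2]]
```

Call:
arm_command([
  [-1, -43, 2, 0, 0, -7.2],
  [4.5, -43, 2, 0, 0, -7.2],
  [10, -42, 4, 0, 0, -7.2],
  [15, -41, 6, 0, 0, -7.2],
  [20, -38, 6, 0, 0, -7.2],
  [25, -36, 6, 0, 0, -7.2],
  [29, -32, 6, 0, 0, -7.2],
  [33, -28, 6, 0, 0, -7.2],
])

```text
clock: 40.9
position: [0.5177, 0.1357, 0.1995]
tool_rot: [3.124, -0.0, 1.104]
force: [2.3, 0.3, 0.1]
grip_width: 0.0531
```

Call:
arm_command([
  [36, -24, 6, 0, 0, -7.2],
  [39, -19, 6, 0, 0, -7.2],
  [41, -14, 8, 0, 0, -7.2],
  [36, -8, 8, 0, 0, -5],
  [0, 0, 0, 0, 0, 0],
])

```text
clock: 41.4
position: [0.4938, 0.3135, 0.1698]
tool_rot: [3.124, 0.004, 1.598]
force: [-0.6, 0.3, -0.8]
grip_width: 0.0529
```

```bash
python3 - <<'E'
from h import *
st();a=rows([.518,.318,.075],1.575,40)
E
```

```text
{'clock': 41.4, 'qpos': [-0.046, 0.719, -0.946, 1.759, 0.696, 1.023, 0.341], 'position': [0.494, 0.313, 0.17], 'tool_rot': [3.124, 0.004, 1.598], 'force': [-0.561, 0.263, -0.786], 'moment': [0.034, 0.083, 0.001], 'grip_width': 0.053}
3 rows
[[1.4, 7.6, 31.7, 0.3, 0.1, 0.4], [1.4, 7.7, 31.7, 0.3, 0.1, 0.4], [1.5, 7.9, 31.6, 0.3, 0.1, 0.4]]
```

Call:
arm_command([
  [1.5, 8, 31, 0.3, 0, 0.4],
  [1.5, 8, 31, 0.3, 0, 0.4],
  [1.5, 7, 30, 0.3, 0, 0.4],
  [0, 0, 0, 0, 0, 0],
])

```text
clock: 41.8
position: [0.519, 0.3194, 0.0765]
tool_rot: [3.137, 0.003, 1.577]
force: [-1.0, -0.1, -0.0]
grip_width: 0.0529
```

```bash
python3 - <<'E'
from h import *
st();a=rows([.517,.318,.03],1.575,50)
E
```

```text
{'clock': 41.8, 'qpos': [-0.104, 0.868, -0.848, 1.734, 0.806, 0.924, 0.282], 'position': [0.519, 0.319, 0.076], 'tool_rot': [3.137, 0.003, 1.577], 'force': [-0.996, -0.137, -0.046], 'moment': [-0.045, -0.011, -0.006], 'grip_width': 0.053}
1 rows
[[-1.3, -2.2, 46.5, 0.2, 0.1, 0.1]]
```

Call:
arm_command([
  [-1.5, -2, 20, 0.2, 0, 0],
  [0, 0, 27, 0, 0, 0],
  [0, 0, 2, 0, 0, 0],
])

```text
clock: 42.1
position: [0.5178, 0.3178, 0.0296]
tool_rot: [3.138, 0.001, 1.576]
force: [-0.5, -0.5, 0.5]
grip_width: 0.0527
```

Call:
arm_command([
  [0, 0, 1, 0, 0, 0],
  [0, 0, 1, 0, 0, 0],
  [0, 0, 1, 0, 0, 0],
  [0, 0, 0, 0, 0, 0],
], grip=0, grip_force=30)

```text
clock: 42.5
position: [0.519, 0.3187, 0.0317]
tool_rot: [3.134, -0.002, 1.575]
force: [-0.1, -0.6, -1.5]
grip_width: 0.039
```

```bash
python3 - <<'E'
from h import *
st();s=bot.observe();p=np.array(s['position']);h=p[2]-.004+.001;print('h',h)
a=rows(p+[0,0,.15],None,40)
t=on_deck(3,.024,h)+[p[0]-.517,0,0];print(t);b=rows(t+[0,0,.07],1.645,43,start=a)
E
```

```text
{'clock': 42.5, 'qpos': [-0.127, 0.925, -0.802, 1.75, 0.87, 0.855, 0.236], 'position': [0.519, 0.319, 0.032], 'tool_rot': [3.134, -0.002, 1.575], 'force': [-0.082, -0.564, -1.52], 'moment': [0.017, 0.047, 0.044], 'grip_width': 0.039}
h 0.028689807275584827
4 rows
[[0.1, 0.3, -37.5, 0.0, 0.0, 0.0], [0.1, 0.3, -37.5, 0.0, 0.0, 0.0], [0.1, 0.3, -37.5, 0.0, 0.0, 0.0], [0.1, 0.3, -37.5, 0.0, 0.0, 0.0]]
[ 0.5484664  -0.14894537  0.08867858]
11 rows
[[-42.5, 2.5, 2.0, 0.0, -0.0, -0.4], [-42.5, 2.2, 2.0, 0.0, -0.0, -0.4], [-42.6, 1.9, 2.0, 0.0, -0.0, -0.4], [-42.6, 1.7, 2.0, 0.0, -0.0, -0.4], [-42.6, 1.4, 2.0, 0.0, -0.0, -0.4], [-42.6, 1.1, 2.1, 0.0, -0.0, -0.4], [-42.6, 0.9, 2.1, 0.0, -0.0, -0.4], [-42.6, 0.6, 2.1, 0.0, -0.0, -0.4]]
[[-42.6, 0.3, 2.1, 0.0, -0.0, -0.4], [-42.6, 0.1, 2.1, 0.0, -0.0, -0.4], [-42.6, -0.2, 2.1, 0.0, -0.0, -0.4]]
```

Call:
arm_command([
  [0, 0, -38, 0, 0, 0],
  [0, 0, -38, 0, 0, 0],
  [0, 0, -38, 0, 0, 0],
  [0, 0, -38, 0, 0, 0],
  [-38, 2, 0, 0, 0, -0.4],
  [-42, 2, 0, 0, 0, -0.4],
  [-42, 2, 0, 0, 0, -0.4],
  [-42, 2, 0, 0, 0, -0.4],
])

```text
clock: 43.3
position: [0.527, 0.1563, 0.1942]
tool_rot: [3.13, -0.005, 1.615]
force: [1.4, -0.3, -0.9]
grip_width: 0.0388
```

Call:
arm_command([
  [-42, 1.5, 0, 0, 0, -0.4],
  [-42, 1, 0, 0, 0, -0.4],
  [-42, 1, 0, 0, 0, -0.4],
  [-42, 0.5, 1, 0, 0, -0.4],
  [-42, 0.5, 2, 0, 0, -0.4],
  [-42, 0, 2, 0, 0, -0.4],
  [-38, 0, 2, 0, 0, -0.4],
  [0, 0, 0, 0, 0, 0],
])

```text
clock: 44.1
position: [0.5492, -0.1521, 0.1901]
tool_rot: [3.126, 0.002, 1.659]
force: [-1.4, 1.0, -1.3]
grip_width: 0.0388
```

```bash
python3 - <<'E'
from h import *
st();t=on_deck(3,.024,.029)+[.002,0,0];print(t)
a=rows(t+[0,0,.025],1.645,40)
E
```

```text
{'clock': 44.1, 'qpos': [0.844, 0.689, -1.007, 1.782, 0.674, 1.04, 1.245], 'position': [0.549, -0.152, 0.19], 'tool_rot': [3.126, 0.002, 1.659], 'force': [-1.38, 0.98, -1.311], 'moment': [0.006, 0.051, 0.004], 'grip_width': 0.039}
[ 0.54850756 -0.14894537  0.08898952]
2 rows
[[1.6, -0.8, 38.1, 0.4, 0.0, 0.4], [1.6, -0.5, 38.1, 0.4, 0.0, 0.4]]
```

Call:
arm_command([
  [1.5, -0.5, 38, 0.4, 0, 0.4],
  [1.5, -0.5, 36, 0.4, 0, 0.4],
  [0, 0, 0, 0, 0, 0],
])

```text
clock: 44.4
position: [0.5492, -0.1509, 0.1163]
tool_rot: [3.138, 0.003, 1.641]
force: [-0.9, -0.3, -1.1]
grip_width: 0.039
```

```bash
python3 - <<'E'
from h import *
st();t=on_deck(3,.024,.029)+[.002,0,0]
a=rows(t,1.645,40)
E
```

```text
{'clock': 44.4, 'qpos': [0.783, 0.78, -0.922, 1.826, 0.773, 0.936, 1.149], 'position': [0.549, -0.151, 0.116], 'tool_rot': [3.138, 0.003, 1.641], 'force': [-0.927, -0.34, -1.066], 'moment': [0.024, 0.017, 0.011], 'grip_width': 0.039}
1 rows
[[2.1, -0.7, 27.3, 0.2, 0.2, -0.3]]
```

Call:
arm_command([
  [1.5, -0.5, 14, 0.2, 0.2, 0],
  [0, 0, 11.5, 0, 0, 0],
  [0, 0, 1, 0, 0, 0],
])

```text
clock: 44.7
position: [0.55, -0.1485, 0.0914]
tool_rot: [3.139, 0.0, 1.642]
force: [-0.3, -0.0, -1.5]
grip_width: 0.0387
```

Call:
arm_command([
  [0, 0, 0, 0, 0, 0],
  [0, 0, 0, 0, 0, 0],
  [0, 0, -3, 0, 0, 0],
], grip=62)

```text
clock: 45.0
position: [0.5509, -0.1484, 0.0961]
tool_rot: [3.137, 0.001, 1.642]
force: [-0.9, -0.8, 0.7]
grip_width: 0.0529
```

Call:
arm_command([
  [0, 0, -30, 0, 0, 0],
  [0, 0, -40, 0, 0, 0],
  [0, -10, -45, 0, 0, 0],
  [0, -15, -45, 0, 0, 0],
  [0, -15, -40, 0, 0, 0],
  [0, 0, 0, 0, 0, 0],
])

```text
clock: 45.6
position: [0.5088, -0.1495, 0.3066]
tool_rot: [3.135, 0.001, 1.645]
force: [0.6, -0.2, 0.1]
grip_width: 0.0532
```

```bash
python3 - <<'E'
from deckm import *
st();f=grab('wrist','w13');cv2.imwrite('pics/w13.png',f['color'][:,:,::-1]);deck(f)
t=on_deck(3,.085,.027);print(t)
rows(t+[0,0,.05],.074,45,tilt=.07)
E
```

```text
{'clock': 45.6, 'qpos': [0.98, 0.508, -1.132, 1.744, 0.493, 1.202, 1.36], 'position': [0.509, -0.15, 0.307], 'tool_rot': [3.135, 0.001, 1.645], 'force': [0.583, -0.233, 0.133], 'moment': [-0.022, -0.029, -0.02], 'grip_width': 0.053}
post [ 0.4351 -0.0637]
1 stops d [-0.0198 -0.0026] x 0.5346 h 0.025
1 bottle x ext [-0.0405  0.0724] top d 0.0225 edges d [0.0064 0.0377] angle 0.004 toph 0.0396
1 chock flat top d [0.0553 0.0632 0.1027] x [-0.0177  0.0127] 454
2 stops d [-0.0193 -0.0012] x 0.5344 h 0.025
2 bottle x ext [-0.0375  0.075 ] top d 0.0211 edges d [0.0037 0.0372] angle -0.002 toph 0.0396
2 chock flat top d [0.0552 0.0625 0.1028] x [-0.0164  0.0135] 436
3 stops d [-0.0187 -0.002 ] x 0.5341 h 0.0249
3 bottle x ext [-0.0377  0.075 ] top d 0.0453 edges d [0.0274 0.0618] angle -0.007 toph 0.0394
3 chock flat top d [0.0804 0.0875 0.0946] x [-0.0156  0.0133] 391
[ 0.55100661 -0.20963243  0.08280406]
12 rows
[[-5.2, 3.1, 14.3, 0.3, 0.2, 7.5], [-4.8, 3.8, 14.3, 0.3, 0.2, 7.5], [-4.4, 4.5, 14.3, 0.3, 0.2, 7.5], [-3.8, 5.1, 14.2, 0.3, 0.2, 7.5], [-3.1, 5.6, 14.2, 0.3, 0.2, 7.5], [-2.4, 6.0, 14.1, 0.3, 0.2, 7.5], [-1.7, 6.4, 14.1, 0.3, 0.2, 7.5], [-0.9, 6.6, 14.0, 0.3, 0.2, 7.5]]
[[-0.1, 6.8, 14.0, 0.3, 0.2, 7.5], [0.7, 6.8, 14.0, 0.3, 0.2, 7.5], [1.6, 6.7, 14.0, 0.3, 0.2, 7.5], [2.4, 6.5, 13.9, 0.3, 0.2, 7.5]]
```

View pics/w13.png

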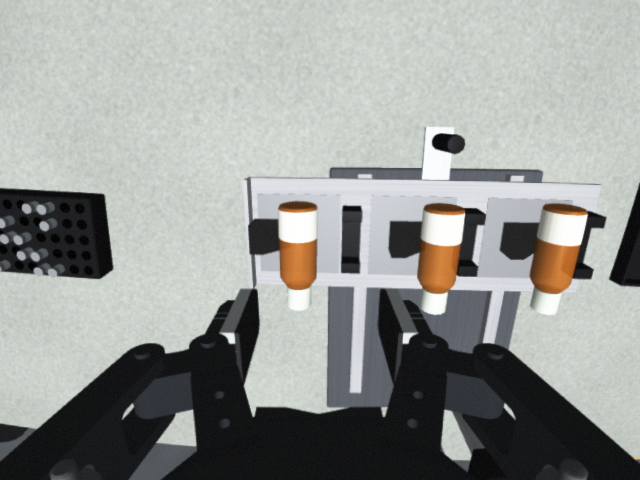

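All three bottles lie in their lanes at (298,255), (440,258) and (555,258). Lanes 1 and 2 are chocked. Lane 3's chock at (264,237) still has to be pushed.

Call:
arm_command([
  [-5, 3, 14, 0.3, 0.2, 7.5],
  [-5, 4, 14, 0.3, 0.2, 7.5],
  [-4.5, 4.5, 14, 0.3, 0.2, 7.5],
  [-4, 5, 14, 0.3, 0.2, 7.5],
  [-3, 5.5, 14, 0.3, 0.2, 7.5],
  [-2.5, 6, 14, 0.3, 0.2, 7.5],
  [-2, 6.5, 14, 0.3, 0.2, 7.5],
  [-1, 6.5, 14, 0.3, 0.2, 7.5],
])

```text
clock: 46.45
position: [0.5359, -0.1915, 0.185]
tool_rot: [-3.094, -0.004, 0.561]
force: [-0.1, 0.0, 0.3]
grip_width: 0.053
```

Call:
arm_command([
  [0, 7, 14, 0.3, 0.2, 7.5],
  [0.7, 7, 14, 0.3, 0.2, 7.5],
  [1.6, 7, 12, 0.3, 0.2, 7],
  [3, 5, 6, 0, 0.5, 3],
  [0, 0, 0, 0, 0, 0],
])

```text
clock: 46.95
position: [0.548, -0.2117, 0.1296]
tool_rot: [-3.076, 0.01, 0.103]
force: [-0.3, -0.1, 1.1]
grip_width: 0.0531
```

```bash
python3 - <<'E'
from h import *
st();t=on_deck(3,.084,.026);a=rows(t+[0,0,.035],.074,40,tilt=.07)
E
```

```text
{'clock': 46.95, 'qpos': [0.713, 0.697, -0.614, 1.744, 0.422, 0.875, 0.029], 'position': [0.548, -0.212, 0.13], 'tool_rot': [-3.076, 0.01, 0.103], 'force': [-0.328, -0.078, 1.087], 'moment': [-0.003, -0.007, 0.008], 'grip_width': 0.053}
1 rows
[[3.4, -1.9, 12.8, 0.3, 0.7, 1.6]]
```

Call:
arm_command([
  [3, -2, 12, 0.3, 0.7, 1.6],
  [0, 0, 0, 0, 0, 0],
])

```text
clock: 47.15
position: [0.5502, -0.2077, 0.1169]
tool_rot: [-3.07, 0.001, 0.078]
force: [0.4, 0.1, -0.1]
grip_width: 0.0528
```

```bash
python3 - <<'E'
from h import *
st();t=on_deck(3,.084,.026);a=rows(t,.074,40,tilt=.07)
E
```

```text
{'clock': 47.15, 'qpos': [0.704, 0.711, -0.604, 1.755, 0.425, 0.839, -0.002], 'position': [0.55, -0.208, 0.117], 'tool_rot': [-3.07, 0.001, 0.078], 'force': [0.428, 0.077, -0.082], 'moment': [-0.041, 0.013, 0.001], 'grip_width': 0.053}
1 rows
[[0.7, 3.4, 34.9, -0.1, 0.1, 0.2]]
```

Call:
arm_command([
  [0.5, 3, 20, 0, 0, 0],
  [0, 0, 14, 0, 0, 0],
  [0, 0, 0, 0, 0, 0],
])

```text
clock: 47.45
position: [0.551, -0.2077, 0.0831]
tool_rot: [-3.071, 0.001, 0.084]
force: [0.3, 0.3, 0.1]
grip_width: 0.053
```

Call:
arm_command([
  [0, 0, 0, 0, 0, 0],
  [0, 0, 0.5, 0, 0, 0],
  [0, 0, 0.5, 0, 0, 0],
  [0, 0, 0, 0, 0, 0],
], grip=0, grip_force=30)

```text
clock: 47.85
position: [0.5517, -0.2076, 0.0842]
tool_rot: [-3.072, -0.0, 0.086]
force: [0.4, -1.7, -0.4]
grip_width: 0.0313
```

Call:
arm_command([
  [0, -4, 0, 0, 0, 0],
  [0, -5, 0, 0, 0, 0],
  [0, -5, 0, 0, 0, 0],
  [0, -5, 0, 0, 0, 0],
])

```text
clock: 48.25
position: [0.5501, -0.1878, 0.0862]
tool_rot: [-3.072, -0.001, 0.085]
force: [-0.6, 0.1, -0.9]
grip_width: 0.0316
```

Moved 20 of about 25 mm.

Call:
arm_command([
  [0, -2.5, 0.6, 0, 0, 0],
  [0, -1.5, 0, 0, 0, 0],
  [0, 0, 0, 0, 0, 0],
])

```text
clock: 48.55
position: [0.5497, -0.1822, 0.086]
tool_rot: [-3.072, -0.001, 0.087]
force: [0.1, -1.3, -1.9]
grip_width: 0.0313
```

Call:
arm_command([
  [0, -1.5, 0, 0, 0, 0],
  [0, 0, 0, 0, 0, 0],
])

```text
clock: 48.75
position: [0.5495, -0.1815, 0.0859]
tool_rot: [-3.073, -0.001, 0.086]
force: [0.6, 0.3, -1.7]
grip_width: 0.0314
```

Call:
arm_command([
  [0, 0, 0, 0, 0, 0],
  [0, 0, 0, 0, 0, 0],
  [0, 0, -20, 0, 0, 0],
  [0, 0, -40, 0, 0, 0],
  [0, 0, -40, -2, 0, 0],
  [0, 0, -40, -2, 0, 0],
  [0, 0, 0, 0, 0, 0],
], grip=60)

```text
clock: 49.45
position: [0.5497, -0.1891, 0.2299]
tool_rot: [3.141, 0.001, 0.086]
force: [-0.0, 1.3, -0.8]
grip_width: 0.051
```

```bash
python3 - <<'E'
from h import *
st();rows([.455,-.06,.35],1.645,45)
E
```

```text
{'clock': 49.45, 'qpos': [0.681, 0.54, -0.646, 1.714, 0.374, 1.015, -0.012], 'position': [0.55, -0.189, 0.23], 'tool_rot': [3.141, 0.001, 0.086], 'force': [-0.02, 1.276, -0.818], 'moment': [0.025, -0.096, 0.038], 'grip_width': 0.051}
12 rows
[[-6.9, -11.4, -10.0, -0.0, 0.0, -7.4], [-5.4, -12.2, -10.0, -0.0, 0.0, -7.4], [-3.8, -12.8, -10.0, -0.0, 0.0, -7.4], [-2.1, -13.2, -10.0, -0.0, 0.0, -7.4], [-0.4, -13.3, -10.0, -0.0, 0.0, -7.4], [1.4, -13.3, -10.0, -0.0, 0.0, -7.4], [3.1, -13.0, -10.0, -0.0, 0.0, -7.4], [4.7, -12.5, -10.0, -0.0, 0.0, -7.4]]
[[6.3, -11.8, -10.0, -0.0, 0.0, -7.4], [7.8, -10.8, -10.0, -0.0, 0.0, -7.4], [9.1, -9.7, -10.0, -0.0, 0.0, -7.4], [10.3, -8.5, -10.0, -0.0, 0.0, -7.4]]
```

Call:
arm_command([
  [-7, -11, -10, 0, 0, -7.4],
  [-5.5, -12, -10, 0, 0, -7.4],
  [-4, -13, -10, 0, 0, -7.4],
  [-2, -13, -10, 0, 0, -7.4],
  [-0.5, -13, -10, 0, 0, -7.4],
  [1.5, -13, -10, 0, 0, -7.4],
  [3, -13, -10, 0, 0, -7.4],
  [5, -12.5, -10, 0, 0, -7.4],
])

```text
clock: 50.25
position: [0.4833, -0.1015, 0.3113]
tool_rot: [-3.141, 0.001, 1.158]
force: [-0.4, 0.2, 0.2]
grip_width: 0.0513
```

Call:
arm_command([
  [6, -12, -10, 0, 0, -7.4],
  [8, -11, -10, 0, 0, -7.4],
  [9, -10, -10, 0, 0, -7.4],
  [9, -8, -8, 0, 0, -5],
  [0, 0, 0, 0, 0, 0],
])

```text
clock: 50.75
position: [0.4478, -0.0578, 0.3508]
tool_rot: [-3.141, -0.0, 1.659]
force: [0.6, 0.1, 0.7]
grip_width: 0.0514
```

```bash
python3 - <<'E'
from deckm import *
st();f=grab('wrist','w14');deck(f)
P=cloud(f).reshape(-1,3)
sx=P@np.array([np.cos(psi),np.sin(psi),0]);sy=P@np.array([-np.sin(psi),np.cos(psi),0])
m=(P[:,2]>.12)&(sx>.6)&(sx<.76)&(abs(sy+.04)<.06)
for z in np.arange(.12,.3,.02):
    k=m&(P[:,2]>z)&(P[:,2]<z+.02)
    if k.sum()>5: print(round(z,2),k.sum(),np.round([sx[k].min(),np.median(sx[k]),sx[k].max(),sy[k].min(),np.median(sy[k]),sy[k].max()],4))
E
```

```text
{'clock': 50.75, 'qpos': [0.985, 0.298, -1.198, 1.852, 0.298, 1.195, 1.349], 'position': [0.448, -0.058, 0.351], 'tool_rot': [-3.141, -0.0, 1.659], 'force': [0.604, 0.138, 0.705], 'moment': [-0.012, -0.01, 0.037], 'grip_width': 0.051}
post [ 0.434  -0.0607]
1 stops d [-0.02   -0.0024] x 0.5341 h 0.0248
1 bottle x ext [-0.0409  0.0704] top d 0.021 edges d [0.0036 0.0367] angle -0.01 toph 0.0398
1 chock flat top d [0.0546 0.063  0.1031] x [-0.0187  0.0126] 366
2 stops d [-0.0193 -0.0022] x 0.5337 h 0.0249
2 bottle x ext [-0.0385  0.0749] top d 0.0196 edges d [0.002  0.0359] angle -0.002 toph 0.0395
2 chock flat top d [0.0532 0.0611 0.102 ] x [-0.0176  0.0141] 343
3 stops d [-0.021  -0.0033] x 0.5336 h 0.0249
3 bottle x ext [-0.0383  0.0296] top d 0.0209 edges d [0.0025 0.0364] angle -0.061 toph 0.0397
3 chock flat top d [0.0538 0.0618 0.0691] x [-0.0166  0.0129] 309
0.14 29 [ 0.675   0.6767  0.6804 -0.0511 -0.0465 -0.0404]
```

```bash
python3 - <<'E'
from h import *
p=W(.434,-.062,.08);print(p);a=rows(p+[0,0,.06],1.645,45)
E
```

```text
[ 0.43739606 -0.02974362  0.08      ]
5 rows
[[5.9, -1.6, 42.1, -0.0, -0.0, 0.1], [5.9, -1.6, 42.1, -0.0, -0.0, 0.1], [5.9, -1.6, 42.1, -0.0, -0.0, 0.1], [5.9, -1.7, 42.1, -0.0, -0.0, 0.1], [5.9, -1.7, 42.1, -0.0, -0.0, 0.1]]
```

Call:
arm_command([
  [6, -1.5, 42, 0, 0, 0],
  [6, -1.5, 42, 0, 0, 0],
  [6, -1.5, 42, 0, 0, 0],
  [6, -1.5, 42, 0, 0, 0],
  [4, -1.5, 38, 0, 0, 0],
  [0, 0, 0, 0, 0, 0],
], grip=80)

```text
clock: 51.4
position: [0.4394, -0.0335, 0.1341]
tool_rot: [-3.139, -0.001, 1.631]
force: [-0.9, 0.1, 0.7]
grip_width: 0.0688
```

```bash
python3 - <<'E'
from h import *
st();p=W(.434,-.062,.078);a=rows(p,1.645,45)
E
```

```text
{'clock': 51.4, 'qpos': [0.658, 0.575, -0.935, 2.134, 0.681, 0.766, 0.911], 'position': [0.439, -0.033, 0.134], 'tool_rot': [-3.139, -0.001, 1.631], 'force': [-0.879, 0.124, 0.724], 'moment': [-0.016, 0.047, -0.018], 'grip_width': 0.069}
2 rows
[[1.9, -0.8, 28.0, -0.1, -0.0, -0.4], [1.9, -0.8, 28.0, -0.1, -0.0, -0.4]]
```

Call:
arm_command([
  [3, -2, 28, 0, 0, -0.5],
  [1, 0, 26, 0, 0, -0.3],
  [0, 0, 1, 0, 0, 0],
])

```text
clock: 51.7
position: [0.4393, -0.0303, 0.0796]
tool_rot: [-3.14, -0.0, 1.639]
force: [0.3, -0.2, 0.5]
grip_width: 0.0682
```

Call:
arm_command([
  [0, 0, 0, 0, 0, 0],
  [0, 0, 0.5, 0, 0, 0],
  [0, 0, 0.5, 0, 0, 0],
  [0, 0, 0.5, 0, 0, 0],
  [0, 0, 0, 0, 0, 0],
  [0, 0, 0, 0, 0, 0],
], grip=0, grip_force=90)

```text
clock: 52.3
position: [0.4418, -0.031, 0.0832]
tool_rot: [3.138, -0.0, 1.634]
force: [5.0, 4.1, -30.1]
grip_width: 0.0158
```

```bash
python3 - <<'E'
from h import *
st()
E
```

```text
{'clock': 52.3, 'qpos': [0.572, 0.656, -0.836, 2.164, 0.816, 0.67, 0.793], 'position': [0.442, -0.031, 0.083], 'tool_rot': [3.138, -0.0, 1.634], 'force': [5.044, 4.067, -30.132], 'moment': [0.671, -0.995, 0.11], 'grip_width': 0.016}
```

Call:
arm_command([
  [0, 0, 2, 0, 0, 0],
  [-4, 0, 1, 0, 0, 0],
  [-8, 0, 0, 0, 0, 0],
  [-12, 0, 0, 0, 0, 0],
  [-14, 0, 0, 0, 0, 0],
  [-14, 0, 0, 0, 0, 0],
  [-14, 0, 0, 0, 0, 0],
  [-12, 0, 0, 0, 0, 0],
])

```text
clock: 53.1
position: [0.4491, -0.106, 0.0831]
tool_rot: [3.131, -0.008, 1.639]
force: [4.1, 7.0, -16.7]
grip_width: 0.0155
```

Call:
arm_command([
  [-8, 0, 0, 0, 0, 0],
  [-4, 0, 0, 0, 0, 0],
  [0, 4, 0, 0, 0, 0],
  [0, 8, 0, 0, 0, 0],
  [0, 12, 0, 0, 0, 0],
  [0, 14, 0, 0, 0, 0],
  [0, 14, 0, 0, 0, 0],
  [0, 14, 0, 0, 0, 0],
])

```text
clock: 53.9
position: [0.5093, -0.1156, 0.083]
tool_rot: [-3.137, -0.008, 1.635]
force: [-7.1, 1.9, -3.5]
grip_width: 0.0158
```

Call:
arm_command([
  [0, 14, 0, 0, 0, 0],
  [0, 12, 0, 0, 0, 0],
  [0, 8, 0, 0, 0, 0],
  [0, 4, 0, 0, 0, 0],
  [0, 0, 0, 0, 0, 0],
])

```text
clock: 54.4
position: [0.5468, -0.1129, 0.0831]
tool_rot: [-3.131, -0.007, 1.635]
force: [3.2, 2.2, -12.1]
grip_width: 0.0158
```

```bash
python3 - <<'E'
from deckm import *
st();p=np.array(bot.observe()['position'])
ex=W(1,0,0);ey=W(0,1,0);d=p-np.array([.4418,-.031,.0832]);print('moved stage',d@ex,d@ey)
f=grab('wrist','w15');cv2.imwrite('pics/w15.png',f['color'][:,:,::-1])
E
```

```text
{'clock': 54.4, 'qpos': [0.669, 0.794, -0.831, 1.859, 0.762, 0.855, 1.083], 'position': [0.547, -0.113, 0.083], 'tool_rot': [-3.131, -0.007, 1.635], 'force': [3.242, 2.163, -12.13], 'moment': [-0.108, -1.291, 0.041], 'grip_width': 0.016}
moved stage 0.09869870248394734 -0.08941896663993677
```

View pics/w15.png

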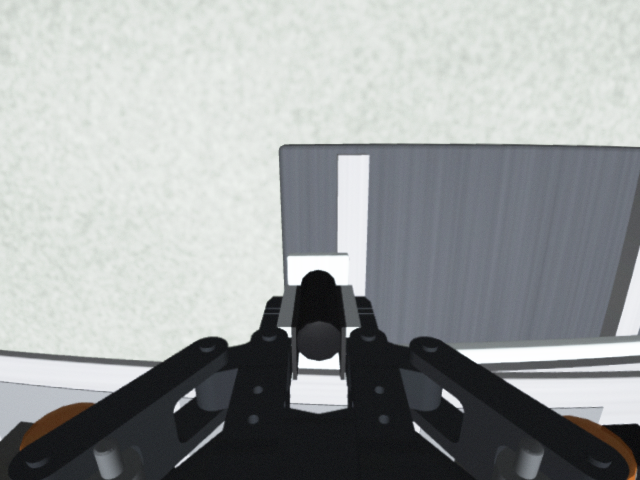

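Call:
arm_command([
  [-2, 3, 0, 0, 0, 0],
  [-4, 8, 0, 0, 0, 0],
  [-4, 12, 0, 0, 0, 0],
  [-3, 12, 0, 0, 0, 0],
  [-2, 10, 0, 0, 0, 0],
  [0, 6, 0, 0, 0, 0],
  [0, 3, 0, 0, 0, 0],
  [0, 0, 0, 0, 0, 0],
])

```text
clock: 55.25
position: [0.5981, -0.1234, 0.0831]
tool_rot: [-3.124, -0.009, 1.636]
force: [2.3, 1.5, -9.1]
grip_width: 0.0155
```

```bash
cat > pr.py <<'E'
from deckm import *
import sys
def where(dx,dy):
    st();p=np.array(bot.observe()['position'])
    ex=W(1,0,0);ey=W(0,1,0);d=p-np.array([.4418,-.031,.0832]);print('left to go stage (TCP)',np.round([dx-d@ex,dy-d@ey],4))
    f=grab('wrist');P=cloud(f);g=f['color'].max(2)
    q=P[300:360,295:345].reshape(-1,3);q=q[(q[:,2]>.092)&(q[:,2]<.105)]
    sx=q@ex;sy=q@ey;print('post top',len(q),np.round([np.median(sx),np.median(sy),np.median(q[:,2])],4),'-> left',np.round([.434+dx-np.median(sx),-.0628+dy-np.median(sy)],4))
    return f
if __name__=='__main__': where(float(sys.argv[1]),float(sys.argv[2]))
E
python3 - <<'E'
from pr import *
where(.1487,-.1025)
f=grab('side','s1');P=cloud(f).reshape(-1,3)
c=proj(f,[.685,.01,.13])[0].astype(int);print(c)
u,v=c;im=f['color'][max(v-75,0):v+75,u-100:u+100][:,:,::-1];cv2.imwrite('pics/s1c.png',cv2.resize(im,None,fx=4,fy=4,interpolation=cv2.INTER_CUBIC))
ex=W(1,0,0);ey=W(0,1,0);sx=P@ex;sy=P@ey
# probe pts
m=(abs(sx-.682)<.03)&(abs(sy+.045)<.03)&(P[:,2]>.13)&(P[:,2]<.17);print('probe',m.sum(),np.round([np.nanmedian(sx[m]),np.nanmedian(sy[m]),np.percentile(P[m,2],2)],4))
g=f['color'].reshape(-1,3).astype(int);amb=(g[:,0]>g[:,2]+40)&(P[:,2]>.09)&(P[:,2]<.13)&(sx>.6)&(sx<.78)
for a,b in((-.12,.02),(.02,.12),(-.25,-.12)):
    k=amb&(sy>a)&(sy<b)
    if k.sum()>20: print('amber',k.sum(),np.round([np.percentile(sx[k],2),np.percentile(sx[k],98),np.percentile(sy[k],2),np.percentile(sy[k],98),np.percentile(P[k,2],97)],4))
E
```

```text
{'clock': 55.25, 'qpos': [0.638, 0.857, -0.824, 1.711, 0.747, 0.939, 1.147], 'position': [0.598, -0.123, 0.083], 'tool_rot': [-3.124, -0.009, 1.636], 'force': [2.321, 1.525, -9.116], 'moment': [-0.014, -1.388, -0.01], 'grip_width': 0.015}
left to go stage (TCP) [-0.0003  0.0012]
post top 2123 [ 0.5815 -0.1674  0.0975] -> left [0.0012 0.0021]
[273 254]
probe 59 [ 0.6927 -0.0391  0.1438]
amber 273 [ 0.6606  0.7351 -0.0769 -0.0288  0.1194]
amber 74 [ 0.6489  0.7395 -0.1832 -0.1492  0.1089]
```

View pics/s1c.png

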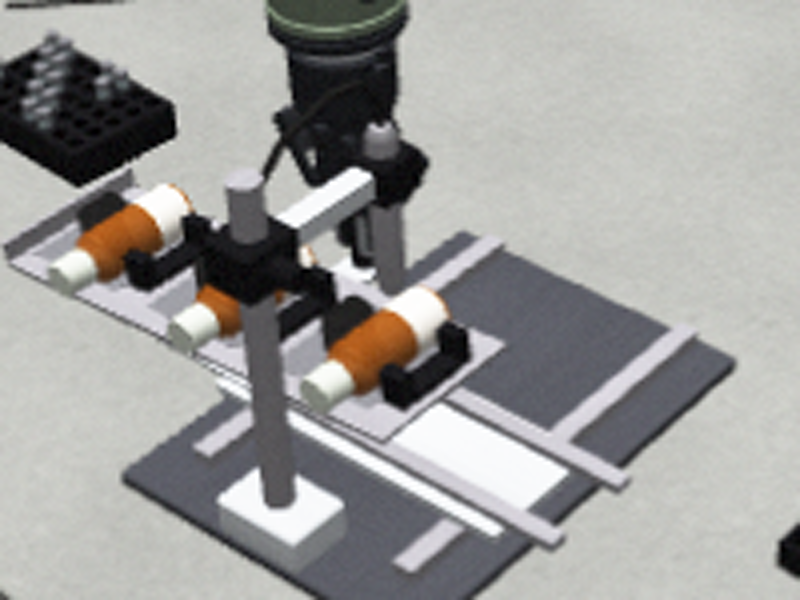

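Call:
arm_command([
  [1.5, 1.5, 0, 0, 0, 0],
  [0.5, 0.5, 0, 0, 0, 0],
  [0, 0, 0, 0, 0, 0],
  [0, 0, 0, 0, 0, 0],
  [0, 0, 0, 0, 0, 0],
  [0, 0, 0, 0, 0, 0],
  [0, 0, 0, 0, 0, 0],
  [0, 0, 0, 0, 0, 0],
])

```text
clock: 56.15
position: [0.5989, -0.1229, 0.0831]
tool_rot: [-3.124, -0.007, 1.635]
force: [0.5, 0.4, -7.6]
grip_width: 0.0156
```

Call:
arm_command([
  [0, 0, 0, 0, 0, 0],
  [0, 0, 0, 0, 0, 0],
  [0, 0, 0, 0, 0, 0],
  [0, 0, 0, 0, 0, 0],
  [0, 0, 0, 0, 0, 0],
  [0, 0, 0, 0, 0, 0],
  [0, 0, 0, 0, 0, 0],
  [0, 0, 0, 0, 0, 0],
])

```text
clock: 56.95
position: [0.599, -0.1229, 0.0831]
tool_rot: [-3.124, -0.007, 1.635]
force: [0.5, 0.0, -7.7]
grip_width: 0.0158
```

```bash
python3 - <<'E'
from pr import *
where(.1487,-.1025)
f=grab('side','s2');P=cloud(f);ex=W(1,0,0);ey=W(0,1,0);sx=P@ex;sy=P@ey;z=P[:,:,2]
m=(abs(sx-.69)<.02)&(abs(sy+.042)<.02)&(z>.125)&(z<.21)
for a in(.135,.145,.155,.17,.185):
    k=m&(z>a)&(z<a+.012)
    if k.sum():print('probe z',a,k.sum(),np.round([sx[k].mean(),sy[k].mean(),sy[k].min(),sy[k].max()],4))
b=(z>.108)&(z<.125)&(sx>.62)&(sx<.73)&(abs(sy+.045)<.025);print('bottle1 top',b.sum(),np.round([np.percentile(sx[b],1),np.percentile(sx[b],99),np.median(sy[b])],4))
E
```

```text
{'clock': 56.95, 'qpos': [0.635, 0.857, -0.822, 1.709, 0.748, 0.941, 1.144], 'position': [0.599, -0.123, 0.083], 'tool_rot': [-3.124, -0.007, 1.635], 'force': [0.467, 0.01, -7.731], 'moment': [-0.228, -0.745, 0.026], 'grip_width': 0.016}
left to go stage (TCP) [-0.0012  0.0008]
post top 2126 [ 0.5825 -0.1669  0.0976] -> left [0.0002 0.0016]
probe z 0.135 6 [ 0.6894 -0.0415 -0.0489 -0.0373]
probe z 0.145 18 [ 0.6912 -0.0399 -0.046  -0.0351]
probe z 0.155 32 [ 0.6923 -0.04   -0.0497 -0.0334]
probe z 0.17 29 [ 0.692  -0.0407 -0.0539 -0.0323]
probe z 0.185 32 [ 0.6929 -0.0404 -0.0519 -0.0332]
bottle1 top 254 [ 0.6496  0.7291 -0.0427]
```

Call:
arm_command([
  [0, 0, 0, 0, 0, 0],
  [0, 0, 0, 0, 0, 0],
  [0, 0, 0, 0, 0, 0],
  [0, 0, 0, 0, 0, 0],
  [0, 0, 0, 0, 0, 0],
  [0, 0, 0, 0, 0, 0],
  [0, 0, 0, 0, 0, 0],
  [0, 0, 0, 0, 0, 0],
])

```text
clock: 57.85
position: [0.599, -0.1229, 0.0831]
tool_rot: [-3.124, -0.007, 1.635]
force: [0.5, 1.0, -7.2]
grip_width: 0.0155
```

Call:
arm_command([
  [0, -2, 0, 0, 0, 0],
  [0, 0, 0, 0, 0, 0],
  [0, 0, 0, 0, 0, 0],
  [0, 0, 0, 0, 0, 0],
  [0, 0, 0, 0, 0, 0],
  [0, 0, 0, 0, 0, 0],
  [0, 0, 0, 0, 0, 0],
  [0, 0, 0, 0, 0, 0],
])

```text
clock: 58.65
position: [0.5972, -0.123, 0.0831]
tool_rot: [-3.125, -0.007, 1.635]
force: [0.3, 0.4, -8.2]
grip_width: 0.0154
```

Call:
arm_command([
  [0, 0, 0, 0, 0, 0],
  [0, 0, 0, 0, 0, 0],
  [0, 0, 0, 0, 0, 0],
  [0, 0, 0, 0, 0, 0],
  [0, 0, 0, 0, 0, 0],
  [3, -0.5, 0, 0, 0, 0],
  [6, -0.5, 0, 0, 0, 0],
  [10, -0.5, 0, 0, 0, 0],
])

```text
clock: 59.45
position: [0.5958, -0.1081, 0.0831]
tool_rot: [-3.127, -0.002, 1.631]
force: [5.3, -5.4, -11.9]
grip_width: 0.0158
```

Call:
arm_command([
  [13, 0, 0, 0, 0, 0],
  [14, 0, 0, 0, 0, 0],
  [14, 0, 0, 0, 0, 0],
  [14, 0, 0, 0, 0, 0],
  [14, 0, 0, 0, 0, 0],
  [12, 0, 0, 0, 0, 0],
  [9, 0, 0, 0, 0, 0],
  [5, 0, 0, 0, 0, 0],
])

```text
clock: 60.25
position: [0.5893, -0.0186, 0.0831]
tool_rot: [-3.124, 0.01, 1.623]
force: [-1.2, -6.0, -6.1]
grip_width: 0.0151
```

Call:
arm_command([
  [2, 0, 0, 0, 0, 0],
  [0, 0, 0, 0, 0, 0],
])

```text
clock: 60.45
position: [0.5892, -0.0164, 0.0831]
tool_rot: [-3.124, 0.01, 1.623]
force: [-0.9, -1.6, -8.9]
grip_width: 0.0156
```

```bash
cat >> pr.py <<'E'
def side(nm):
    f=grab('side',nm);P=cloud(f);ex=W(1,0,0);ey=W(0,1,0);sx=P@ex;sy=P@ey;z=P[:,:,2]
    b=(z>.100)&(z<.125)&(sx>.60)&(sx<.78)&(abs(sy+.045)<.035)
    top=np.percentile(z[b],95);b&=(z>top-.009);print('side: bottle',b.sum(),'x mid',np.round(np.percentile(sx[b],[1,99]),4),np.round(np.percentile(sx[b],[1,99]).mean(),4),'y',np.round(np.median(sy[b]),4),'top',round(top,4),'(probe .6866,-.045; bottle 1 read y -.0427)')
E
python3 - <<'E'
from pr import *
where(.1465,.019); side('s3')
E
```

```text
{'clock': 60.45, 'qpos': [0.461, 0.827, -0.815, 1.772, 0.758, 0.909, 0.923], 'position': [0.589, -0.016, 0.083], 'tool_rot': [-3.124, 0.01, 1.623], 'force': [-0.876, -1.642, -8.924], 'moment': [0.57, -0.656, 0.258], 'grip_width': 0.016}
left to go stage (TCP) [-0.0015  0.0154]
post top 2126 [ 0.5807 -0.0599  0.0976] -> left [-0.0002  0.0161]
side: bottle 108 x mid [0.6002 0.7321] 0.6661 y -0.0591 top 0.1176 (probe .6866,-.045; bottle 1 read y -.0427)
```

Call:
arm_command([
  [3, 0, 0, 0, 0, 0],
  [6, -0.5, 0, 0, 0, 0],
  [5, -0.5, 0, 0, 0, 0],
  [3, 0, 0, 0, 0, 0],
  [1, 0, 0, 0, 0, 0],
  [0, 0, 0, 0, 0, 0],
])

```text
clock: 61.15
position: [0.5881, -0.0016, 0.0831]
tool_rot: [-3.125, 0.013, 1.619]
force: [0.2, -1.9, -7.0]
grip_width: 0.0155
```

```bash
python3 - <<'E'
from pr import *
where(.1465,.019); side('s4')
f=load('s4');P=cloud(f);ex=W(1,0,0);ey=W(0,1,0);sx=P@ex;sy=P@ey;z=P[:,:,2]
for a in(.135,.145,.155,.17):
    k=(abs(sx-.69)<.02)&(abs(sy+.042)<.02)&(z>a)&(z<a+.012);print('probe',a,k.sum(),np.round([sx[k].mean(),sy[k].mean()],4))
g=f['color'].astype(int)
b=(z>.095)&(z<.125)&(sx>.62)&(sx<.80)&(abs(sy+.045)<.03)
for lo in np.arange(.62,.80,.01):
    k=b&(sx>lo)&(sx<lo+.01)
    if k.sum()>3: print(round(lo,3),k.sum(),'zmax',round(z[k].max(),4),'y at top',np.round(np.median(sy[k&(z>z[k].max()-.004)]),4),g[k].mean(0).astype(int))
E
```

```text
{'clock': 61.15, 'qpos': [0.434, 0.824, -0.813, 1.777, 0.759, 0.907, 0.89], 'position': [0.588, -0.002, 0.083], 'tool_rot': [-3.125, 0.013, 1.619], 'force': [0.211, -1.853, -7.027], 'moment': [0.527, -0.563, 0.362], 'grip_width': 0.015}
left to go stage (TCP) [-0.0016  0.0004]
post top 2131 [ 0.5806 -0.0449  0.0976] -> left [-0.0001  0.0011]
side: bottle 81 x mid [0.6001 0.7236] 0.6618 y -0.0451 top 0.1182 (probe .6866,-.045; bottle 1 read y -.0427)
probe 0.135 6 [ 0.6894 -0.0433]
probe 0.145 17 [ 0.6919 -0.0403]
probe 0.155 31 [ 0.6921 -0.0394]
probe 0.17 32 [ 0.6921 -0.0401]
0.64 4 zmax 0.1073 y at top -0.0436 [162 138 120]
0.65 43 zmax 0.1124 y at top -0.0477 [202 196 191]
0.66 42 zmax 0.1149 y at top -0.0421 [200 199 197]
0.67 38 zmax 0.1139 y at top -0.044 [246 243 238]
0.68 33 zmax 0.113 y at top -0.0461 [188 133  89]
0.69 38 zmax 0.1128 y at top -0.0455 [170  94  34]
0.7 36 zmax 0.1103 y at top -0.0437 [157  86  32]
0.71 49 zmax 0.1138 y at top -0.0481 [130  72  29]
0.72 44 zmax 0.1113 y at top -0.0471 [155  83  30]
0.73 39 zmax 0.1126 y at top -0.042 [173 112  63]
0.74 23 zmax 0.1054 y at top -0.0437 [231 232 225]
0.75 27 zmax 0.1042 y at top -0.0466 [233 235 229]
0.76 14 zmax 0.1046 y at top -0.0429 [168 173 163]
0.79 9 zmax 0.124 y at top -0.0348 [ 99  99 102]
```

Call:
arm_command([
  [0.5, -1.5, 0, 0, 0, 0],
  [0, 0, 0, 0, 0, 0],
  [0, 0, 0, 0, 0, 0],
  [0, 0, 0, 0, 0, 0],
  [0, 0, 0, 0, 0, 0],
  [0, 0, 0, 0, 0, 0],
  [0, 0, 0, 0, 0, 0],
  [0, 0, 0, 0, 0, 0],
])

```text
clock: 62.05
position: [0.587, -0.0014, 0.0831]
tool_rot: [-3.126, 0.012, 1.618]
force: [-0.1, -2.4, -6.5]
grip_width: 0.0156
```

Call:
arm_command([
  [0, 0, 0, 0, 0, 0],
  [0, 0, 0, 0, 0, 0],
  [0, 0, 0, 0, 0, 0],
  [0, 0, 0, 0, 0, 0],
  [0, 0, 0, 0, 0, 0],
  [0, 0, 0, 0, 0, 0],
  [0, 0, 0, 0, 0, 0],
  [0, 0, 0, 0, 0, 0],
])

```text
clock: 62.85
position: [0.587, -0.0014, 0.0831]
tool_rot: [-3.126, 0.012, 1.619]
force: [0.7, -2.4, -7.1]
grip_width: 0.0158
```

Call:
arm_command([
  [0, 0, 0, 0, 0, 0],
  [0, 0, 0, 0, 0, 0],
  [0, 0, 0, 0, 0, 0],
  [0, 0, 0, 0, 0, 0],
  [0, 0, 0, 0, 0, 0],
  [0, 0, 0, 0, 0, 0],
  [0, 0, 0, 0, 0, 0],
  [3, 0, 0, 0, 0, 0],
])

```text
clock: 63.65
position: [0.5868, 0.0008, 0.0831]
tool_rot: [-3.126, 0.013, 1.618]
force: [-1.3, -6.1, -3.1]
grip_width: 0.0162
```

Call:
arm_command([
  [6, 0, 0, 0, 0, 0],
  [10, 0, 0, 0, 0, 0],
  [13, -0.5, 0, 0, 0, 0],
  [14, -0.5, 0, 0, 0, 0],
  [14, -0.5, 0, 0, 0, 0],
  [14, -0.5, 0, 0, 0, 0],
  [14, -0.5, 0, 0, 0, 0],
  [12, -0.5, 0, 0, 0, 0],
])

```text
clock: 64.45
position: [0.58, 0.0942, 0.083]
tool_rot: [-3.126, 0.022, 1.61]
force: [0.7, -6.5, -1.2]
grip_width: 0.016
```

Call:
arm_command([
  [12, -0.5, 0, 0, 0, 0],
  [10, 0, 0, 0, 0, 0],
  [6, 0, 0, 0, 0, 0],
  [3, 0, 0, 0, 0, 0],
  [0, 0, 0, 0, 0, 0],
])

```text
clock: 64.95
position: [0.5777, 0.1271, 0.0831]
tool_rot: [-3.126, 0.023, 1.611]
force: [-0.3, -1.6, -5.6]
grip_width: 0.0153
```

```bash
python3 - <<'E'
from pr import *
where(.1460,.1405); side('s5')
E
```

```text
{'clock': 64.95, 'qpos': [0.206, 0.828, -0.808, 1.764, 0.757, 0.918, 0.666], 'position': [0.578, 0.127, 0.083], 'tool_rot': [-3.126, 0.023, 1.611], 'force': [-0.324, -1.604, -5.596], 'moment': [1.077, -0.401, 0.375], 'grip_width': 0.015}
left to go stage (TCP) [-0.0012 -0.0071]
post top 2121 [0.5798 0.0842 0.0976] -> left [ 0.0002 -0.0065]
side: bottle 78 x mid [0.6501 0.7297] 0.6899 y -0.0394 top 0.1039 (probe .6866,-.045; bottle 1 read y -.0427)
```

Call:
arm_command([
  [-2, -1, 0, 0, 0, 0],
  [-3, -0.5, 0, 0, 0, 0],
  [-1, 0, 0, 0, 0, 0],
  [0, 0, 0, 0, 0, 0],
])

```text
clock: 65.45
position: [0.5771, 0.1235, 0.0831]
tool_rot: [-3.128, 0.016, 1.612]
force: [-0.1, 0.9, -5.9]
grip_width: 0.0157
```

```bash
python3 - <<'E'
from pr import *
where(.1460,.1405); side('s6')
E
```

```text
{'clock': 65.45, 'qpos': [0.219, 0.826, -0.811, 1.771, 0.757, 0.909, 0.674], 'position': [0.577, 0.123, 0.083], 'tool_rot': [-3.128, 0.016, 1.612], 'force': [-0.123, 0.936, -5.858], 'moment': [1.189, -0.457, 0.45], 'grip_width': 0.016}
left to go stage (TCP) [-0.0003 -0.0035]
post top 2134 [0.5787 0.0806 0.0976] -> left [ 0.0013 -0.0029]
side: bottle 80 x mid [0.6493 0.7304] 0.6898 y -0.0429 top 0.104 (probe .6866,-.045; bottle 1 read y -.0427)
```

Call:
arm_command([
  [0, 0, 0, 0, 0, 0],
  [0, 0, 0, 0, 0, 0],
  [0, 0, 0, 0, 0, 0],
  [0, 0, 0, 0, 0, 0],
  [0, 0, 0, 0, 0, 0],
  [0, 0, 0, 0, 0, 0],
  [0, 0, 0, 0, 0, 0],
  [0, 0, 0, 0, 0, 0],
])

```text
clock: 66.35
position: [0.5771, 0.1234, 0.0831]
tool_rot: [-3.128, 0.017, 1.612]
force: [0.8, 2.2, -8.8]
grip_width: 0.0156
```

Call:
arm_command([
  [0, 0, 0, 0, 0, 0],
  [0, 0, 0, 0, 0, 0],
  [0, 0, 0, 0, 0, 0],
  [0, 0, 0, 0, 0, 0],
  [0, 0, 0, 0, 0, 0],
  [0, 0, 0, 0, 0, 0],
  [0, 0, 0, 0, 0, 0],
  [0, 0, 0, 0, 0, 0],
])

```text
clock: 67.15
position: [0.5771, 0.1234, 0.0831]
tool_rot: [-3.128, 0.017, 1.612]
force: [1.0, 1.8, -8.5]
grip_width: 0.0157
```

Call:
arm_command([
  [0, 0, 0, 0, 0, 0],
  [0, 0, 0, 0, 0, 0],
  [0, 0, 0, 0, 0, 0],
  [0, 0, 0, 0, 0, 0],
  [0, 0, 0, 0, 0, 0],
  [0, 0, 0, 0, 0, 0],
  [0, 0, 0, 0, 0, 0],
  [0, 0, 0, 0, 0, 0],
])

```text
clock: 67.95
position: [0.5771, 0.1234, 0.0831]
tool_rot: [-3.128, 0.017, 1.612]
force: [0.3, 2.0, -8.0]
grip_width: 0.0156
```

Call:
arm_command([
  [-2, -1, 0, 0, 0, 0],
  [0, 0, 0, 0, 0, 0],
  [0, 0, 0, 0, 0, 0],
  [0, 0, 0, 0, 0, 0],
  [0, 0, 0, 0, 0, 0],
  [0, 0, 0, 0, 0, 0],
  [0, 0, 0, 0, 0, 0],
  [0, 0, 0, 0, 0, 0],
])

```text
clock: 68.75
position: [0.5764, 0.1217, 0.0831]
tool_rot: [-3.129, 0.016, 1.612]
force: [0.7, 1.3, -8.5]
grip_width: 0.0157
```

Call:
arm_command([
  [0, 0, 0, 0, 0, 0],
  [0, 0, 0, 0, 0, 0],
  [0, 0, 0, 0, 0, 0],
  [0, 0, 0, 0, 0, 0],
  [0, 0, 0, 0, 0, 0],
  [0, 0, 0, 0, 0, 0],
  [0, 0, 0, 0, 0, 0],
  [0, 0, 0, 0, 0, 0],
])

```text
clock: 69.55
position: [0.5764, 0.1217, 0.0831]
tool_rot: [-3.129, 0.016, 1.612]
force: [1.7, 1.0, -7.0]
grip_width: 0.0157
```

Call:
arm_command([
  [0, -4, 0, 0, 0, 0],
  [0, -8, 0, 0, 0, 0],
  [-0.5, -12, 0, 0, 0, 0],
  [-0.5, -14, 0, 0, 0, 0],
  [-0.5, -14, 0, 0, 0, 0],
  [-0.5, -14, 0, 0, 0, 0],
  [-0.5, -14, 0, 0, 0, 0],
  [-0.5, -14, 0, 0, 0, 0],
])

```text
clock: 70.35
position: [0.4848, 0.115, 0.0832]
tool_rot: [-3.138, 0.012, 1.611]
force: [6.6, 4.4, -18.8]
grip_width: 0.0156
```

Call:
arm_command([
  [-0.5, -14, 0, 0, 0, 0],
  [-0.5, -12, 0, 0, 0, 0],
  [-0.5, -10, 0, 0, 0, 0],
  [0, -6, 0, 0, 0, 0],
  [0, -3, 0, 0, 0, 0],
  [0, 0, 0, 0, 0, 0],
])

```text
clock: 70.95
position: [0.4385, 0.1117, 0.0831]
tool_rot: [-3.14, 0.011, 1.612]
force: [-1.8, 3.8, -14.4]
grip_width: 0.0158
```

```bash
python3 - <<'E'
from pr import *
where(0,.1405)
E
```

```text
{'clock': 70.95, 'qpos': [0.235, 0.665, -0.825, 2.135, 0.806, 0.694, 0.464], 'position': [0.439, 0.112, 0.083], 'tool_rot': [-3.14, 0.011, 1.612], 'force': [-1.767, 3.825, -14.387], 'moment': [1.577, 0.169, 0.396], 'grip_width': 0.016}
left to go stage (TCP) [-0.0073 -0.002 ]
post top 2119 [0.4396 0.079  0.0976] -> left [-0.0056 -0.0013]
```

Call:
arm_command([
  [0, -3, 0, 0, 0, 0],
  [0, -3, 0, 0, 0, 0],
  [0, -1, 1, 0, 0, 0],
  [0, 0, 1, 0, 0, 0],
])

```text
clock: 71.4
position: [0.4339, 0.1114, 0.0827]
tool_rot: [3.138, 0.012, 1.611]
force: [-5.3, -3.7, 29.8]
grip_width: 0.0161
```

Call:
arm_command([
  [0, 0, 0, 0, 0, 0],
  [0, 0, 0, 0, 0, 0],
  [0, 0, 0, 0, 0, 0],
  [0, 0, -30, 0, 0, 0],
  [0, 1, -45, 0, 0, 0],
  [0, 1, -45, 0, 0, 0],
  [-3, 1, -45, 0, 0, 0],
  [-5, 0, -45, 0, 0, 0],
], grip=80)

```text
clock: 72.2
position: [0.4341, 0.1058, 0.2967]
tool_rot: [-3.134, 0.015, 1.613]
force: [0.5, -0.3, -0.1]
grip_width: 0.0679
```

Call:
arm_command([
  [-10, 3, -40, 0, 0, 0],
  [-10, 3, -20, 0, 0, 0],
  [0, 0, 0, 0, 0, 0],
])

```text
clock: 72.5
position: [0.4421, 0.0866, 0.3645]
tool_rot: [-3.14, 0.016, 1.612]
force: [0.5, -0.2, -0.0]
grip_width: 0.0683
```

```bash
python3 - <<'E'
import h
h.FACE=[x+.142 for x in h.FACE]
import deckm
deckm.FACE=h.FACE
from deckm import *
st();f=grab('wrist','w16');cv2.imwrite('pics/w16.png',f['color'][:,:,::-1])
# deck plane moves with y: refit height
P=cloud(f).reshape(-1,3);ex=W(1,0,0);ey=W(0,1,0);sx=P@ex;sy=P@ey
m=(P[:,2]>.09)&(P[:,2]<.105)&(sx<.46)&(sx>.40)&(abs(sy-.078)<.03);print('post',m.sum(),np.round([np.median(sx[m]),np.median(sy[m])],4))
# shift the cloud back by the slide in y so that deck() applies
d=np.median(sy[m])+.0607;print('y moved',d)
h.FACE=deckm.FACE=[.0770,-.0440,-.1650]
C=f['C'].copy();C[:3,3]-=d*ey;f['C']=C;deck(f)
E
```

```text
{'clock': 72.5, 'qpos': [0.641, 0.27, -1.167, 1.83, 0.278, 1.225, 1.0], 'position': [0.442, 0.087, 0.364], 'tool_rot': [-3.14, 0.016, 1.612], 'force': [0.513, -0.195, -0.015], 'moment': [0.022, -0.024, -0.04], 'grip_width': 0.068}
post 205 [0.4376 0.0784]
y moved 0.13907112421267503
post [ 0.4369 -0.0616]
1 stops d [-0.0203 -0.0018] x 0.5366 h 0.025
1 bottle x ext [-0.0384  0.0686] top d 0.0218 edges d [0.0047 0.0379] angle 0.009 toph 0.0398
1 chock flat top d [0.0559 0.0639 0.1036] x [-0.0231  0.0145] 341
2 stops d [-0.0188 -0.0016] x 0.5364 h 0.0249
2 bottle x ext [-0.0882  0.0773] top d 0.0204 edges d [0.0024 0.037 ] angle 0.002 toph 0.0396
2 chock flat top d [0.0547 0.0622 0.1025] x [-0.0215  0.0166] 319
3 stops d [-0.0205 -0.0014] x 0.5362 h 0.0249
3 bottle x ext [-0.0355  0.0779] top d 0.0207 edges d [0.0035 0.0377] angle 0.011 toph 0.0397
3 chock flat top d [0.056  0.0627 0.0697] x [-0.0144  0.0156] 269
```

View pics/w16.png

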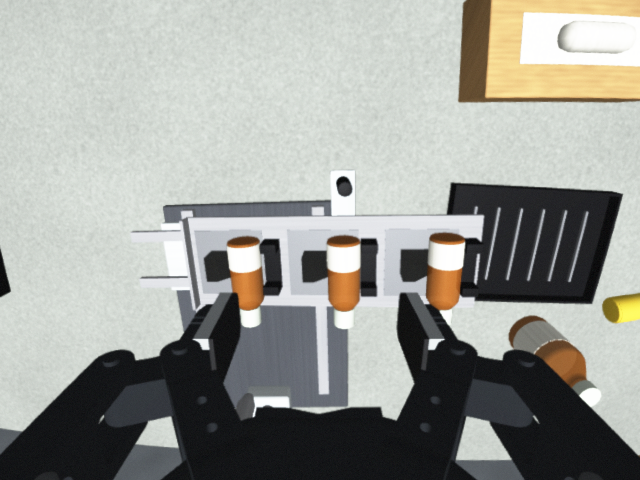

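The last picture shows all three bottles against their stops, with a chock against each low side, and the carrier out. Handing in.

```bash
python3 -c "
from workcell import bot
print(bot.job_done())"
```

```text
the job is handed in; nothing more can be done
None
```

I did the whole job in 72.5 s of robot time and handed it in; the hand-in gives no verdict.

**What I did:** I pulled the carrier out and moved all three bottles to their own lanes. Each was chocked snug against its stops. I then held each bottle under the probe for more than 2 s, left to right, and pulled the carrier out again.

**Last checks (wrist camera):**
- **Carrier:** about 3 mm from its stop; the limit is 15 mm.
- **Bottles:** each within about 1–2 mm of touching its stops, within about 5 mm of lane centre lengthwise, and angled by about 0.01 rad at most.
- **Chocks:** toes within about 2 mm of snug, roughly mid-bottle.

**Disagreements and slips:**
- **Probe position:** the wrist and side cameras differed by about 3 mm in x. I held between the two readings, so each pause should be within about 3–4 mm of centre; the limit is 7 mm.
- **Right lane, y:** at its pause the post reading put the right-lane bottle about 3 mm off in y, while the side camera read it on target. I shifted it about 1.5 mm and held it another 1.5 s.
- **First pull-out:** the gripper slipped off the post when the carrier hit its stop. The carrier was already fully out, so nothing was lost.

I used 15 of the 16 pictures.

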